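# Shingle the slide mailers in the label scanner's tray and run the scan

### The arm

A 7-joint arm with a two-finger parallel gripper is mounted at the origin on the work surface. World frame = base frame: x ahead of the robot, y to its left, z up, the work surface at z = 0. Lengths are in m, angles in rad, forces in N, time in s.
With the tool pointing down it reaches from about 0.425 to 0.925 m from the base axis. Payload 6.8 kg.
Tool frame: the origin (TCP) lies at the very end of the fingers, on their centre line; the grasp point (between the pads) lies 19 mm behind it (bot.grasp_offset is the distance from the TCP to the grasp point, in m); z points along the fingers, y is the direction in which the jaws open and shut (so a half turn about z gives the same grasp; the last joint's range is limited). The gripper opens to 85 mm and grips with 20 to 120 N. Pads are 22 mm wide; open, the fingers measure 114 mm over their backs; the gripper's body (76 mm by 85 mm) begins 54 mm behind the grasp point. The pads swing forward as they close: fully open they stand 13 mm farther back than shut.
Start: joints at [1.069, 0.477, 0.022, 1.555, -0.011, 1.109, -0.083], TCP at [0.259, -0.623, 0.231] pointing down, gripper open.
Joint ranges: [-2.96, 2.96], [-0.34, 2.1], [-1.41, 1.46], [0.24, 2.44], [-1.37, 4.51], [0.17, 1.92], [-2.96, 2.96]. Speed limits (rad/s): [2.39, 2.39, 3.14, 3.14, 3.14, 3.14, 3.14].

### API

Orientations are given as a unit quaternion [w, x, y, z].
In Python, from station import monitor, cams, bot, finder gives the robot as it stands.
- The arm moves only by the tool jog_arm, never from a script. Its argument "plan" is a list of rows, each an object of numbers: "x", "y", "z": the shift along the tool's x, y, z as a fraction of full scale; "wx", "wy", "wz": the turn, a rotation vector about the tool's x, y, z as a fraction of full scale. A call has 1 to 12 rows; each row is the pose to reach, as a shift and turn from the pose measured when the call began, along the tool's axes at that moment, turning the shorter way round; what a row does not reach only later rows make up. Full scale, the value 1, is 20 cm for a shift and 180 degrees for a turn. A row lasts 1/12 s, in which the tool goes at most 41.7 mm and 7.16 degrees, less where a joint would pass 70% of its speed; a pose out of reach is approached as far as the arm can. A call with a number of a shift or a turn outside -1 to 1 is refused whole. A call with a gripper value outside its range is refused whole. "hand" is the opening, from -1 (shut) to 1 (fully open), set as the call begins (left out, the last holds). The fingers move at their own pace and stop on an object; "grip_force" is the grip in N (left out, the last holds). Time passes only in rows, so rows that repeat a pose let the fingers close. It gives the time, the measured TCP pose, the force and the opening at its end, in the units of the state.
- monitor.get_obs(): the state, without advancing time (a new reading comes with each control period).
- cams.read_camera(name): name is "scene" or "top" or "wrist"; returns the picture (480x640x3 uint8, red, green, blue); there is no depth.
- cams.get_calibration(name): a dict with "fx", "fy", "cx", "cy" (pixels), "extrinsics" (4x4, takes a point from world to camera coordinates). Camera axes: x right, y down, z forward; pixel columns grow to the right and rows downward; lengths in m; the calibration is good to about 2 mm. A picture is of the moment at which its call begins: read the wrist's pose just before it. get_calibration takes no time and is no camera call; for the wrist camera it gives the pose at the moment of the call.
- bot.hand_in(): hands the job in, once; it reports no verdict.
Trained networks look in the newest picture that a camera, given by its name, has taken for a name from the list of things; names that differ only in an ending like _2 or _b are one class to them, and where a whole thing is asked for, a point or a joint stands for the part that bears it (a point fixed in the world has none). Each returns a list of dicts, best first, with "confidence" (0 to 1); they miss things now and then, are a little off and sometimes report something else, mostly with a low value. They report only what shows in the picture. A call takes as long as a camera call. They do not tell look-alikes from the thing itself.
- finder.find_in(camera, target): "bbox" ([left, top, width, height] in pixels, round what is visible of it).
- finder.place_of(camera, target): "location" ([column, row] in pixels: a listed point, or the origin of a listed thing).
The state is a dict: "t": time; "q": joint angles; "joint_vel": joint speeds; "joint_torque": joint torques, N m; "eef_pos": TCP position; "tool_rot": TCP orientation; "contact_force": force on the tool from outside, world axes, zero at the start; "torque": the same for the moment, N m; "gripper_width": opening from 0.0 (shut) to 1.0 (fully open).
Only numpy, scipy, OpenCV 4.12 (cv2) and the standard library are available. Lean on these libraries where they do the work, as an engineer would, in place of code of your own. Each camera call takes 0.05 s, during which the arm holds its last target. There are 200 camera calls.

### The job

Get this batch of slide mailers scanned: first take the cardboard cover-glass box that was left in the label scanner's pulled-out tray and set it upright on the floor of the open grey tub. Then lay every mailer from the black mat in the tray as one straight shingled row along the tray's middle, label side up and label ends towards the tall end stop: the first one flat and up against the stop, each next one with its label end lying on top of the one before, overlapping it by a good third of its length so that every label can still be read, and its other end down on the tray floor. When the row is complete push the tray in until you feel it reach its stop, fully home with the row still in order, press the white start button all the way down, and leave the oil bottle, the blue slide box and the hand-gel bottle where they stand.

Things in the scene. Friction and masses are not known exactly. Their poses are not given: they have to be found in the camera images.
- mailer1: slide mailer, a flat rigid white plastic case 84 long (its x), 34 wide (its y) and 8 mm thick, 40 g; its +x end carries a paper label (34 mm long) with dark bars, the other half a grey panel; origin at the centre of its underside, z up out of the label face. Starts on the mat, label up, label end roughly the way it must lie in the tray. All are alike; absent ones read None
- mailer2: slide mailer, a flat rigid white plastic case 84 long (its x), 34 wide (its y) and 8 mm thick, 40 g; its +x end carries a paper label (34 mm long) with dark bars, the other half a grey panel; origin at the centre of its underside, z up out of the label face. Starts on the mat, label up, label end roughly the way it must lie in the tray. All are alike; absent ones read None
- mailer3: slide mailer, a flat rigid white plastic case 84 long (its x), 34 wide (its y) and 8 mm thick, 40 g; its +x end carries a paper label (34 mm long) with dark bars, the other half a grey panel; origin at the centre of its underside, z up out of the label face. Starts on the mat, label up, label end roughly the way it must lie in the tray. All are alike; absent ones read None
- mailer4: slide mailer, a flat rigid white plastic case 84 long (its x), 34 wide (its y) and 8 mm thick, 40 g; its +x end carries a paper label (34 mm long) with dark bars, the other half a grey panel; origin at the centre of its underside, z up out of the label face. Starts on the mat, label up, label end roughly the way it must lie in the tray. All are alike; absent ones read None
- mailer5: slide mailer, a flat rigid white plastic case 84 long (its x), 34 wide (its y) and 8 mm thick, 40 g; its +x end carries a paper label (34 mm long) with dark bars, the other half a grey panel; origin at the centre of its underside, z up out of the label face. Starts on the mat, label up, label end roughly the way it must lie in the tray. All are alike; absent ones read None
- mailer6: slide mailer, a flat rigid white plastic case 84 long (its x), 34 wide (its y) and 8 mm thick, 40 g; its +x end carries a paper label (34 mm long) with dark bars, the other half a grey panel; origin at the centre of its underside, z up out of the label face. Starts on the mat, label up, label end roughly the way it must lie in the tray. All are alike; absent ones read None
- glass_box: cardboard box of cover glasses, 76 (its x) x 44 (its y) x 30 mm high, 90 g, with a brown band round it and a paper patch on top; origin at the centre of its underside. It starts lying in the scanner tray
- tub: open grey plastic supplies tub, loose but heavy (0.6 kg), 140 (x) x 130 (y) x 50 mm high outside, walls and floor 4 mm (inside 132 x 122); origin at the centre of its underside on the bench. Empty at the start
- mat: thin black rubber mat fixed to the bench, 270 (x) x 260 (y) x 3 mm; origin at the centre of its underside; the mailers start on it
- tray_stop (a point): point on the tray at the foot of the tall end stop's inner face, midway across, level with the tray floor (13 mm above the bench); moves with the tray. x points across the tray, the way it is pushed home; y along the tray away from the stop; z up. Inside, the floor is 120 mm across and 375 mm long. The stop is a dark plate 32 mm above the floor; the other walls are 4 mm thick, 12 mm above the floor
- scanner: label scanner fixed to the bench, its tray pulled out towards the robot; origin on the bench under the middle of the tray when fully out, x the way the tray goes home. Its white hood begins at x = 92 mm and ends at 250 mm, 420 mm wide, 65 mm high (a blue strip at the back to 76 mm), headroom 42 mm above the tray floor, roof partly a clear window. A 5 mm base slab lies under the tray
- tray_handle (a point): middle of the tray's bar handle, moves with the tray: a steel bar 10 mm thick, 100 mm long, parallel to the tray's length, 35 mm in front of the tray's front wall, 18 mm above the bench; 99 mm from the tray's middle line; open underneath
- tray (a joint): how far the tray is pulled out of the scanner, m: 0.155 fully out, 0 fully home against the stop hidden under the hood; needs about 2 N to move and stays where it is left
- start (a joint): travel of the start button, m: 0 released, 0.006 fully down; it springs back and takes 5 N to push fully down
- start_top (a point): middle of the top face of the scanner's start button, a white round push button 30 mm across in a grey housing on the hood's roof, pressed straight down
- oil: amber dropper bottle of immersion oil, 32 mm across and 89 mm tall, standing beyond the mat; bystander; origin at the centre of its underside
- slide_box: closed blue plastic slide box, 85 x 100 x 35 mm, beyond the tub; bystander; origin at the centre of its underside
- sanitiser: clear bottle of hand gel, 56 mm across and 130 mm tall, beyond the mat; bystander; origin at the centre of its underside
Not all that is in view belongs to the job. Leave any orange or red look-alike of the mailer6 alone.

How it is judged:
On the way, in this order (a step that is already met when the one before it is completed fails the run):
1. the cover-glass box is out of the tray, set down in the tub and let go (x of glass_box in the frame of tub between -0.055 and 0.055 m and y of glass_box in the frame of tub between -0.05 and 0.05 m and z of glass_box in the frame of tub below 0.02 m and angle between glass_box's own z axis and vertical below 0.2 rad and contact force between the fingers and glass_box below 0.2 N and linear speed of glass_box below 0.03 m/s), for 0.2 s.
2. with the tray still pulled out, every mailer lies in the shingled row and is let go (value of joint tray above 0.08 m and x of mailer1 in the frame of tray_stop between -0.02 and 0.02 m and y of mailer1 in the frame of tray_stop between 0.03 and 0.335 m and z of mailer1 in the frame of tray_stop between -0.004 and 0.02 m and angle between the y axis of each of mailer1, mailer2, mailer3, mailer4, mailer5, mailer6 and the x axis of tray_stop, either way round below 0.15 rad and x of tray_stop in the frame of mailer1 above 0.03 m and angle between each of mailer1, mailer2, mailer3, mailer4, mailer5, mailer6's own z axis and vertical below 0.3 rad and (y of mailer1 in the frame of tray_stop below 0.052 m or (x of mailer1 in the frame of mailer2 between -0.07 and -0.046 m and z of mailer1 in the frame of mailer2 above 0.003 m) or (x of mailer1 in the frame of mailer3 between -0.07 and -0.046 m and z of mailer1 in the frame of mailer3 above 0.003 m) or (x of mailer1 in the frame of mailer4 between -0.07 and -0.046 m and z of mailer1 in the frame of mailer4 above 0.003 m) or (x of mailer1 in the frame of mailer5 between -0.07 and -0.046 m and z of mailer1 in the frame of mailer5 above 0.003 m) or (x of mailer1 in the frame of mailer6 between -0.07 and -0.046 m and z of mailer1 in the frame of mailer6 above 0.003 m)) and x of mailer2 in the frame of tray_stop between -0.02 and 0.02 m and y of mailer2 in the frame of tray_stop between 0.03 and 0.335 m and z of mailer2 in the frame of tray_stop between -0.004 and 0.02 m and x of tray_stop in the frame of mailer2 above 0.03 m and (y of mailer2 in the frame of tray_stop below 0.052 m or (x of mailer2 in the frame of mailer1 between -0.07 and -0.046 m and z of mailer2 in the frame of mailer1 above 0.003 m) or (x of mailer2 in the frame of mailer3 between -0.07 and -0.046 m and z of mailer2 in the frame of mailer3 above 0.003 m) or (x of mailer2 in the frame of mailer4 between -0.07 and -0.046 m and z of mailer2 in the frame of mailer4 above 0.003 m) or (x of mailer2 in the frame of mailer5 between -0.07 and -0.046 m and z of mailer2 in the frame of mailer5 above 0.003 m) or (x of mailer2 in the frame of mailer6 between -0.07 and -0.046 m and z of mailer2 in the frame of mailer6 above 0.003 m)) and x of mailer3 in the frame of tray_stop between -0.02 and 0.02 m and y of mailer3 in the frame of tray_stop between 0.03 and 0.335 m and z of mailer3 in the frame of tray_stop between -0.004 and 0.02 m and x of tray_stop in the frame of mailer3 above 0.03 m and (y of mailer3 in the frame of tray_stop below 0.052 m or (x of mailer3 in the frame of mailer1 between -0.07 and -0.046 m and z of mailer3 in the frame of mailer1 above 0.003 m) or (x of mailer3 in the frame of mailer2 between -0.07 and -0.046 m and z of mailer3 in the frame of mailer2 above 0.003 m) or (x of mailer3 in the frame of mailer4 between -0.07 and -0.046 m and z of mailer3 in the frame of mailer4 above 0.003 m) or (x of mailer3 in the frame of mailer5 between -0.07 and -0.046 m and z of mailer3 in the frame of mailer5 above 0.003 m) or (x of mailer3 in the frame of mailer6 between -0.07 and -0.046 m and z of mailer3 in the frame of mailer6 above 0.003 m)) and x of mailer4 in the frame of tray_stop between -0.02 and 0.02 m and y of mailer4 in the frame of tray_stop between 0.03 and 0.335 m and z of mailer4 in the frame of tray_stop between -0.004 and 0.02 m and x of tray_stop in the frame of mailer4 above 0.03 m and (y of mailer4 in the frame of tray_stop below 0.052 m or (x of mailer4 in the frame of mailer1 between -0.07 and -0.046 m and z of mailer4 in the frame of mailer1 above 0.003 m) or (x of mailer4 in the frame of mailer2 between -0.07 and -0.046 m and z of mailer4 in the frame of mailer2 above 0.003 m) or (x of mailer4 in the frame of mailer3 between -0.07 and -0.046 m and z of mailer4 in the frame of mailer3 above 0.003 m) or (x of mailer4 in the frame of mailer5 between -0.07 and -0.046 m and z of mailer4 in the frame of mailer5 above 0.003 m) or (x of mailer4 in the frame of mailer6 between -0.07 and -0.046 m and z of mailer4 in the frame of mailer6 above 0.003 m)) and x of mailer5 in the frame of tray_stop between -0.02 and 0.02 m and y of mailer5 in the frame of tray_stop between 0.03 and 0.335 m and z of mailer5 in the frame of tray_stop between -0.004 and 0.02 m and x of tray_stop in the frame of mailer5 above 0.03 m and (y of mailer5 in the frame of tray_stop below 0.052 m or (x of mailer5 in the frame of mailer1 between -0.07 and -0.046 m and z of mailer5 in the frame of mailer1 above 0.003 m) or (x of mailer5 in the frame of mailer2 between -0.07 and -0.046 m and z of mailer5 in the frame of mailer2 above 0.003 m) or (x of mailer5 in the frame of mailer3 between -0.07 and -0.046 m and z of mailer5 in the frame of mailer3 above 0.003 m) or (x of mailer5 in the frame of mailer4 between -0.07 and -0.046 m and z of mailer5 in the frame of mailer4 above 0.003 m) or (x of mailer5 in the frame of mailer6 between -0.07 and -0.046 m and z of mailer5 in the frame of mailer6 above 0.003 m)) and x of mailer6 in the frame of tray_stop between -0.02 and 0.02 m and y of mailer6 in the frame of tray_stop between 0.03 and 0.335 m and z of mailer6 in the frame of tray_stop between -0.004 and 0.02 m and x of tray_stop in the frame of mailer6 above 0.03 m and (y of mailer6 in the frame of tray_stop below 0.052 m or (x of mailer6 in the frame of mailer1 between -0.07 and -0.046 m and z of mailer6 in the frame of mailer1 above 0.003 m) or (x of mailer6 in the frame of mailer2 between -0.07 and -0.046 m and z of mailer6 in the frame of mailer2 above 0.003 m) or (x of mailer6 in the frame of mailer3 between -0.07 and -0.046 m and z of mailer6 in the frame of mailer3 above 0.003 m) or (x of mailer6 in the frame of mailer4 between -0.07 and -0.046 m and z of mailer6 in the frame of mailer4 above 0.003 m) or (x of mailer6 in the frame of mailer5 between -0.07 and -0.046 m and z of mailer6 in the frame of mailer5 above 0.003 m)) and (x of mailer1 in the frame of mailer2 above 0.04 m or x of mailer1 in the frame of mailer2 below -0.04 m) and (x of mailer1 in the frame of mailer3 above 0.04 m or x of mailer1 in the frame of mailer3 below -0.04 m) and (x of mailer1 in the frame of mailer4 above 0.04 m or x of mailer1 in the frame of mailer4 below -0.04 m) and (x of mailer1 in the frame of mailer5 above 0.04 m or x of mailer1 in the frame of mailer5 below -0.04 m) and (x of mailer1 in the frame of mailer6 above 0.04 m or x of mailer1 in the frame of mailer6 below -0.04 m) and (x of mailer2 in the frame of mailer3 above 0.04 m or x of mailer2 in the frame of mailer3 below -0.04 m) and (x of mailer2 in the frame of mailer4 above 0.04 m or x of mailer2 in the frame of mailer4 below -0.04 m) and (x of mailer2 in the frame of mailer5 above 0.04 m or x of mailer2 in the frame of mailer5 below -0.04 m) and (x of mailer2 in the frame of mailer6 above 0.04 m or x of mailer2 in the frame of mailer6 below -0.04 m) and (x of mailer3 in the frame of mailer4 above 0.04 m or x of mailer3 in the frame of mailer4 below -0.04 m) and (x of mailer3 in the frame of mailer5 above 0.04 m or x of mailer3 in the frame of mailer5 below -0.04 m) and (x of mailer3 in the frame of mailer6 above 0.04 m or x of mailer3 in the frame of mailer6 below -0.04 m) and (x of mailer4 in the frame of mailer5 above 0.04 m or x of mailer4 in the frame of mailer5 below -0.04 m) and (x of mailer4 in the frame of mailer6 above 0.04 m or x of mailer4 in the frame of mailer6 below -0.04 m) and (x of mailer5 in the frame of mailer6 above 0.04 m or x of mailer5 in the frame of mailer6 below -0.04 m) and contact force between the fingers and mailer1 below 0.2 N and contact force between the fingers and mailer2 below 0.2 N and contact force between the fingers and mailer3 below 0.2 N and contact force between the fingers and mailer4 below 0.2 N and contact force between the fingers and mailer5 below 0.2 N and contact force between the fingers and mailer6 below 0.2 N and linear speed of each of mailer1, mailer2, mailer3, mailer4, mailer5, mailer6 below 0.02 m/s), for 0.2 s.
3. the tray is fully home (value of joint tray below 0.004 m), for 0.2 s.
4. the start button is pressed down with the tray home (value of joint start above 0.0045 m and value of joint tray below 0.005 m), for 0.05 s.
At the end, for the whole second after the job is handed in: Tray home (5 mm), button pressed and released, box upright in the tub; all mailers at rest in the tray, label up and towards the stop, within 20 mm of its middle and 0.15 rad; the first within 10 mm of the stop, each next on top of the one before at a pitch of 46 to 70 mm (overlap 14 to 38) (value of joint tray below 0.005 m and value of joint start below 0.002 m and x of mailer1 in the frame of tray_stop between -0.02 and 0.02 m and y of mailer1 in the frame of tray_stop between 0.03 and 0.335 m and z of mailer1 in the frame of tray_stop between -0.004 and 0.02 m and angle between the y axis of each of mailer1, mailer2, mailer3, mailer4, mailer5, mailer6 and the x axis of tray_stop, either way round below 0.15 rad and x of tray_stop in the frame of mailer1 above 0.03 m and angle between each of mailer1, mailer2, mailer3, mailer4, mailer5, mailer6's own z axis and vertical below 0.3 rad and (y of mailer1 in the frame of tray_stop below 0.052 m or (x of mailer1 in the frame of mailer2 between -0.07 and -0.046 m and z of mailer1 in the frame of mailer2 above 0.003 m) or (x of mailer1 in the frame of mailer3 between -0.07 and -0.046 m and z of mailer1 in the frame of mailer3 above 0.003 m) or (x of mailer1 in the frame of mailer4 between -0.07 and -0.046 m and z of mailer1 in the frame of mailer4 above 0.003 m) or (x of mailer1 in the frame of mailer5 between -0.07 and -0.046 m and z of mailer1 in the frame of mailer5 above 0.003 m) or (x of mailer1 in the frame of mailer6 between -0.07 and -0.046 m and z of mailer1 in the frame of mailer6 above 0.003 m)) and x of mailer2 in the frame of tray_stop between -0.02 and 0.02 m and y of mailer2 in the frame of tray_stop between 0.03 and 0.335 m and z of mailer2 in the frame of tray_stop between -0.004 and 0.02 m and x of tray_stop in the frame of mailer2 above 0.03 m and (y of mailer2 in the frame of tray_stop below 0.052 m or (x of mailer2 in the frame of mailer1 between -0.07 and -0.046 m and z of mailer2 in the frame of mailer1 above 0.003 m) or (x of mailer2 in the frame of mailer3 between -0.07 and -0.046 m and z of mailer2 in the frame of mailer3 above 0.003 m) or (x of mailer2 in the frame of mailer4 between -0.07 and -0.046 m and z of mailer2 in the frame of mailer4 above 0.003 m) or (x of mailer2 in the frame of mailer5 between -0.07 and -0.046 m and z of mailer2 in the frame of mailer5 above 0.003 m) or (x of mailer2 in the frame of mailer6 between -0.07 and -0.046 m and z of mailer2 in the frame of mailer6 above 0.003 m)) and x of mailer3 in the frame of tray_stop between -0.02 and 0.02 m and y of mailer3 in the frame of tray_stop between 0.03 and 0.335 m and z of mailer3 in the frame of tray_stop between -0.004 and 0.02 m and x of tray_stop in the frame of mailer3 above 0.03 m and (y of mailer3 in the frame of tray_stop below 0.052 m or (x of mailer3 in the frame of mailer1 between -0.07 and -0.046 m and z of mailer3 in the frame of mailer1 above 0.003 m) or (x of mailer3 in the frame of mailer2 between -0.07 and -0.046 m and z of mailer3 in the frame of mailer2 above 0.003 m) or (x of mailer3 in the frame of mailer4 between -0.07 and -0.046 m and z of mailer3 in the frame of mailer4 above 0.003 m) or (x of mailer3 in the frame of mailer5 between -0.07 and -0.046 m and z of mailer3 in the frame of mailer5 above 0.003 m) or (x of mailer3 in the frame of mailer6 between -0.07 and -0.046 m and z of mailer3 in the frame of mailer6 above 0.003 m)) and x of mailer4 in the frame of tray_stop between -0.02 and 0.02 m and y of mailer4 in the frame of tray_stop between 0.03 and 0.335 m and z of mailer4 in the frame of tray_stop between -0.004 and 0.02 m and x of tray_stop in the frame of mailer4 above 0.03 m and (y of mailer4 in the frame of tray_stop below 0.052 m or (x of mailer4 in the frame of mailer1 between -0.07 and -0.046 m and z of mailer4 in the frame of mailer1 above 0.003 m) or (x of mailer4 in the frame of mailer2 between -0.07 and -0.046 m and z of mailer4 in the frame of mailer2 above 0.003 m) or (x of mailer4 in the frame of mailer3 between -0.07 and -0.046 m and z of mailer4 in the frame of mailer3 above 0.003 m) or (x of mailer4 in the frame of mailer5 between -0.07 and -0.046 m and z of mailer4 in the frame of mailer5 above 0.003 m) or (x of mailer4 in the frame of mailer6 between -0.07 and -0.046 m and z of mailer4 in the frame of mailer6 above 0.003 m)) and x of mailer5 in the frame of tray_stop between -0.02 and 0.02 m and y of mailer5 in the frame of tray_stop between 0.03 and 0.335 m and z of mailer5 in the frame of tray_stop between -0.004 and 0.02 m and x of tray_stop in the frame of mailer5 above 0.03 m and (y of mailer5 in the frame of tray_stop below 0.052 m or (x of mailer5 in the frame of mailer1 between -0.07 and -0.046 m and z of mailer5 in the frame of mailer1 above 0.003 m) or (x of mailer5 in the frame of mailer2 between -0.07 and -0.046 m and z of mailer5 in the frame of mailer2 above 0.003 m) or (x of mailer5 in the frame of mailer3 between -0.07 and -0.046 m and z of mailer5 in the frame of mailer3 above 0.003 m) or (x of mailer5 in the frame of mailer4 between -0.07 and -0.046 m and z of mailer5 in the frame of mailer4 above 0.003 m) or (x of mailer5 in the frame of mailer6 between -0.07 and -0.046 m and z of mailer5 in the frame of mailer6 above 0.003 m)) and x of mailer6 in the frame of tray_stop between -0.02 and 0.02 m and y of mailer6 in the frame of tray_stop between 0.03 and 0.335 m and z of mailer6 in the frame of tray_stop between -0.004 and 0.02 m and x of tray_stop in the frame of mailer6 above 0.03 m and (y of mailer6 in the frame of tray_stop below 0.052 m or (x of mailer6 in the frame of mailer1 between -0.07 and -0.046 m and z of mailer6 in the frame of mailer1 above 0.003 m) or (x of mailer6 in the frame of mailer2 between -0.07 and -0.046 m and z of mailer6 in the frame of mailer2 above 0.003 m) or (x of mailer6 in the frame of mailer3 between -0.07 and -0.046 m and z of mailer6 in the frame of mailer3 above 0.003 m) or (x of mailer6 in the frame of mailer4 between -0.07 and -0.046 m and z of mailer6 in the frame of mailer4 above 0.003 m) or (x of mailer6 in the frame of mailer5 between -0.07 and -0.046 m and z of mailer6 in the frame of mailer5 above 0.003 m)) and (x of mailer1 in the frame of mailer2 above 0.04 m or x of mailer1 in the frame of mailer2 below -0.04 m) and (x of mailer1 in the frame of mailer3 above 0.04 m or x of mailer1 in the frame of mailer3 below -0.04 m) and (x of mailer1 in the frame of mailer4 above 0.04 m or x of mailer1 in the frame of mailer4 below -0.04 m) and (x of mailer1 in the frame of mailer5 above 0.04 m or x of mailer1 in the frame of mailer5 below -0.04 m) and (x of mailer1 in the frame of mailer6 above 0.04 m or x of mailer1 in the frame of mailer6 below -0.04 m) and (x of mailer2 in the frame of mailer3 above 0.04 m or x of mailer2 in the frame of mailer3 below -0.04 m) and (x of mailer2 in the frame of mailer4 above 0.04 m or x of mailer2 in the frame of mailer4 below -0.04 m) and (x of mailer2 in the frame of mailer5 above 0.04 m or x of mailer2 in the frame of mailer5 below -0.04 m) and (x of mailer2 in the frame of mailer6 above 0.04 m or x of mailer2 in the frame of mailer6 below -0.04 m) and (x of mailer3 in the frame of mailer4 above 0.04 m or x of mailer3 in the frame of mailer4 below -0.04 m) and (x of mailer3 in the frame of mailer5 above 0.04 m or x of mailer3 in the frame of mailer5 below -0.04 m) and (x of mailer3 in the frame of mailer6 above 0.04 m or x of mailer3 in the frame of mailer6 below -0.04 m) and (x of mailer4 in the frame of mailer5 above 0.04 m or x of mailer4 in the frame of mailer5 below -0.04 m) and (x of mailer4 in the frame of mailer6 above 0.04 m or x of mailer4 in the frame of mailer6 below -0.04 m) and (x of mailer5 in the frame of mailer6 above 0.04 m or x of mailer5 in the frame of mailer6 below -0.04 m) and linear speed of each of mailer1, mailer2, mailer3, mailer4, mailer5, mailer6, glass_box below 0.02 m/s and x of glass_box in the frame of tub between -0.055 and 0.055 m and y of glass_box in the frame of tub between -0.05 and 0.05 m and z of glass_box in the frame of tub below 0.02 m and angle between glass_box's own z axis and vertical below 0.2 rad); the robot touches nothing.
It fails at once if the oil bottle is knocked over or pushed more than 40 mm (distance of oil from where it was at the start of the episode above 0.04 m or angle between oil's own z axis and vertical above 0.5 rad).
It fails at once if the blue slide box is knocked over or pushed more than 40 mm (distance of slide_box from where it was at the start of the episode above 0.04 m or angle between slide_box's own z axis and vertical above 0.5 rad).
It fails at once if the hand-gel bottle is knocked over or pushed more than 40 mm (distance of sanitiser from where it was at the start of the episode above 0.04 m or angle between sanitiser's own z axis and vertical above 0.5 rad).
It fails at once if the start button is pressed while the tray is not home (value of joint start above 0.004 m and value of joint tray above 0.01 m).
Of mailer1, mailer2, mailer3, mailer4, mailer5, mailer6 only 4 to 6 are there at a start; the rules pass over those that are not, and their reading is None.
At some moment in a run one of glass_box, tub may be knocked a few centimetres aside while the robot is not near it.
Once in a run the grip may slacken for a moment while it holds something.
It also fails if it takes over 210 s, if anything falls off the work surface, if the arm or the gripper's body presses on something with over 40 N, if the wrist force passes 120 N, or if a joint passes its speed limit or range.

## Working session

There is one attempt and no reset: what is moved stays moved. The work goes in short steps, Python scripts to look and compute and a tool call to move; the robot and the scene stay as the last step left them, time stands still between calls to the robot, and variables do not carry over. Pictures are saved under pics/ and viewed, about 12 in all and at most 16, crops included, and the job is handed in when it is done.

Besides the shell and the picture viewer there is one more tool, called after "Call:" as name(argument=value, ...), one argument or row to a line, values as JSON. jog_arm: Moves the arm, as the interface text tells. Shift numbers are shares of 20 cm and turn numbers shares of 180 degrees, none past 1 either way. Its arguments: {"type":"object","properties":{"plan":{"type":"array","items":{"type":"object","properties":{"x":{"type":"number","minimum":-1,"maximum":1},"y":{"type":"number","minimum":-1,"maximum":1},"z":{"type":"number","minimum":-1,"maximum":1},"wx":{"type":"number","minimum":-1,"maximum":1},"wy":{"type":"number","minimum":-1,"maximum":1},"wz":{"type":"number","minimum":-1,"maximum":1}}}},"hand":{"type":"number"},"grip_force":{"type":"number"}},"required":["plan"]}

```bash
mkdir -p pics; ls; cat > h.py <<'E'
import numpy as np, cv2
from station import monitor, cams, bot, finder
def shot(n,f=None):
    im=cams.read_camera(n)
    if f: cv2.imwrite('pics/'+f,cv2.cvtColor(im,cv2.COLOR_RGB2BGR))
    return im
def ray(n,px,z,c=None):
    c=c or cams.get_calibration(n); E=np.array(c['extrinsics']); R=E[:3,:3]; o=-R.T@E[:3,3]
    d=R.T@np.array([(px[0]-c['cx'])/c['fx'],(px[1]-c['cy'])/c['fy'],1]); return o+d*(z-o[2])/d[2]
def proj(n,p,c=None):
    c=c or cams.get_calibration(n); E=np.array(c['extrinsics']); q=E[:3,:3]@np.array(p)+E[:3,3]
    return np.array([c['fx']*q[0]/q[2]+c['cx'],c['fy']*q[1]/q[2]+c['cy']])
E
python3 - <<'E'
from h import *
np.set_printoptions(precision=4,suppress=True)
o=monitor.get_obs(); print({k:np.round(v,3) for k,v in o.items()})
a=shot('top','top0.png'); 
for n,z in [('mailer1',.003),('glass_box',.013),('tub',0),('tray_stop',.013),('tray_handle',.018),('scanner',0),('start_top',.075),('oil',0),('slide_box',0),('sanitiser',0)]:
    for d in finder.place_of('top',n)[:8]: print(n,round(d['confidence'],2),np.round(d['location'],1),ray('top',d['location'],z)[:2])
shot('scene','scene0.png')
E
```

```text
pics
{'t': np.float64(0.0), 'q': array([ 1.069,  0.478,  0.022,  1.556, -0.011,  1.109, -0.083]), 'joint_vel': array([ 0.001, -0.   , -0.001,  0.   , -0.001, -0.002,  0.001]), 'joint_torque': array([ -0.001, -59.646,   1.608, -28.121,   0.012,   0.009,   0.   ]), 'eef_pos': array([ 0.259, -0.623,  0.23 ]), 'tool_rot': array([-0.001,  0.981,  0.196, -0.   ]), 'contact_force': array([-0.238, -0.904, -0.499]), 'torque': array([ 0.019,  0.063, -0.032]), 'gripper_width': np.float64(1.003)}
mailer1 0.94 [188.5 273.3] [0.4376 0.3612]
mailer1 0.89 [239.3 278.3] [0.4307 0.2428]
mailer1 0.89 [241.1 235.7] [0.5317 0.2456]
mailer1 0.79 [120.8 260.4] [0.4615 0.5211]
mailer1 0.67 [193.  237.1] [0.5237 0.3581]
mailer1 0.67 [323.7 288.2] [0.4155 0.0465]
mailer1 0.62 [236.8 332.5] [0.3064 0.2399]
mailer1 0.61 [194.6 198.1] [0.6186 0.3624]
glass_box 0.93 [394.7 222.9] [ 0.5749 -0.1138]
tub 0.84 [532.4 277.4] [ 0.4607 -0.4378]
tray_stop 0.55 [467.7 232.4] [ 0.559 -0.285]
tray_handle 0.73 [383.7 268.6] [ 0.4644 -0.0897]
start_top 0.43 [338.6 149. ] [0.7294 0.025 ]
start_top 0.36 [524.7 191.8] [ 0.6443 -0.4012]
oil 0.81 [262.4 155.4] [0.7332 0.2082]
oil 0.72 [532.7 277.3] [ 0.4609 -0.4385]
oil 0.37 [233.9 150.3] [0.7434 0.278 ]
slide_box 0.58 [525.4 192.9] [ 0.6648 -0.4271]
sanitiser 0.67 [238.1 149.7] [0.7453 0.268 ]
```

View pics/top0.png

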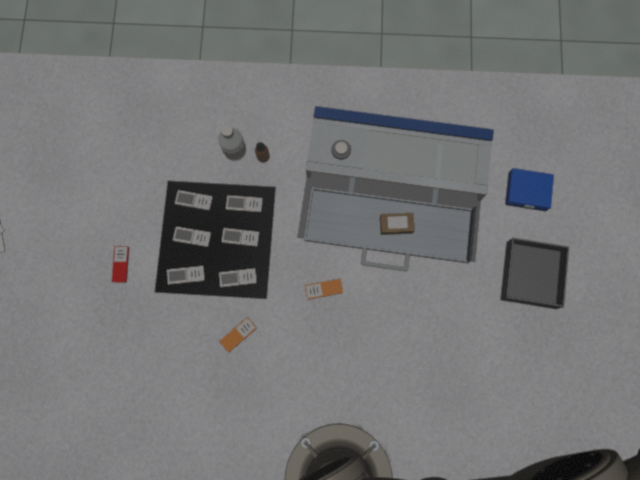

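View pics/scene0.png

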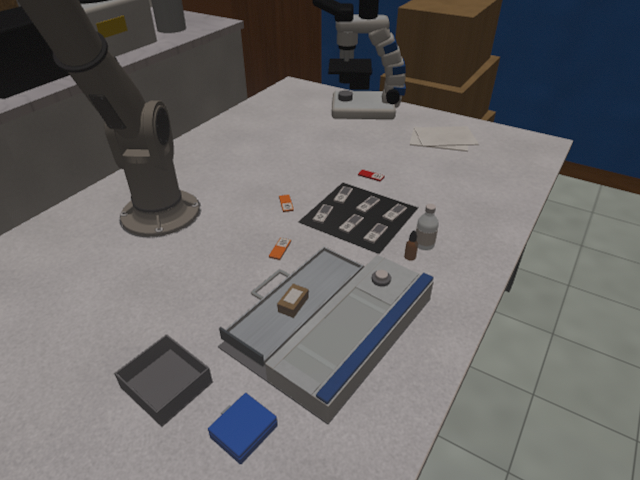

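Six white mailers lie on the mat: top-picture pixels (193,200), (244,203), (191,236), (240,237), (185,274) and (238,277). The orange ones at (323,288) and (238,333) and the red one at (120,263) are look-alikes, so I leave them. The tall stop is the tray's right end at (472,233). The box is at (396,223), the tub at (535,273) and the button at (341,148).

```bash
cat >> h.py <<'E'
from scipy.spatial.transform import Rotation as Ro
def pose():
    o=monitor.get_obs(); q=o['tool_rot']; return np.array(o['eef_pos']),Ro.from_quat([q[1],q[2],q[3],q[0]]),o
def down(yaw,tilt=0):  # tool x at yaw, z down; tilt about tool y
    x=np.array([np.cos(yaw),np.sin(yaw),0]); z=np.array([0,0,-1.]); y=np.cross(z,x)
    return Ro.from_matrix(np.c_[x,y,z])*Ro.from_rotvec([0,tilt,0])
def delta(p,R,p0=None,R0=None):
    if p0 is None: p0,R0,_=pose()
    s=R0.inv().apply(np.array(p)-p0)/.2; w=(R0.inv()*R).as_rotvec()/np.pi
    return dict(zip(['x','y','z','wx','wy','wz'],np.round(np.r_[s,w],4).tolist()))
E
python3 - <<'E'
from h import *
np.set_printoptions(precision=4,suppress=True)
for nm,px,z in [('hoodL',(306,168),.065),('hoodR',(487,193),.065),('frontL',(304,240),.02),('frontR',(470,262),.02),('blueL',(316,108),.076),('blueR',(493,129),.076)]: print(nm,ray('top',px,z))
im=cv2.imread('pics/top0.png'); cv2.imwrite('pics/c1.png',cv2.resize(im[95:315,290:590],None,fx=2.66,fy=2.66,interpolation=cv2.INTER_CUBIC))
c=cams.get_calibration('wrist');E=np.array(c['extrinsics']);R=E[:3,:3];o=-R.T@E[:3,3];p,R0,_=pose()
print(c['fx'],c['fy'],c['cx'],c['cy'],'cam pos in tool',R0.inv().apply(o-p),'axes in tool',(R0.inv().as_matrix()@R.T))
# over tray mid approx
print(delta([.50,-.11,.40],down(np.radians(85))))
E
```

```text
hoodL [0.6838 0.0983 0.065 ]
hoodR [ 0.641 -0.318  0.065]
frontL [0.5238 0.0967 0.02  ]
frontR [ 0.4875 -0.2882  0.02  ]
blueL [0.8278 0.0813 0.076 ]
blueR [ 0.7928 -0.3313  0.076 ]
332.6854072978727 332.6854072978727 319.01074248640447 241.48993895855565 cam pos in tool [ 0.075  -0.0012 -0.1419] axes in tool [[ 0.0002 -0.9554 -0.2953]
 [ 1.      0.0004 -0.0007]
 [ 0.0008 -0.2953  0.9554]]
{'x': 2.0976, 'y': -1.9079, 'z': -0.8435, 'wx': -0.0, 'wy': -0.0, 'wz': -0.3469}
```

View pics/c1.png

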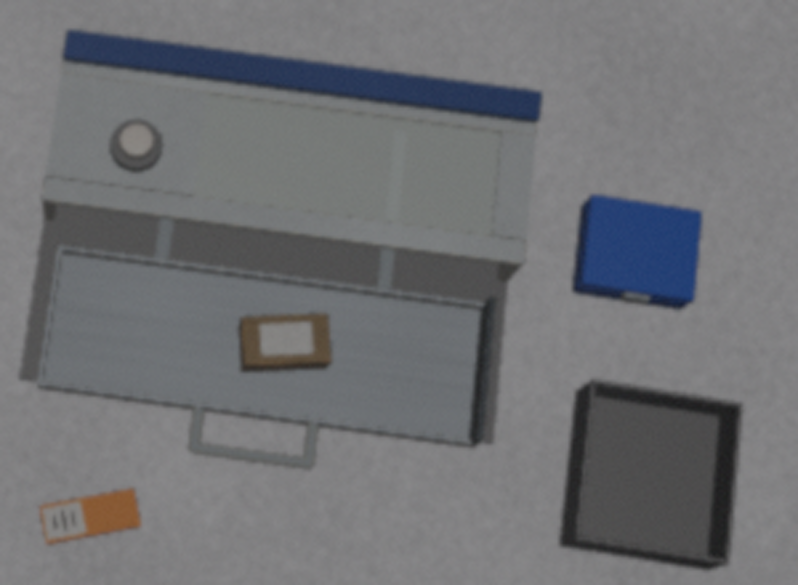

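The box (crop ~(285,340)) lies in the tray left of the stop, and the tray is yawed about 5°. The tub is empty.

Call:
jog_arm(
  plan=[
    {"x": 1, "y": -0.91, "z": -0.42},
    {"x": 1, "y": -0.91, "z": -0.42},
    {"x": 1, "y": -0.91, "z": -0.42},
    {"x": 1, "y": -0.91, "z": -0.42},
    {"x": 1, "y": -0.91, "z": -0.42},
    {"x": 1, "y": -0.91, "z": -0.42},
    {"x": 1, "y": -0.91, "z": -0.42},
    {"x": 1, "y": -0.91, "z": -0.42},
  ],
  hand=1,
  grip_force=40,
)

```text
invalid input at $.plan[0]: expected keys x, y, z, wx, wy, wz
```

Call:
jog_arm(
  plan=[
    {"x": 1, "y": -0.91, "z": -0.42, "wz": -0.347},
    {"x": 1, "y": -0.91, "z": -0.42, "wz": -0.347},
    {"x": 1, "y": -0.91, "z": -0.42, "wz": -0.347},
    {"x": 1, "y": -0.91, "z": -0.42, "wz": -0.347},
    {"x": 1, "y": -0.91, "z": -0.42, "wz": -0.347},
    {"x": 1, "y": -0.91, "z": -0.42, "wz": -0.347},
    {"x": 1, "y": -0.91, "z": -0.42, "wz": -0.347},
    {"x": 1, "y": -0.91, "z": -0.42, "wz": -0.347},
    {"x": 1, "y": -0.91, "z": -0.42, "wz": -0.347},
    {"x": 1, "y": -0.91, "z": -0.42, "wz": -0.347},
    {"x": 1, "y": -0.91, "z": -0.42, "wz": -0.347},
    {"x": 1, "y": -0.91, "z": -0.42, "wz": -0.347},
  ],
)

```text
invalid input at $.plan[0]: expected keys x, y, z, wx, wy, wz
```

```bash
python3 - <<'E'
from h import *
np.set_printoptions(precision=4,suppress=True)
p,R,o=pose();print(p,R.as_matrix(),o['q'],o['contact_force'])
shot('wrist','w1.png')
for n,z in [('glass_box',.013),('tray_stop',.013),('tray_handle',.018),('tub',0)]:
    for d in finder.place_of('wrist',n)[:2]: print(n,round(d['confidence'],2),np.round(d['location'],1),ray('wrist',d['location'],z)[:2])
E
```

```text
[ 0.259  -0.6233  0.2313] [[ 0.9235  0.3837 -0.    ]
 [ 0.3837 -0.9235  0.    ]
 [-0.     -0.     -1.    ]] [ 1.0689  0.477   0.0224  1.5555 -0.0115  1.1093 -0.0831] [ 0.098  -0.7125 -0.2041]
```

View pics/w1.png

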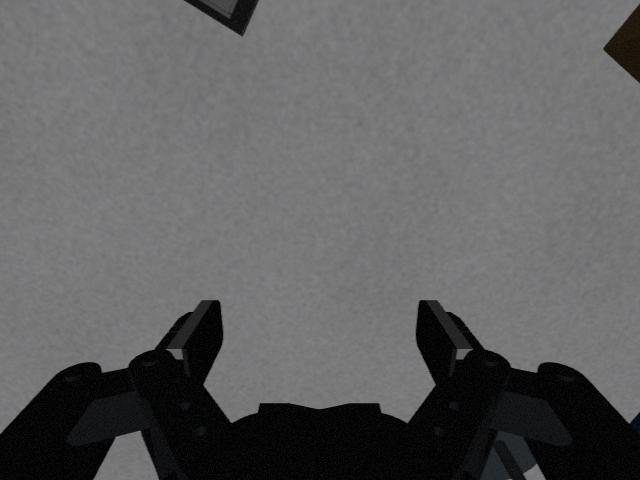

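All six keys are required. The picture shows the open fingers and the tub's corner at (240,30).

Call:
jog_arm(
  plan=[
    {"x": 1, "y": -0.91, "z": -0.42, "wx": 0, "wy": 0, "wz": 0},
    {"x": 1, "y": -0.91, "z": -0.42, "wx": 0, "wy": 0, "wz": 0},
    {"x": 1, "y": -0.91, "z": -0.42, "wx": 0, "wy": 0, "wz": 0},
    {"x": 1, "y": -0.91, "z": -0.42, "wx": 0, "wy": 0, "wz": 0},
    {"x": 1, "y": -0.91, "z": -0.42, "wx": 0, "wy": 0, "wz": 0},
    {"x": 1, "y": -0.91, "z": -0.42, "wx": 0, "wy": 0, "wz": 0},
    {"x": 1, "y": -0.91, "z": -0.42, "wx": 0, "wy": 0, "wz": 0},
    {"x": 1, "y": -0.91, "z": -0.42, "wx": 0, "wy": 0, "wz": 0},
  ],
  hand=1,
  grip_force=40,
)

```text
t: 1.52
eef_pos: [0.3789, -0.3724, 0.3181]
tool_rot: [0.001, 0.98, 0.201, 0.002]
contact_force: [0.7, 0.2, 0.2]
gripper_width: 1.004
```

Call:
jog_arm(
  plan=[
    {"x": 1, "y": -0.91, "z": -0.42, "wx": 0, "wy": 0, "wz": -0.347},
    {"x": 1, "y": -0.91, "z": -0.42, "wx": 0, "wy": 0, "wz": -0.347},
    {"x": 1, "y": -0.91, "z": -0.42, "wx": 0, "wy": 0, "wz": -0.347},
    {"x": 1, "y": -0.91, "z": -0.42, "wx": 0, "wy": 0, "wz": -0.347},
    {"x": 1, "y": -0.91, "z": -0.42, "wx": 0, "wy": 0, "wz": -0.347},
    {"x": 1, "y": -0.91, "z": -0.42, "wx": 0, "wy": 0, "wz": -0.347},
    {"x": 1, "y": -0.91, "z": -0.42, "wx": 0, "wy": 0, "wz": -0.347},
    {"x": 1, "y": -0.91, "z": -0.42, "wx": 0, "wy": 0, "wz": -0.347},
    {"x": 1, "y": -0.91, "z": -0.42, "wx": 0, "wy": 0, "wz": -0.347},
    {"x": 1, "y": -0.91, "z": -0.42, "wx": 0, "wy": 0, "wz": -0.347},
    {"x": 1, "y": -0.91, "z": -0.42, "wx": 0, "wy": 0, "wz": -0.347},
    {"x": 1, "y": -0.91, "z": -0.42, "wx": 0, "wy": 0, "wz": -0.347},
  ],
)

```text
t: 2.52
eef_pos: [0.4906, -0.1271, 0.4024]
tool_rot: [0.002, 0.735, 0.678, 0.002]
contact_force: [-0.3, 0.3, 0.7]
gripper_width: 1.002
```

```bash
python3 - <<'E'
from h import *
np.set_printoptions(precision=4,suppress=True)
p,R,o=pose();print(p,R.as_matrix(),o['q'],o['contact_force'])
shot('wrist','w1.png')
for n,z in [('glass_box',.013),('tray_stop',.013),('tray_handle',.018),('tub',0)]:
    for d in finder.place_of('wrist',n)[:2]: print(n,round(d['confidence'],2),np.round(d['location'],1),ray('wrist',d['location'],z)[:2])
E
```

```text
[ 0.4906 -0.1271  0.4024] [[ 0.0809  0.9967  0.0048]
 [ 0.9967 -0.0809 -0.0002]
 [ 0.0001  0.0048 -1.    ]] [ 0.491   0.0965 -0.3901  1.6857  0.0372  1.362   0.0141] [-0.3226  0.3407  0.7194]
glass_box 0.75 [369.7 173.5] [ 0.5728 -0.1089]
tray_stop 0.65 [360.  274.6] [ 0.5503 -0.2792]
tray_handle 0.66 [302.5 165. ] [ 0.469 -0.087]
tub 0.72 [314.3 350.4] [ 0.4586 -0.4334]
tub 0.57 [303.7 166.2] [ 0.4698 -0.0901]
```

View pics/w1.png

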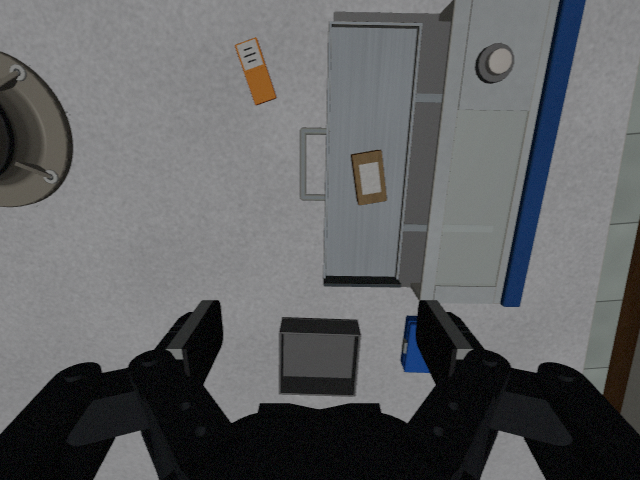

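Wrist picture: box at (369,177), tub (318,355), stop (362,280), handle (305,165). I'll work out positions from the corners.

```bash
python3 - <<'E'
from h import *
np.set_printoptions(precision=4,suppress=True)
P=lambda px,z: ray('wrist',px,z)[:2]
b=[P(x,.043) for x in [(352,155),(381,150),(386,202),(357,205)]]
print('box',b,np.mean(b,0)); 
for d in (b[0]-b[3],b[1]-b[2]): print(np.degrees(np.arctan2(d[1],d[0])),np.hypot(*d))
t=[P(x,.025) for x in [(331,25),(417,27),(400,280),(325,280)]]
print('tray',t); 
for d in (t[0]-t[3],t[1]-t[2]): print(np.degrees(np.arctan2(d[1],d[0])),np.hypot(*d))
u=[P(x,.05) for x in [(282,318),(359,320),(356,395),(279,393)]]
print('tub',np.mean(u,0),u)
E
```

```text
box [array([ 0.5436, -0.0766]), array([ 0.586 , -0.0728]), array([ 0.5919, -0.1499]), array([ 0.5476, -0.151 ])] [ 0.5673 -0.1126]
93.08121788856934 0.0745742719214765
94.3255596663398 0.07728826307137406
tray [array([0.5252, 0.096 ]), array([0.6421, 0.0846]), array([ 0.6165, -0.2891]), array([ 0.4897, -0.2789])]
84.59724468765936 0.37661572851742203
86.09237438475971 0.3745812526198916
tub [ 0.4689 -0.4141] [array([ 0.4133, -0.331 ]), array([ 0.5416, -0.3451]), array([ 0.5296, -0.4981]), array([ 0.3911, -0.4823])]
```

```bash
python3 - <<'E'
from h import *
print(delta([.570,-.1115,.16],down(np.radians(93.7)))); print(delta([.570,-.1115,.016],down(np.radians(93.7))))
E
```

```text
{'x': 0.1061, 'y': 0.3832, 'z': 1.2147, 'wx': 0.0016, 'wy': 0.0, 'wz': -0.0454}
{'x': 0.1059, 'y': 0.3796, 'z': 1.9347, 'wx': 0.0016, 'wy': 0.0, 'wz': -0.0454}
```

Call:
jog_arm(
  plan=[
    {"x": 0.106, "y": 0.382, "z": 0.4, "wx": 0.0016, "wy": 0, "wz": -0.045},
    {"x": 0.106, "y": 0.382, "z": 0.7, "wx": 0.0016, "wy": 0, "wz": -0.045},
    {"x": 0.106, "y": 0.382, "z": 1, "wx": 0.0016, "wy": 0, "wz": -0.045},
    {"x": 0.106, "y": 0.382, "z": 1, "wx": 0.0016, "wy": 0, "wz": -0.045},
    {"x": 0.106, "y": 0.382, "z": 1, "wx": 0.0016, "wy": 0, "wz": -0.045},
    {"x": 0.106, "y": 0.382, "z": 1, "wx": 0.0016, "wy": 0, "wz": -0.045},
    {"x": 0.106, "y": 0.382, "z": 1, "wx": 0.0016, "wy": 0, "wz": -0.045},
    {"x": 0.106, "y": 0.382, "z": 1, "wx": 0.0016, "wy": 0, "wz": -0.045},
    {"x": 0.106, "y": 0.382, "z": 1, "wx": 0.0016, "wy": 0, "wz": -0.045},
  ],
  hand=0.55,
)

```text
t: 3.52
eef_pos: [0.5709, -0.1119, 0.2058]
tool_rot: [0.002, 0.685, 0.729, 0.001]
contact_force: [0.1, 0.3, 0.1]
gripper_width: 0.778
```

```bash
python3 - <<'E'
from h import *
p,R,o=pose();print(p,o['gripper_width']); shot('wrist','w2.png')
print([ (d['confidence'],ray('wrist',d['location'],.013)) for d in finder.place_of('wrist','glass_box')[:1]])
print(delta([.570,-.1115,.018],down(np.radians(93.7))))
E
```

```text
[ 0.5708813  -0.11191115  0.20575966] 0.777690414722532
[(0.58, array([ 0.56920965, -0.10999131,  0.013     ]))]
{'x': 0.0038, 'y': -0.0079, 'z': 0.9391, 'wx': 0.0014, 'wy': 0.0005, 'wz': -0.0006}
```

Agrees. Next: down, grip, lift.

Call:
jog_arm(
  plan=[
    {"x": 0.005, "y": -0.007, "z": 0.2, "wx": 0, "wy": 0, "wz": 0},
    {"x": 0.005, "y": -0.007, "z": 0.4, "wx": 0, "wy": 0, "wz": 0},
    {"x": 0.005, "y": -0.007, "z": 0.6, "wx": 0, "wy": 0, "wz": 0},
    {"x": 0.005, "y": -0.007, "z": 0.75, "wx": 0, "wy": 0, "wz": 0},
    {"x": 0.005, "y": -0.007, "z": 0.85, "wx": 0, "wy": 0, "wz": 0},
    {"x": 0.005, "y": -0.007, "z": 0.92, "wx": 0, "wy": 0, "wz": 0},
    {"x": 0.005, "y": -0.007, "z": 0.935, "wx": 0, "wy": 0, "wz": 0},
    {"x": 0.005, "y": -0.007, "z": 0.935, "wx": 0, "wy": 0, "wz": 0},
  ],
)

```text
t: 4.28
eef_pos: [0.5706, -0.1115, 0.0194]
tool_rot: [0.002, 0.685, 0.729, 0.001]
contact_force: [0.5, -0.9, 0.3]
gripper_width: 0.777
```

Call:
jog_arm(
  plan=[
    {"x": 0, "y": 0, "z": 0, "wx": 0, "wy": 0, "wz": 0},
    {"x": 0, "y": 0, "z": 0, "wx": 0, "wy": 0, "wz": 0},
    {"x": 0, "y": 0, "z": 0, "wx": 0, "wy": 0, "wz": 0},
    {"x": 0, "y": 0, "z": 0, "wx": 0, "wy": 0, "wz": 0},
    {"x": 0, "y": 0, "z": 0, "wx": 0, "wy": 0, "wz": 0},
    {"x": 0, "y": 0, "z": 0, "wx": 0, "wy": 0, "wz": 0},
    {"x": 0, "y": 0, "z": 0, "wx": 0, "wy": 0, "wz": 0},
    {"x": 0, "y": 0, "z": 0, "wx": 0, "wy": 0, "wz": 0},
  ],
  hand=-1,
  grip_force=40,
)

```text
t: 4.95
eef_pos: [0.5723, -0.1119, 0.0216]
tool_rot: [0.004, 0.685, 0.729, 0.002]
contact_force: [-1.2, -0.5, 7.2]
gripper_width: 0.509
```

Call:
jog_arm(
  plan=[
    {"x": 0, "y": 0, "z": -0.15, "wx": 0, "wy": 0, "wz": 0},
    {"x": 0, "y": 0, "z": -0.35, "wx": 0, "wy": 0, "wz": 0},
    {"x": 0, "y": 0, "z": -0.6, "wx": 0, "wy": 0, "wz": 0},
    {"x": 0, "y": 0, "z": -0.75, "wx": 0, "wy": 0, "wz": 0},
    {"x": 0, "y": 0, "z": -0.75, "wx": 0, "wy": 0, "wz": 0},
    {"x": 0, "y": 0, "z": -0.75, "wx": 0, "wy": 0, "wz": 0},
  ],
)

```text
t: 5.45
eef_pos: [0.5729, -0.1118, 0.1752]
tool_rot: [0.007, 0.685, 0.729, 0.004]
contact_force: [-1.0, -0.2, -1.7]
gripper_width: 0.503
```

```bash
python3 - <<'E'
from h import *
p,R,o=pose();print(p,o['gripper_width']); shot('top','top1.png')
for d in finder.place_of('top','tub')[:2]: print(d['confidence'],ray('top',d['location'],0))
print(delta([.461,-.434,.17],down(np.radians(84))))
E
```

```text
[ 0.57288026 -0.11182103  0.17523355] 0.5026733279490677
0.76 [ 0.46089883 -0.44359382  0.        ]
0.37 [ 0.67200423 -0.42611056  0.        ]
{'x': -1.5747, 'y': -0.6448, 'z': 0.0071, 'wx': 0.0026, 'wy': 0.0008, 'wz': 0.053}
```

Call:
jog_arm(
  plan=[
    {"x": -0.3, "y": -0.12, "z": 0, "wx": 0, "wy": 0, "wz": 0.026},
    {"x": -0.6, "y": -0.24, "z": 0, "wx": 0, "wy": 0, "wz": 0.026},
    {"x": -0.9, "y": -0.37, "z": 0, "wx": 0, "wy": 0, "wz": 0.026},
    {"x": -1, "y": -0.4, "z": 0, "wx": 0, "wy": 0, "wz": 0.026},
    {"x": -1, "y": -0.4, "z": 0, "wx": 0, "wy": 0, "wz": 0.026},
    {"x": -1, "y": -0.4, "z": 0, "wx": 0, "wy": 0, "wz": 0.026},
    {"x": -1, "y": -0.4, "z": 0, "wx": 0, "wy": 0, "wz": 0.026},
  ],
)

```text
t: 6.13
eef_pos: [0.4991, -0.3207, 0.1691]
tool_rot: [0.002, 0.717, 0.697, 0.0]
contact_force: [0.5, 1.0, -1.4]
gripper_width: 0.508
```

```bash
python3 - <<'E'
from h import *
p,R,o=pose();print(p,o['gripper_width'])
print(delta([.461,-.437,.17],down(np.radians(84))))
print(delta([.461,-.437,.015],down(np.radians(84))))
E
```

```text
[ 0.49911982 -0.32072741  0.16909934] 0.5084005515440575
{'x': -0.5865, 'y': -0.1743, 'z': -0.0036, 'wx': 0.0012, 'wy': 0.0008, 'wz': 0.0245}
{'x': -0.5844, 'y': -0.1772, 'z': 0.7714, 'wx': 0.0012, 'wy': 0.0008, 'wz': 0.0245}
```

Call:
jog_arm(
  plan=[
    {"x": -0.2, "y": -0.06, "z": 0, "wx": 0, "wy": 0, "wz": 0.024},
    {"x": -0.4, "y": -0.12, "z": 0, "wx": 0, "wy": 0, "wz": 0.024},
    {"x": -0.585, "y": -0.175, "z": 0, "wx": 0, "wy": 0, "wz": 0.024},
    {"x": -0.585, "y": -0.175, "z": 0, "wx": 0, "wy": 0, "wz": 0.024},
    {"x": -0.585, "y": -0.175, "z": 0, "wx": 0, "wy": 0, "wz": 0.024},
  ],
)

```text
t: 6.55
eef_pos: [0.4586, -0.4387, 0.1673]
tool_rot: [0.001, 0.744, 0.668, -0.0]
contact_force: [0.2, 0.7, -0.7]
gripper_width: 0.51
```

```bash
python3 - <<'E'
from h import *
p,R,o=pose();print(p,o['gripper_width'])
shot('wrist','w3.png')
for d in finder.place_of('wrist','tub')[:2]: print(d['confidence'],d['location'],ray('wrist',d['location'],0))
for d in finder.find_in('wrist','tub')[:1]: print(d)
print(delta([.461,-.437,.015],down(np.radians(84))))
E
```

```text
[ 0.45858625 -0.43872253  0.16733786] 0.5097105216764669
0.6 [325.0, 215.7] [ 0.4670123 -0.4286153  0.       ]
{'bbox': [236.2, 140.8, 186.7, 160.1], 'confidence': 0.57}
{'x': -0.0151, 'y': -0.0051, 'z': 0.7663, 'wx': 0.0009, 'wy': 0.0, 'wz': 0.0014}
```

View pics/w3.png

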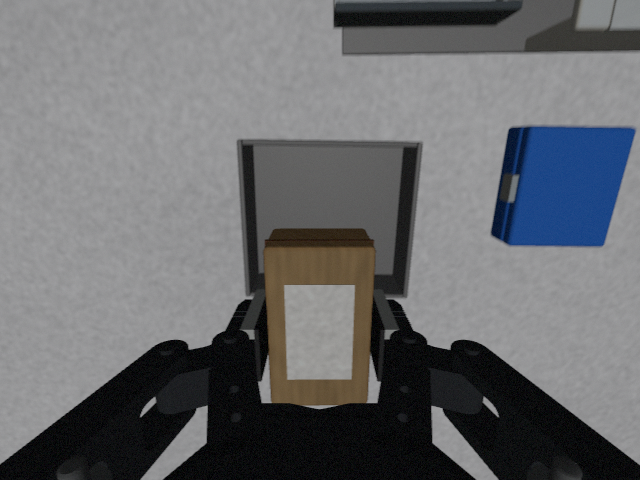

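Box held level over the tub (tub at about (328,217), appears farther off because it is lower). Lowering and releasing.

Call:
jog_arm(
  plan=[
    {"x": 0.03, "y": 0.03, "z": 0.15, "wx": 0, "wy": 0, "wz": 0},
    {"x": 0.03, "y": 0.03, "z": 0.35, "wx": 0, "wy": 0, "wz": 0},
    {"x": 0.03, "y": 0.03, "z": 0.55, "wx": 0, "wy": 0, "wz": 0},
    {"x": 0.03, "y": 0.03, "z": 0.68, "wx": 0, "wy": 0, "wz": 0},
    {"x": 0.03, "y": 0.03, "z": 0.74, "wx": 0, "wy": 0, "wz": 0},
    {"x": 0.03, "y": 0.03, "z": 0.755, "wx": 0, "wy": 0, "wz": 0},
    {"x": 0.03, "y": 0.03, "z": 0.76, "wx": 0, "wy": 0, "wz": 0},
    {"x": 0.03, "y": 0.03, "z": 0.76, "wx": 0, "wy": 0, "wz": 0},
  ],
)

```text
t: 7.37
eef_pos: [0.4705, -0.4289, 0.0179]
tool_rot: [0.002, 0.741, 0.671, 0.001]
contact_force: [0.0, -0.4, -0.1]
gripper_width: 0.504
```

Call:
jog_arm(
  plan=[
    {"x": 0, "y": 0, "z": 0, "wx": 0, "wy": 0, "wz": 0},
    {"x": 0, "y": 0, "z": 0, "wx": 0, "wy": 0, "wz": 0},
    {"x": 0, "y": 0, "z": 0, "wx": 0, "wy": 0, "wz": 0},
    {"x": 0, "y": 0, "z": -0.02, "wx": 0, "wy": 0, "wz": 0},
    {"x": 0, "y": 0, "z": -0.02, "wx": 0, "wy": 0, "wz": 0},
  ],
  hand=0.5,
)

```text
t: 7.78
eef_pos: [0.4709, -0.4294, 0.0232]
tool_rot: [0.003, 0.741, 0.671, 0.001]
contact_force: [-0.5, 0.1, 0.2]
gripper_width: 0.75
```

Call:
jog_arm(
  plan=[
    {"x": 0, "y": 0, "z": -0.2, "wx": 0, "wy": 0, "wz": 0},
    {"x": 0, "y": 0, "z": -0.4, "wx": 0, "wy": 0, "wz": 0},
    {"x": 0, "y": 0, "z": -0.6, "wx": 0, "wy": 0, "wz": 0},
    {"x": 0, "y": 0, "z": -0.8, "wx": 0, "wy": 0, "wz": 0},
    {"x": 0, "y": 0, "z": -1, "wx": 0, "wy": 0, "wz": 0},
    {"x": 0, "y": 0, "z": -1, "wx": 0, "wy": 0, "wz": 0},
    {"x": 0, "y": 0, "z": -1, "wx": 0, "wy": 0, "wz": 0},
  ],
)

```text
t: 8.37
eef_pos: [0.471, -0.43, 0.2267]
tool_rot: [0.006, 0.742, 0.671, 0.002]
contact_force: [1.1, -0.5, -0.7]
gripper_width: 0.752
```

```bash
python3 - <<'E'
from h import *
p,R,o=pose();print(p,o['gripper_width'])
shot('wrist','w4.png')
for n in ('tub','glass_box'):
  for d in finder.place_of('wrist',n)[:1]: print(n,d['confidence'],d['location'],ray('wrist',d['location'],.004 if n!='tub' else 0))
print(delta([.49,.29,.40],down(np.radians(84.6))))
E
```

```text
[ 0.47095759 -0.4299806   0.22673959] 0.752400145566014
glass_box 0.85 [316.9, 208.4] [ 0.46664118 -0.42480895  0.004     ]
{'x': 3.5837, 'y': -0.2476, 'z': -0.8957, 'wx': 0.0014, 'wy': 0.0003, 'wz': -0.0017}
```

Call:
jog_arm(
  plan=[
    {"x": 0.3, "y": 0, "z": -0.2, "wx": 0, "wy": 0, "wz": 0},
    {"x": 0.6, "y": 0, "z": -0.3, "wx": 0, "wy": 0, "wz": 0},
    {"x": 0.9, "y": 0, "z": -0.3, "wx": 0, "wy": 0, "wz": 0},
    {"x": 1, "y": 0, "z": -0.3, "wx": 0, "wy": 0, "wz": 0},
    {"x": 1, "y": 0, "z": -0.3, "wx": 0, "wy": 0, "wz": 0},
    {"x": 1, "y": 0, "z": -0.3, "wx": 0, "wy": 0, "wz": 0},
  ],
)

```text
t: 9.02
eef_pos: [0.4897, -0.2201, 0.2814]
tool_rot: [0.0, 0.738, 0.675, 0.002]
contact_force: [-0.5, 0.8, -0.9]
gripper_width: 0.752
```

Call:
jog_arm(
  plan=[
    {"x": 0.3, "y": 0, "z": -0.2, "wx": 0, "wy": 0, "wz": 0},
    {"x": 0.6, "y": 0, "z": -0.3, "wx": 0, "wy": 0, "wz": 0},
    {"x": 0.9, "y": 0, "z": -0.3, "wx": 0, "wy": 0, "wz": 0},
    {"x": 1, "y": 0, "z": -0.3, "wx": 0, "wy": 0, "wz": 0},
    {"x": 1, "y": 0, "z": -0.3, "wx": 0, "wy": 0, "wz": 0},
    {"x": 1, "y": 0, "z": -0.3, "wx": 0, "wy": 0, "wz": 0},
  ],
)

```text
t: 9.52
eef_pos: [0.5071, -0.0136, 0.342]
tool_rot: [-0.001, 0.735, 0.678, 0.003]
contact_force: [0.3, 0.9, -1.0]
gripper_width: 0.751
```

Call:
jog_arm(
  plan=[
    {"x": 0.3, "y": 0, "z": -0.2, "wx": 0, "wy": 0, "wz": 0},
    {"x": 0.6, "y": 0, "z": -0.3, "wx": 0, "wy": 0, "wz": 0},
    {"x": 0.9, "y": 0, "z": -0.3, "wx": 0, "wy": 0, "wz": 0},
    {"x": 1, "y": 0, "z": -0.3, "wx": 0, "wy": 0, "wz": 0},
    {"x": 1, "y": 0, "z": -0.3, "wx": 0, "wy": 0, "wz": 0},
    {"x": 1, "y": 0, "z": -0.3, "wx": 0, "wy": 0, "wz": 0},
  ],
)

```text
t: 10.02
eef_pos: [0.5213, 0.1928, 0.4028]
tool_rot: [-0.003, 0.732, 0.682, 0.004]
contact_force: [-1.7, 0.6, -0.1]
gripper_width: 0.753
```

```bash
python3 - <<'E'
from h import *
p,R,o=pose();print(p,o['gripper_width'],o['q'])
im=shot('wrist','w5.png')
for d in finder.place_of('wrist','mailer1'): print(round(d['confidence'],2),d['location'],ray('wrist',d['location'],.003).round(4))
shot('top','top2.png')
for n in ('tub','glass_box'):
  for d in finder.place_of('top',n)[:1]: print(n,d['confidence'],d['location'],ray('top',d['location'],.004 if n!='tub' else 0))
E
```

```text
[0.52133808 0.19275717 0.40280594] 0.7530357463697636 [ 0.09777304  0.22349837 -0.67377854  1.5695116   0.13394899  1.39082211
 -0.65785967]
0.94 [259.6, 158.6] [0.4312 0.2447 0.003 ]
0.9 [260.5, 276.0] [0.4078 0.0459 0.003 ]
0.87 [320.1, 153.3] [0.5271 0.2458 0.003 ]
0.83 [374.3, 66.9] [0.6153 0.3622 0.003 ]
0.81 [312.0, 73.0] [0.5235 0.3609 0.003 ]
0.69 [183.1, 172.6] [0.3064 0.2321 0.003 ]
0.63 [247.7, 76.7] [0.4283 0.3629 0.003 ]
0.55 [370.4, 155.0] [0.606  0.2374 0.003 ]
0.39 [351.3, 339.2] [ 0.5608 -0.0926  0.003 ]
tub 0.89 [533.9, 273.8] [ 0.46928968 -0.44152237  0.        ]
glass_box 0.93 [528.5, 271.7] [ 0.47304798 -0.42775905  0.004     ]
```

View pics/w5.png

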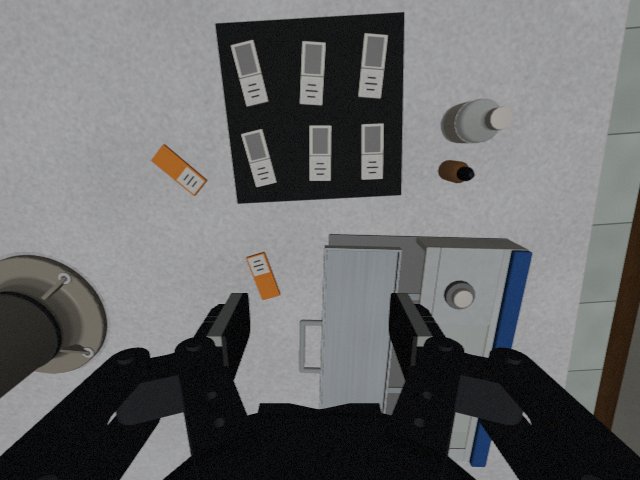

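All six white mailers are on the mat, labels towards the image bottom (towards the stop). The orange ones are off the mat at (180,170) and (263,276). Box is in the tub. Now I fit rectangles to each mailer.

```bash
python3 - <<'E'
from h import *
c=cams.get_calibration('wrist')
im=cv2.imread('pics/w5.png'); g=cv2.cvtColor(im,cv2.COLOR_BGR2GRAY)
m=np.zeros_like(g); cv2.fillPoly(m,[np.array([(222,30),(400,18),(397,190),(242,197)])],255)
b=((g>70)&(m>0)).astype(np.uint8); b=cv2.morphologyEx(b,cv2.MORPH_CLOSE,np.ones((5,5)))
ct,_=cv2.findContours(b,cv2.RETR_EXTERNAL,cv2.CHAIN_APPROX_NONE)
out=[]
for k in ct:
    if cv2.contourArea(k)<300: continue
    w=np.array([ray('wrist',q[0],.009,c)[:2] for q in k])*1000
    (x,y),s,a=cv2.minAreaRect(w.astype(np.float32)); bx=cv2.boxPoints(((x,y),s,a)); 
    e=max((bx[1]-bx[0],bx[2]-bx[1]),key=lambda v:np.hypot(*v)); e=e*np.sign(e[1]); yaw=np.degrees(np.arctan2(e[1],e[0]))
    print(np.round([x,y],1),np.round(sorted(s),1),round(yaw,1)); out.append([x/1000,y/1000,yaw])
np.save('m.npy',out)
E
```

```text
[432.5 240. ] [34.9 84. ] 98.3
[528.6 239.9] [34.2 82.9] 84.8
[609.4 235.4] [34.5 84. ] 87.4
[526.  352.7] [34.9 83.9] 81.8
[435.1 360.2] [34.7 84. ] 97.7
[614.  355.2] [34.9 83.9] 81.2
```

```bash
cat > go.py <<'E'
import sys
from h import *
m=np.load('m.npy'); i=int(sys.argv[1]); zs=[float(a) for a in sys.argv[2:]]
p,R,o=pose(); print(p.round(4),round(float(o['gripper_width']),3))
for z in zs: print(z,delta([m[i,0],m[i,1],z],down(np.radians(m[i,2]))))
E
python3 go.py 2 .23 .1 .03
```

```text
[0.523  0.1833 0.4018] 0.753
0.23 {'x': 0.2915, 'y': 0.4081, 'z': 0.8607, 'wx': 0.0005, 'wy': -0.0013, 'wz': -0.0117}
0.1 {'x': 0.2888, 'y': 0.4071, 'z': 1.5107, 'wx': 0.0005, 'wy': -0.0013, 'wz': -0.0117}
0.03 {'x': 0.2873, 'y': 0.4066, 'z': 1.8607, 'wx': 0.0005, 'wy': -0.0013, 'wz': -0.0117}
```

The arm was still settling when that picture was taken, so I measure again at rest, with the calibration read just before the picture.

```bash
cat > seg.py <<'E'
from h import *
def seg(name,poly,thr,z,c,im,amin=300):
    g=cv2.cvtColor(im,cv2.COLOR_RGB2GRAY); m=np.zeros_like(g); cv2.fillPoly(m,[np.int32(poly)],255)
    b=((g>thr)&(m>0)).astype(np.uint8); b=cv2.morphologyEx(b,cv2.MORPH_CLOSE,np.ones((5,5)))
    out=[]
    for k in cv2.findContours(b,cv2.RETR_EXTERNAL,cv2.CHAIN_APPROX_NONE)[0]:
        if cv2.contourArea(k)<amin: continue
        w=np.array([ray(name,q[0],z,c)[:2] for q in k])*1000
        (x,y),s,a=cv2.minAreaRect(w.astype(np.float32)); bx=cv2.boxPoints(((x,y),s,a))
        e=max((bx[1]-bx[0],bx[2]-bx[1]),key=lambda v:np.hypot(*v)); e=e*np.sign(e[1]); yaw=np.degrees(np.arctan2(e[1],e[0]))
        print(np.round([x,y],1),np.round(sorted(s),1),round(yaw,1)); out.append([x/1000,y/1000,yaw])
    return np.array(out)
E
python3 - <<'E'
from seg import *
p,R,o=pose(); print(p,np.abs(o['joint_vel']).max())
c=cams.get_calibration('wrist'); im=shot('wrist','w6.png'); p2,_,_=pose(); print(p2)
# mat polygon from world estimate projected
old=[(222,30),(400,18),(397,190),(242,197)]
ps=[(.392,.177),(.66,.2),(.66,.40),(.392,.40)]
# project shrunken mat: take dark region instead
g=cv2.cvtColor(im,cv2.COLOR_RGB2GRAY); d=(g<45).astype(np.uint8); d[210:]=0
k=max(cv2.findContours(cv2.morphologyEx(d,cv2.MORPH_CLOSE,np.ones((31,31))),cv2.RETR_EXTERNAL,cv2.CHAIN_APPROX_SIMPLE)[0],key=cv2.contourArea)
h=cv2.convexHull(k)[:,0]; cc=h.mean(0); h=cc+(h-cc)*.97; print(h.min(0),h.max(0))
np.save('m.npy',seg('wrist',h,70,.009,c,im))
E
python3 go.py 2 .23
```

```text
[0.52301023 0.18328096 0.40178319] 0.01543337089221333
[0.52308002 0.18305315 0.40206064]
[213.07         3.48461538] [396.4        194.57461538]
[430.2 250. ] [34.9 83.6] 99.1
[526.3 250.6] [34.8 81.7] 85.3
[607.1 247.5] [35.  83.5] 87.3
[522.7 364.1] [34.9 83.9] 82.6
[431.4 370.7] [34.9 83.9] 98.4
[611.1 367.6] [35.  83.9] 81.8
[506.5 436.2] [ 13.1 222. ] 175.3
[0.5231 0.1831 0.4021] 0.751
0.23 {'x': 0.352, 'y': 0.3904, 'z': 0.8626, 'wx': 0.0006, 'wy': -0.0014, 'wz': -0.0114}
```

Call:
jog_arm(
  plan=[
    {"x": 0.352, "y": 0.39, "z": 0.2, "wx": 0, "wy": -0.001, "wz": -0.011},
    {"x": 0.352, "y": 0.39, "z": 0.4, "wx": 0, "wy": -0.001, "wz": -0.011},
    {"x": 0.352, "y": 0.39, "z": 0.6, "wx": 0, "wy": -0.001, "wz": -0.011},
    {"x": 0.352, "y": 0.39, "z": 0.8, "wx": 0, "wy": -0.001, "wz": -0.011},
    {"x": 0.352, "y": 0.39, "z": 0.99, "wx": 0, "wy": -0.001, "wz": -0.011},
    {"x": 0.352, "y": 0.39, "z": 0.99, "wx": 0, "wy": -0.001, "wz": -0.011},
    {"x": 0.352, "y": 0.39, "z": 0.99, "wx": 0, "wy": -0.001, "wz": -0.011},
    {"x": 0.352, "y": 0.39, "z": 0.99, "wx": 0, "wy": -0.001, "wz": -0.011},
    {"x": 0.352, "y": 0.39, "z": 0.99, "wx": 0, "wy": -0.001, "wz": -0.011},
    {"x": 0.352, "y": 0.39, "z": 0.99, "wx": 0, "wy": -0.001, "wz": -0.011},
    {"x": 0.352, "y": 0.39, "z": 0.99, "wx": 0, "wy": -0.001, "wz": -0.011},
    {"x": 0.352, "y": 0.39, "z": 0.99, "wx": 0, "wy": -0.001, "wz": -0.011},
  ],
  hand=0.1,
)

```text
t: 11.32
eef_pos: [0.6079, 0.2478, 0.2068]
tool_rot: [0.001, 0.724, 0.69, 0.003]
contact_force: [-0.2, -0.1, 0.0]
gripper_width: 0.551
```

```bash
python3 go.py 2 .03 .012
```

```text
[0.6079 0.2478 0.2068] 0.551
0.03 {'x': -0.0039, 'y': -0.0086, 'z': 0.884, 'wx': 0.0017, 'wy': -0.0007, 'wz': -0.0006}
0.012 {'x': -0.0041, 'y': -0.0091, 'z': 0.974, 'wx': 0.0017, 'wy': -0.0007, 'wz': -0.0006}
```

Call:
jog_arm(
  plan=[
    {"x": -0.004, "y": -0.009, "z": 0.2, "wx": 0.0017, "wy": 0, "wz": 0},
    {"x": -0.004, "y": -0.009, "z": 0.4, "wx": 0.0017, "wy": 0, "wz": 0},
    {"x": -0.004, "y": -0.009, "z": 0.6, "wx": 0.0017, "wy": 0, "wz": 0},
    {"x": -0.004, "y": -0.009, "z": 0.8, "wx": 0.0017, "wy": 0, "wz": 0},
    {"x": -0.004, "y": -0.009, "z": 0.93, "wx": 0.0017, "wy": 0, "wz": 0},
    {"x": -0.004, "y": -0.009, "z": 0.93, "wx": 0.0017, "wy": 0, "wz": 0},
    {"x": -0.004, "y": -0.009, "z": 0.93, "wx": 0.0017, "wy": 0, "wz": 0},
    {"x": -0.004, "y": -0.009, "z": 0.93, "wx": 0.0017, "wy": 0, "wz": 0},
  ],
)

```text
t: 11.98
eef_pos: [0.6087, 0.2486, 0.0233]
tool_rot: [-0.0, 0.724, 0.69, 0.003]
contact_force: [-0.2, 0.7, 0.2]
gripper_width: 0.547
```

Call:
jog_arm(
  plan=[
    {"x": 0, "y": 0, "z": 0.02, "wx": 0, "wy": 0, "wz": 0},
    {"x": 0, "y": 0, "z": 0.02, "wx": 0, "wy": 0, "wz": 0},
    {"x": 0, "y": 0, "z": 0.02, "wx": 0, "wy": 0, "wz": 0},
  ],
)

```text
t: 12.23
eef_pos: [0.6097, 0.2491, 0.0212]
tool_rot: [0.0, 0.724, 0.69, 0.004]
contact_force: [-0.1, -0.1, -0.1]
gripper_width: 0.552
```

Call:
jog_arm(
  plan=[
    {"x": 0, "y": 0, "z": 0.02, "wx": 0, "wy": 0, "wz": 0},
    {"x": 0, "y": 0, "z": 0.02, "wx": 0, "wy": 0, "wz": 0},
    {"x": 0, "y": 0, "z": 0.02, "wx": 0, "wy": 0, "wz": 0},
  ],
)

```text
t: 12.48
eef_pos: [0.6097, 0.2491, 0.0172]
tool_rot: [0.0, 0.724, 0.69, 0.004]
contact_force: [-0.3, -0.6, 0.1]
gripper_width: 0.551
```

Call:
jog_arm(
  plan=[
    {"x": -0.006, "y": -0.01, "z": 0.02, "wx": 0, "wy": 0, "wz": 0},
    {"x": -0.006, "y": -0.01, "z": 0.02, "wx": 0, "wy": 0, "wz": 0},
    {"x": -0.006, "y": -0.01, "z": 0.02, "wx": 0, "wy": 0, "wz": 0},
  ],
)

```text
t: 12.73
eef_pos: [0.6072, 0.2476, 0.0127]
tool_rot: [0.0, 0.724, 0.69, 0.003]
contact_force: [-0.0, -0.2, -0.3]
gripper_width: 0.552
```

Call:
jog_arm(
  plan=[
    {"x": 0, "y": 0, "z": 0.02, "wx": 0, "wy": 0, "wz": 0},
    {"x": 0, "y": 0, "z": 0.02, "wx": 0, "wy": 0, "wz": 0},
    {"x": 0, "y": 0, "z": 0.02, "wx": 0, "wy": 0, "wz": 0},
  ],
)

```text
t: 12.98
eef_pos: [0.607, 0.2475, 0.0083]
tool_rot: [-0.0, 0.724, 0.69, 0.003]
contact_force: [-0.4, 0.7, 0.2]
gripper_width: 0.552
```

Call:
jog_arm(
  plan=[
    {"x": 0, "y": 0, "z": 0.015, "wx": 0, "wy": 0, "wz": 0},
    {"x": 0, "y": 0, "z": 0.015, "wx": 0, "wy": 0, "wz": 0},
    {"x": 0, "y": 0, "z": 0.015, "wx": 0, "wy": 0, "wz": 0},
  ],
)

```text
t: 13.23
eef_pos: [0.6069, 0.2475, 0.005]
tool_rot: [-0.0, 0.724, 0.69, 0.003]
contact_force: [0.0, -0.7, -0.3]
gripper_width: 0.551
```

Call:
jog_arm(
  plan=[
    {"x": 0, "y": 0, "z": 0.013, "wx": 0, "wy": 0, "wz": 0},
    {"x": 0, "y": 0, "z": 0.013, "wx": 0, "wy": 0, "wz": 0},
    {"x": 0, "y": 0, "z": 0.013, "wx": 0, "wy": 0, "wz": 0},
  ],
)

```text
t: 13.48
eef_pos: [0.6067, 0.2474, 0.0022]
tool_rot: [-0.0, 0.724, 0.69, 0.003]
contact_force: [-0.0, -0.6, -0.6]
gripper_width: 0.552
```

Call:
jog_arm(
  plan=[
    {"x": 0, "y": 0, "z": 0, "wx": 0, "wy": 0, "wz": 0},
    {"x": 0, "y": 0, "z": 0, "wx": 0, "wy": 0, "wz": 0},
    {"x": 0, "y": 0, "z": 0, "wx": 0, "wy": 0, "wz": 0},
    {"x": 0, "y": 0, "z": 0, "wx": 0, "wy": 0, "wz": 0},
    {"x": 0, "y": 0, "z": 0, "wx": 0, "wy": 0, "wz": 0},
    {"x": 0, "y": 0, "z": 0, "wx": 0, "wy": 0, "wz": 0},
  ],
  hand=-1,
  grip_force=40,
)

```text
t: 13.98
eef_pos: [0.607, 0.2477, 0.0027]
tool_rot: [-0.0, 0.724, 0.69, 0.003]
contact_force: [-0.7, 0.1, 6.2]
gripper_width: 0.385
```

Call:
jog_arm(
  plan=[
    {"x": 0, "y": 0, "z": -0.1, "wx": 0, "wy": 0, "wz": 0},
    {"x": 0, "y": 0, "z": -0.3, "wx": 0, "wy": 0, "wz": 0},
    {"x": 0, "y": 0, "z": -0.5, "wx": 0, "wy": 0, "wz": 0},
    {"x": 0, "y": 0, "z": -0.7, "wx": 0, "wy": 0, "wz": 0},
    {"x": 0, "y": 0, "z": -0.9, "wx": 0, "wy": 0, "wz": 0},
    {"x": -0.3, "y": -0.05, "z": -1, "wx": 0, "wy": 0, "wz": 0},
    {"x": -0.5, "y": -0.1, "z": -1, "wx": 0, "wy": 0, "wz": 0},
    {"x": -0.7, "y": -0.1, "z": -1, "wx": 0, "wy": 0, "wz": 0},
    {"x": -0.9, "y": -0.1, "z": -1, "wx": 0, "wy": 0, "wz": 0},
    {"x": -1, "y": -0.1, "z": -1, "wx": 0, "wy": 0, "wz": 0},
    {"x": -1, "y": -0.1, "z": -1, "wx": 0, "wy": 0, "wz": 0},
  ],
)

```text
t: 14.9
eef_pos: [0.5759, 0.0369, 0.2005]
tool_rot: [0.002, 0.728, 0.685, -0.0]
contact_force: [0.4, -0.7, -1.2]
gripper_width: 0.385
```

Call:
jog_arm(
  plan=[
    {"x": -0.2, "y": 0, "z": 0, "wx": 0, "wy": 0, "wz": 0},
    {"x": -0.4, "y": 0, "z": 0, "wx": 0, "wy": 0, "wz": 0},
    {"x": -0.6, "y": 0, "z": 0, "wx": 0, "wy": 0, "wz": 0},
    {"x": -0.8, "y": 0, "z": 0, "wx": 0, "wy": 0, "wz": 0},
    {"x": -1, "y": 0, "z": 0, "wx": 0, "wy": 0, "wz": 0},
    {"x": -1, "y": 0, "z": 0, "wx": 0, "wy": 0, "wz": 0},
    {"x": -1, "y": 0, "z": 0, "wx": 0, "wy": 0, "wz": 0},
  ],
)

```text
t: 15.48
eef_pos: [0.5627, -0.167, 0.2001]
tool_rot: [0.001, 0.731, 0.683, -0.001]
contact_force: [0.5, 1.6, -0.0]
gripper_width: 0.387
```

```bash
python3 - <<'E'
from h import *
p,R,o=pose(); print(p,o['gripper_width']); print(delta([.556,-.28,.22],down(np.radians(84.6))))
E
```

```text
[ 0.56267022 -0.1669856   0.20009481] 0.3865054385825615
{'x': -0.5664, 'y': 0.0052, 'z': -0.0976, 'wx': 0.0002, 'wy': 0.0011, 'wz': 0.0083}
```

Call:
jog_arm(
  plan=[
    {"x": -0.2, "y": 0.005, "z": -0.15, "wx": 0, "wy": 0.001, "wz": 0.008},
    {"x": -0.4, "y": 0.005, "z": -0.3, "wx": 0, "wy": 0.001, "wz": 0.008},
    {"x": -0.566, "y": 0.005, "z": -0.4, "wx": 0, "wy": 0.001, "wz": 0.008},
    {"x": -0.566, "y": 0.005, "z": -0.4, "wx": 0, "wy": 0.001, "wz": 0.008},
    {"x": -0.566, "y": 0.005, "z": -0.4, "wx": 0, "wy": 0.001, "wz": 0.008},
    {"x": -0.566, "y": 0.005, "z": -0.4, "wx": 0, "wy": 0.001, "wz": 0.008},
    {"x": -0.566, "y": 0.005, "z": -0.4, "wx": 0, "wy": 0.001, "wz": 0.008},
    {"x": -0.566, "y": 0.005, "z": -0.4, "wx": 0, "wy": 0.001, "wz": 0.008},
    {"x": -0.566, "y": 0.005, "z": -0.4, "wx": 0, "wy": 0.001, "wz": 0.008},
    {"x": -0.566, "y": 0.005, "z": -0.4, "wx": 0, "wy": 0.001, "wz": 0.008},
  ],
)

```text
t: 16.32
eef_pos: [0.556, -0.2783, 0.2799]
tool_rot: [-0.0, 0.739, 0.674, 0.0]
contact_force: [0.4, -0.1, -1.8]
gripper_width: 0.387
```

```bash
python3 - <<'E'
from h import *
import pickle
p,R,o=pose(); print(p,o['gripper_width'])
c=cams.get_calibration('wrist'); shot('wrist','w7.png'); pickle.dump(c,open('c7.pkl','wb'))
for n in ('tray_stop','tray_handle'):
    for d in finder.place_of('wrist',n)[:1]: print(n,d,ray('wrist',d['location'],.013,c))
E
```

```text
[ 0.55603778 -0.27827245  0.27987624] 0.38660101745695596
tray_stop {'location': [317.2, 204.4], 'confidence': 0.85} [ 0.55255291 -0.27920984  0.013     ]
tray_handle {'location': [223.1, 32.3], 'confidence': 0.61} [ 0.46890459 -0.08325598  0.013     ]
```

View pics/w7.png

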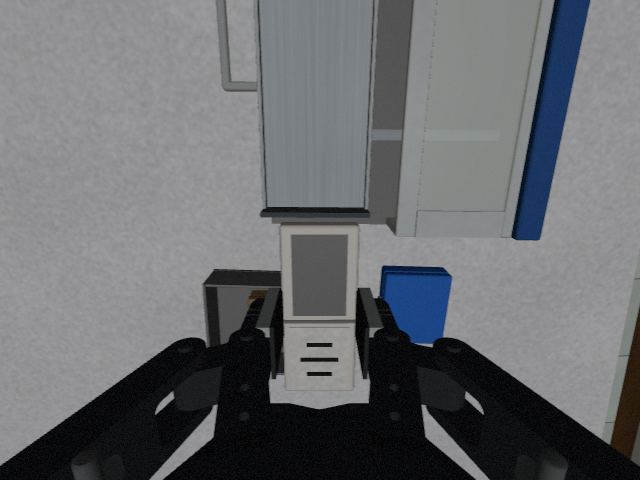

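The stop's foot shows at about row 208, tray floor columns 266–366. Mailer is held straight. I read the edges from intensity profiles.

```bash
python3 - <<'E'
from h import *
import pickle
c=pickle.load(open('c7.pkl','rb')); g=cv2.imread('pics/w7.png',0)
for col in (290,340): print(col,g[202:222,col])
for r in (20,100,190): print(r,'L',g[r,252:275],'R',g[r,360:384])
E
```

```text
290 [124 124 126 125 127  16  16  19  25  27  38  52  54  56  57  76  91  90
  87  88]
340 [127 127 128 126 126  75  25  19  20  26  24  55  54  50  55  57  87  87
  87  86]
20 L [148 146 133 124 128 113  73  73 111 128 131 128 125 124 129 127 128 127
 124 130 130 129 127] R [126 126 126 125 124 127 130 128 129 127 126 121  87  77 113 127 129 113
  86  85  84  81  82  83]
100 L [146 146 148 149 151 141 129 127 127 102  60 104 128 131 130 130 126 126
 128 127 128 130 128] R [130 130 130 129 126 131 130 128 103  62 109 127 132 115  81  83  85  84
  83  83  83  88  85  83]
190 L [144 147 147 145 145 146 145 145 144 137 126 125 113  77  84 120 128 127
 128 128 126 124 125] R [125 128 125 116  84  78 112 123 107  82  86  85  86  84  85  84  84  87
  87  89  85  86  86  86]
```

```bash
python3 - <<'E'
from h import *
import pickle
c=pickle.load(open('c7.pkl','rb'))
mid=[]
for r,l,R in ((20,260.5,371.7),(100,263.6,367.8),(190,267,363.5)):
    a=ray('wrist',(l,r),.013,c);b=ray('wrist',(R,r),.013,c); print(a[:2],b[:2],np.hypot(*(a-b)[:2])); mid.append((a+b)/2)
d=mid[0]-mid[2]; yaw=np.arctan2(d[1],d[0]); print('mid',mid,'yaw',np.degrees(yaw))
s=[ray('wrist',q,.013,c) for q in ((290,206.7),(340,207.1))]; e=s[1]-s[0]; print('stop',s,np.degrees(np.arctan2(e[1],e[0]))+90)
E
```

```text
[ 0.51067662 -0.07551764] [ 0.62884016 -0.08631871] 0.1186561620078768
[ 0.50295012 -0.15412985] [ 0.62091973 -0.16489256] 0.11845955009639039
[ 0.49284672 -0.25582758] [ 0.61077929 -0.26656024] 0.11841993161343306
mid [array([ 0.56975839, -0.08091818,  0.013     ]), array([ 0.56193493, -0.1595112 ,  0.013     ]), array([ 0.55181301, -0.26119391,  0.013     ])] yaw 84.31527237153483
stop [array([ 0.51854465, -0.27902608,  0.013     ]), array([ 0.5805275 , -0.28517131,  0.013     ])] 84.3379695943912
```

```bash
cat > place.py <<'E'
import sys
from h import *
S=np.array([.5498,-.2827]); Y=np.radians(84.3); u=np.array([np.cos(Y),np.sin(Y)])
i=int(sys.argv[1]); off=float(sys.argv[2]); 
p,R,o=pose(); e=p[:2]-S; print(p.round(4),round(float(o['gripper_width']),3),'along',(e@u).round(4),'across',(e@np.array([u[1],-u[0]])).round(4),'yaw/tilt',np.degrees(np.arctan2(*R.as_matrix()[1::-1,0])).round(2), np.degrees(np.arcsin(-R.as_matrix()[2,0])).round(2))
d=.045+.055*i; t=np.radians(-8.3 if i else 0); h=.013+(.0061 if i else 0)+.001
for dz in [float(a) for a in sys.argv[3:]]:
    q=S+u*(d+off); print(dz,delta([*q,h+dz],down(Y,t)))
E
python3 place.py 0 0 .06 0
```

```text
[ 0.556  -0.2792  0.2803] 0.378 along 0.0041 across 0.0058 yaw/tilt 84.7 -0.0
0.06 {'x': 0.2048, 'y': -0.0283, 'z': 1.0314, 'wx': 0.0002, 'wy': -0.0, 'wz': 0.0022}
0.0 {'x': 0.2048, 'y': -0.0284, 'z': 1.3314, 'wx': 0.0002, 'wy': -0.0, 'wz': 0.0022}
```

Call:
jog_arm(
  plan=[
    {"x": 0.205, "y": -0.028, "z": 0.2, "wx": 0, "wy": 0, "wz": 0.002},
    {"x": 0.205, "y": -0.028, "z": 0.4, "wx": 0, "wy": 0, "wz": 0.002},
    {"x": 0.205, "y": -0.028, "z": 0.6, "wx": 0, "wy": 0, "wz": 0.002},
    {"x": 0.205, "y": -0.028, "z": 0.8, "wx": 0, "wy": 0, "wz": 0.002},
    {"x": 0.205, "y": -0.028, "z": 0.95, "wx": 0, "wy": 0, "wz": 0.002},
    {"x": 0.205, "y": -0.028, "z": 1, "wx": 0, "wy": 0, "wz": 0.002},
    {"x": 0.205, "y": -0.028, "z": 1, "wx": 0, "wy": 0, "wz": 0.002},
    {"x": 0.205, "y": -0.028, "z": 1, "wx": 0, "wy": 0, "wz": 0.002},
    {"x": 0.205, "y": -0.028, "z": 1, "wx": 0, "wy": 0, "wz": 0.002},
    {"x": 0.205, "y": -0.028, "z": 1, "wx": 0, "wy": 0, "wz": 0.002},
  ],
)

```text
t: 17.3
eef_pos: [0.5562, -0.2385, 0.083]
tool_rot: [0.002, 0.741, 0.671, 0.001]
contact_force: [-0.5, -0.1, 0.1]
gripper_width: 0.386
```

```bash
python3 place.py 0 0 0
```

```text
[ 0.5562 -0.2385  0.083 ] 0.386 along 0.0446 across 0.002 yaw/tilt 84.32 0.07
0.0 {'x': 0.0024, 'y': -0.0118, 'z': 0.3451, 'wx': 0.0016, 'wy': 0.0004, 'wz': 0.0001}
```

Call:
jog_arm(
  plan=[
    {"x": 0.002, "y": -0.012, "z": 0.1, "wx": 0.0016, "wy": 0, "wz": 0},
    {"x": 0.002, "y": -0.012, "z": 0.2, "wx": 0.0016, "wy": 0, "wz": 0},
    {"x": 0.002, "y": -0.012, "z": 0.27, "wx": 0.0016, "wy": 0, "wz": 0},
    {"x": 0.002, "y": -0.012, "z": 0.32, "wx": 0.0016, "wy": 0, "wz": 0},
    {"x": 0.002, "y": -0.012, "z": 0.345, "wx": 0.0016, "wy": 0, "wz": 0},
    {"x": 0.002, "y": -0.012, "z": 0.345, "wx": 0.0016, "wy": 0, "wz": 0},
    {"x": 0.002, "y": -0.012, "z": 0.345, "wx": 0.0016, "wy": 0, "wz": 0},
    {"x": 0.002, "y": -0.012, "z": 0.345, "wx": 0.0016, "wy": 0, "wz": 0},
  ],
)

```text
t: 17.97
eef_pos: [0.555, -0.2382, 0.0149]
tool_rot: [0.001, 0.741, 0.671, -0.0]
contact_force: [-0.6, -0.0, 0.1]
gripper_width: 0.384
```

Call:
jog_arm(
  plan=[
    {"x": 0, "y": 0, "z": 0, "wx": 0, "wy": 0, "wz": 0},
    {"x": 0, "y": 0, "z": 0, "wx": 0, "wy": 0, "wz": 0},
    {"x": 0, "y": 0, "z": 0, "wx": 0, "wy": 0, "wz": 0},
    {"x": 0, "y": 0, "z": 0, "wx": 0, "wy": 0, "wz": 0},
  ],
  hand=0.2,
)

```text
t: 18.3
eef_pos: [0.5552, -0.2383, 0.0152]
tool_rot: [0.001, 0.741, 0.671, -0.0]
contact_force: [-0.6, -0.5, -0.2]
gripper_width: 0.601
```

Call:
jog_arm(
  plan=[
    {"x": 0, "y": 0, "z": -0.1, "wx": 0, "wy": 0, "wz": 0},
    {"x": 0, "y": 0, "z": -0.3, "wx": 0, "wy": 0, "wz": 0},
    {"x": 0, "y": 0, "z": -0.5, "wx": 0, "wy": 0, "wz": 0},
    {"x": 0, "y": 0, "z": -0.7, "wx": 0, "wy": 0, "wz": 0},
    {"x": 0, "y": 0, "z": -0.9, "wx": 0, "wy": 0, "wz": 0},
    {"x": 0, "y": 0, "z": -1, "wx": 0, "wy": 0, "wz": 0},
    {"x": 0, "y": 0, "z": -1, "wx": 0, "wy": 0, "wz": 0},
    {"x": 0, "y": 0, "z": -1, "wx": 0, "wy": 0, "wz": 0},
    {"x": 0, "y": 0, "z": -1, "wx": 0, "wy": 0, "wz": 0},
    {"x": 0, "y": 0, "z": -1, "wx": 0, "wy": 0, "wz": 0},
  ],
)

```text
t: 19.13
eef_pos: [0.5537, -0.2377, 0.2136]
tool_rot: [-0.0, 0.741, 0.671, -0.001]
contact_force: [-1.1, -0.4, -1.0]
gripper_width: 0.598
```

```bash
python3 - <<'E'
from h import *
p,R,o=pose();print(p); c=cams.get_calibration('wrist'); im=shot('wrist','w8.png')
S=np.array([.5498,-.2827]); Y=np.radians(84.3); u=np.array([np.cos(Y),np.sin(Y)]);v=np.array([u[1],-u[0]])
for d in finder.place_of('wrist','mailer1')[:2]:
    e=ray('wrist',d['location'],.013,c)[:2]-S; print(d['confidence'],d['location'],'along',e@u,'across',e@v)
cv2.imwrite('pics/w8c.png',cv2.resize(cv2.cvtColor(im,cv2.COLOR_RGB2BGR)[100:340,160:480],None,fx=2.5,fy=2.5))
E
```

```text
[ 0.55373046 -0.23773841  0.2135545 ]
0.89 [320.2, 217.8] along 0.041872104624535826 across -0.0005500240608570981
```

View pics/w8c.png

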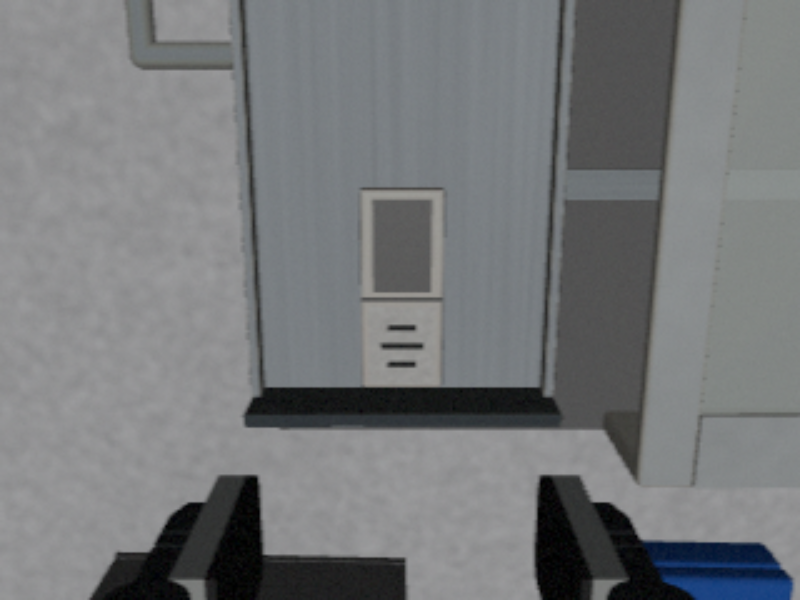

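First mailer lies flat against the stop, centred (crop (402,287)). Next pick: mailer at (0.526, 0.251).

```bash
python3 go.py 1 .21
```

```text
[ 0.554  -0.2377  0.2137] 0.598
0.21 {'x': 2.4159, 'y': -0.3793, 'z': 0.0164, 'wx': -0.0002, 'wy': 0.0003, 'wz': -0.0055}
```

Call:
jog_arm(
  plan=[
    {"x": 0.2, "y": -0.03, "z": 0, "wx": 0, "wy": 0, "wz": 0},
    {"x": 0.4, "y": -0.06, "z": 0, "wx": 0, "wy": 0, "wz": 0},
    {"x": 0.6, "y": -0.09, "z": 0, "wx": 0, "wy": 0, "wz": 0},
    {"x": 0.8, "y": -0.126, "z": 0, "wx": 0, "wy": 0, "wz": 0},
    {"x": 1, "y": -0.155, "z": 0, "wx": 0, "wy": 0, "wz": 0},
  ],
  hand=0.1,
)

```text
t: 19.65
eef_pos: [0.5419, -0.0338, 0.2127]
tool_rot: [-0.001, 0.741, 0.671, -0.001]
contact_force: [0.9, -0.9, 0.3]
gripper_width: 0.55
```

Call:
jog_arm(
  plan=[
    {"x": 0.2, "y": -0.03, "z": 0, "wx": 0, "wy": 0, "wz": 0},
    {"x": 0.4, "y": -0.06, "z": 0, "wx": 0, "wy": 0, "wz": 0},
    {"x": 0.6, "y": -0.09, "z": 0, "wx": 0, "wy": 0, "wz": 0},
    {"x": 0.8, "y": -0.126, "z": 0, "wx": 0, "wy": 0, "wz": 0},
    {"x": 1, "y": -0.155, "z": 0, "wx": 0, "wy": 0, "wz": 0},
  ],
)

```text
t: 20.07
eef_pos: [0.5299, 0.17, 0.2118]
tool_rot: [-0.001, 0.741, 0.671, -0.002]
contact_force: [0.9, 0.5, 0.8]
gripper_width: 0.557
```

Call:
jog_arm(
  plan=[
    {"x": 0.2, "y": -0.03, "z": 0.02, "wx": 0, "wy": 0, "wz": -0.005},
    {"x": 0.4, "y": -0.06, "z": 0.02, "wx": 0, "wy": 0, "wz": -0.005},
    {"x": 0.4, "y": -0.06, "z": 0.02, "wx": 0, "wy": 0, "wz": -0.005},
    {"x": 0.4, "y": -0.06, "z": 0.02, "wx": 0, "wy": 0, "wz": -0.005},
    {"x": 0.4, "y": -0.06, "z": 0.02, "wx": 0, "wy": 0, "wz": -0.005},
    {"x": 0.4, "y": -0.06, "z": 0.02, "wx": 0, "wy": 0, "wz": -0.005},
    {"x": 0.4, "y": -0.06, "z": 0.02, "wx": 0, "wy": 0, "wz": -0.005},
    {"x": 0.4, "y": -0.06, "z": 0.02, "wx": 0, "wy": 0, "wz": -0.005},
  ],
)

```text
t: 20.73
eef_pos: [0.5264, 0.2492, 0.2075]
tool_rot: [-0.001, 0.737, 0.676, -0.002]
contact_force: [-0.6, -0.2, -0.2]
gripper_width: 0.554
```

```bash
python3 go.py 1 .003
```

```text
[0.5264 0.2492 0.2075] 0.554
0.003 {'x': 0.0094, 'y': 0.0029, 'z': 1.0227, 'wx': -0.0012, 'wy': 0.0006, 'wz': -0.0013}
```

Call:
jog_arm(
  plan=[
    {"x": 0.009, "y": 0.003, "z": 0.2, "wx": -0.001, "wy": 0, "wz": -0.001},
    {"x": 0.009, "y": 0.003, "z": 0.4, "wx": -0.001, "wy": 0, "wz": -0.001},
    {"x": 0.009, "y": 0.003, "z": 0.6, "wx": -0.001, "wy": 0, "wz": -0.001},
    {"x": 0.009, "y": 0.003, "z": 0.8, "wx": -0.001, "wy": 0, "wz": -0.001},
    {"x": 0.009, "y": 0.003, "z": 0.93, "wx": -0.001, "wy": 0, "wz": -0.001},
    {"x": 0.009, "y": 0.003, "z": 0.99, "wx": -0.001, "wy": 0, "wz": -0.001},
    {"x": 0.009, "y": 0.003, "z": 1, "wx": -0.001, "wy": 0, "wz": -0.001},
    {"x": 0.009, "y": 0.003, "z": 1, "wx": -0.001, "wy": 0, "wz": -0.001},
    {"x": 0.009, "y": 0.003, "z": 1, "wx": -0.001, "wy": 0, "wz": -0.001},
    {"x": 0.009, "y": 0.003, "z": 1, "wx": -0.001, "wy": 0, "wz": -0.001},
  ],
)

```text
t: 21.57
eef_pos: [0.5279, 0.2514, 0.0097]
tool_rot: [0.001, 0.736, 0.677, 0.001]
contact_force: [0.5, 0.4, -0.3]
gripper_width: 0.549
```

```bash
python3 go.py 1 .003; python3 place.py 1 0 .2
```

```text
[0.5279 0.2514 0.0097] 0.549
0.003 {'x': -0.0042, 'y': -0.0075, 'z': 0.0334, 'wx': 0.0008, 'wy': 0.0, 'wz': -0.0005}
[0.5279 0.2514 0.0097] 0.549 along 0.5292 across -0.0749 yaw/tilt 85.23 0.01
0.2 {'x': -2.1521, 'y': 0.3422, 'z': -1.051, 'wx': 0.0012, 'wy': -0.0461, 'wz': 0.0051}
```

Call:
jog_arm(
  plan=[
    {"x": -0.004, "y": -0.007, "z": 0.033, "wx": 0, "wy": 0, "wz": 0},
    {"x": -0.004, "y": -0.007, "z": 0.033, "wx": 0, "wy": 0, "wz": 0},
    {"x": -0.004, "y": -0.007, "z": 0.033, "wx": 0, "wy": 0, "wz": 0},
  ],
)

```text
t: 21.82
eef_pos: [0.5266, 0.2506, 0.0035]
tool_rot: [0.001, 0.736, 0.677, 0.001]
contact_force: [-0.2, 0.9, -1.0]
gripper_width: 0.549
```

Call:
jog_arm(
  plan=[
    {"x": 0, "y": 0, "z": 0, "wx": 0, "wy": 0, "wz": 0},
    {"x": 0, "y": 0, "z": 0, "wx": 0, "wy": 0, "wz": 0},
    {"x": 0, "y": 0, "z": 0, "wx": 0, "wy": 0, "wz": 0},
    {"x": 0, "y": 0, "z": 0, "wx": 0, "wy": 0, "wz": 0},
    {"x": 0, "y": 0, "z": 0, "wx": 0, "wy": 0, "wz": 0},
    {"x": 0, "y": 0, "z": 0, "wx": 0, "wy": 0, "wz": 0},
  ],
  hand=-1,
)

```text
t: 22.32
eef_pos: [0.5268, 0.2507, 0.004]
tool_rot: [0.001, 0.736, 0.677, 0.001]
contact_force: [-0.1, -0.4, 5.6]
gripper_width: 0.382
```

Call:
jog_arm(
  plan=[
    {"x": 0, "y": 0, "z": -0.1, "wx": 0, "wy": 0, "wz": 0},
    {"x": 0, "y": 0, "z": -0.3, "wx": 0, "wy": 0, "wz": 0},
    {"x": 0, "y": 0, "z": -0.5, "wx": 0, "wy": 0, "wz": 0},
    {"x": 0, "y": 0, "z": -0.7, "wx": 0, "wy": 0, "wz": 0},
    {"x": -0.1, "y": 0.02, "z": -0.9, "wx": 0, "wy": 0, "wz": 0},
    {"x": -0.25, "y": 0.04, "z": -1, "wx": 0, "wy": 0, "wz": 0},
    {"x": -0.4, "y": 0.06, "z": -1, "wx": 0, "wy": 0, "wz": 0},
    {"x": -0.4, "y": 0.06, "z": -1, "wx": 0, "wy": 0, "wz": 0},
  ],
)

```text
t: 22.98
eef_pos: [0.5333, 0.163, 0.2052]
tool_rot: [0.004, 0.739, 0.674, 0.001]
contact_force: [-1.2, -1.0, -1.4]
gripper_width: 0.38
```

Call:
jog_arm(
  plan=[
    {"x": -0.2, "y": 0.03, "z": 0, "wx": 0, "wy": 0, "wz": 0},
    {"x": -0.4, "y": 0.06, "z": 0, "wx": 0, "wy": 0, "wz": 0},
    {"x": -0.6, "y": 0.09, "z": 0, "wx": 0, "wy": 0, "wz": 0},
    {"x": -0.8, "y": 0.12, "z": 0, "wx": 0, "wy": 0, "wz": 0},
    {"x": -0.9, "y": 0.14, "z": 0, "wx": 0, "wy": 0, "wz": 0},
    {"x": -0.9, "y": 0.14, "z": 0, "wx": 0, "wy": 0, "wz": 0},
  ],
)

```text
t: 23.48
eef_pos: [0.5445, -0.0264, 0.205]
tool_rot: [0.005, 0.742, 0.67, -0.001]
contact_force: [-0.4, 0.2, -0.8]
gripper_width: 0.383
```

Call:
jog_arm(
  plan=[
    {"x": -0.2, "y": 0.03, "z": 0, "wx": 0, "wy": -0.023, "wz": 0.005},
    {"x": -0.4, "y": 0.06, "z": 0, "wx": 0, "wy": -0.046, "wz": 0.005},
    {"x": -0.6, "y": 0.09, "z": 0, "wx": 0, "wy": -0.046, "wz": 0.005},
    {"x": -0.8, "y": 0.13, "z": 0, "wx": 0, "wy": -0.046, "wz": 0.005},
    {"x": -0.84, "y": 0.14, "z": 0, "wx": 0, "wy": -0.046, "wz": 0.005},
    {"x": -0.84, "y": 0.14, "z": 0, "wx": 0, "wy": -0.046, "wz": 0.005},
    {"x": -0.84, "y": 0.14, "z": 0, "wx": 0, "wy": -0.046, "wz": 0.005},
    {"x": -0.84, "y": 0.14, "z": 0, "wx": 0, "wy": -0.046, "wz": 0.005},
    {"x": -0.84, "y": 0.14, "z": 0, "wx": 0, "wy": -0.046, "wz": 0.005},
  ],
)

```text
t: 24.23
eef_pos: [0.5556, -0.194, 0.2063]
tool_rot: [0.053, 0.744, 0.664, -0.054]
contact_force: [0.7, 0.1, -0.9]
gripper_width: 0.382
```

```bash
python3 place.py 1 0 .02
```

```text
[ 0.5556 -0.194   0.2063] 0.382 along 0.0888 across -0.003 yaw/tilt 83.42 8.64
0.02 {'x': 0.1805, 'y': 0.0088, 'z': 0.8132, 'wx': 0.0014, 'wy': 0.0019, 'wz': -0.0048}
```

Call:
jog_arm(
  plan=[
    {"x": 0.18, "y": 0.009, "z": 0.2, "wx": 0.001, "wy": 0.002, "wz": -0.005},
    {"x": 0.18, "y": 0.009, "z": 0.4, "wx": 0.001, "wy": 0.002, "wz": -0.005},
    {"x": 0.18, "y": 0.009, "z": 0.6, "wx": 0.001, "wy": 0.002, "wz": -0.005},
    {"x": 0.18, "y": 0.009, "z": 0.75, "wx": 0.001, "wy": 0.002, "wz": -0.005},
    {"x": 0.18, "y": 0.009, "z": 0.8, "wx": 0.001, "wy": 0.002, "wz": -0.005},
    {"x": 0.18, "y": 0.009, "z": 0.8, "wx": 0.001, "wy": 0.002, "wz": -0.005},
    {"x": 0.18, "y": 0.009, "z": 0.8, "wx": 0.001, "wy": 0.002, "wz": -0.005},
    {"x": 0.18, "y": 0.009, "z": 0.8, "wx": 0.001, "wy": 0.002, "wz": -0.005},
    {"x": 0.18, "y": 0.009, "z": 0.8, "wx": 0.001, "wy": 0.002, "wz": -0.005},
  ],
)

```text
t: 24.98
eef_pos: [0.5618, -0.1827, 0.0454]
tool_rot: [0.051, 0.739, 0.67, -0.052]
contact_force: [0.1, 0.3, -0.3]
gripper_width: 0.382
```

```bash
python3 place.py 1 0 0
```

```text
[ 0.5618 -0.1827  0.0454] 0.382 along 0.1007 across 0.002 yaw/tilt 84.32 8.3
0.0 {'x': 0.0145, 'y': -0.0109, 'z': 0.1254, 'wx': 0.0018, 'wy': 0.0, 'wz': 0.0001}
```

Call:
jog_arm(
  plan=[
    {"x": 0.007, "y": -0.011, "z": 0.06, "wx": 0.0018, "wy": 0, "wz": 0},
    {"x": 0.012, "y": -0.011, "z": 0.1, "wx": 0.0018, "wy": 0, "wz": 0},
    {"x": 0.0145, "y": -0.011, "z": 0.12, "wx": 0.0018, "wy": 0, "wz": 0},
    {"x": 0.0145, "y": -0.011, "z": 0.124, "wx": 0.0018, "wy": 0, "wz": 0},
    {"x": 0.0145, "y": -0.011, "z": 0.124, "wx": 0.0018, "wy": 0, "wz": 0},
    {"x": 0.0145, "y": -0.011, "z": 0.124, "wx": 0.0018, "wy": 0, "wz": 0},
  ],
)

```text
t: 25.48
eef_pos: [0.5596, -0.1831, 0.0201]
tool_rot: [0.048, 0.739, 0.669, -0.054]
contact_force: [-0.7, -0.6, -0.7]
gripper_width: 0.381
```

Call:
jog_arm(
  plan=[
    {"x": 0, "y": 0, "z": 0, "wx": 0, "wy": 0, "wz": 0},
    {"x": 0, "y": 0, "z": 0, "wx": 0, "wy": 0, "wz": 0},
    {"x": 0, "y": 0, "z": 0, "wx": 0, "wy": 0, "wz": 0},
    {"x": 0, "y": 0, "z": 0, "wx": 0, "wy": 0, "wz": 0},
  ],
  hand=0.2,
)

```text
t: 25.82
eef_pos: [0.5596, -0.1831, 0.0201]
tool_rot: [0.048, 0.739, 0.669, -0.054]
contact_force: [0.2, 0.8, 0.4]
gripper_width: 0.6
```

Call:
jog_arm(
  plan=[
    {"x": 0, "y": 0, "z": -0.1, "wx": 0, "wy": 0, "wz": 0},
    {"x": 0, "y": 0, "z": -0.3, "wx": 0, "wy": 0, "wz": 0},
    {"x": 0, "y": 0, "z": -0.5, "wx": 0, "wy": 0, "wz": 0},
    {"x": 0, "y": 0, "z": -0.7, "wx": 0, "wy": 0.0, "wz": 0},
    {"x": 0, "y": 0, "z": -0.9, "wx": 0, "wy": 0.046, "wz": 0},
    {"x": 0, "y": 0, "z": -0.95, "wx": 0, "wy": 0.046, "wz": 0},
    {"x": 0, "y": 0, "z": -0.95, "wx": 0, "wy": 0.046, "wz": 0},
    {"x": 0, "y": 0, "z": -0.95, "wx": 0, "wy": 0.046, "wz": 0},
    {"x": 0, "y": 0, "z": -0.95, "wx": 0, "wy": 0.046, "wz": 0},
  ],
)

```text
t: 26.57
eef_pos: [0.5613, -0.1554, 0.2067]
tool_rot: [-0.001, 0.741, 0.671, -0.001]
contact_force: [0.5, 0.7, -0.7]
gripper_width: 0.602
```

```bash
cat > chk.py <<'E'
import sys
from h import *
S=np.array([.5498,-.2827]); Y=np.radians(84.3); u=np.array([np.cos(Y),np.sin(Y)]);v=np.array([u[1],-u[0]])
c=cams.get_calibration('wrist'); im=shot('wrist',sys.argv[1])
for d in finder.place_of('wrist','mailer1'):
    e=ray('wrist',d['location'],.018,c)[:2]-S
    if abs(e@v)<.06: print(round(d['confidence'],2),np.round(d['location']),'along',(e@u).round(4),'across',(e@v).round(4))
E
python3 chk.py w9.png; python3 go.py 0 .21
```

```text
0.87 [317. 244.] along 0.0997 across -0.005
0.79 [320. 289.] along 0.0479 across -0.0014
[ 0.5614 -0.1548  0.2064] 0.596
0.21 {'x': 1.9508, 'y': -0.85, 'z': -0.0154, 'wx': -0.0011, 'wy': -0.0001, 'wz': -0.0817}
```

View pics/w9.png

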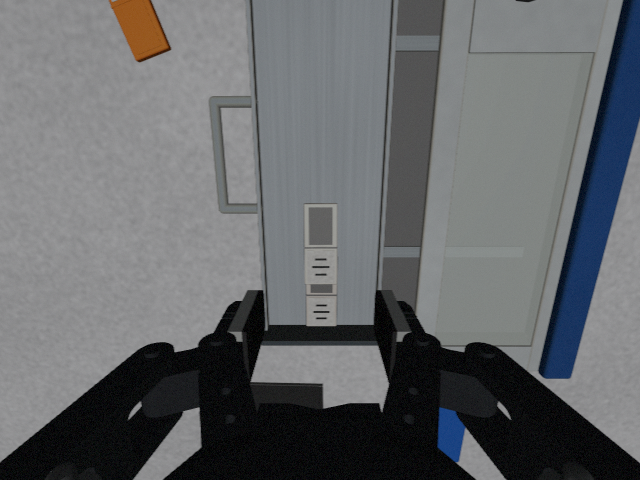

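Second mailer sits on the first and the row is straight ((320,225) over (321,300)). Continuing.

Call:
jog_arm(
  plan=[
    {"x": 0.19, "y": -0.08, "z": 0, "wx": 0, "wy": 0, "wz": 0},
    {"x": 0.38, "y": -0.16, "z": 0, "wx": 0, "wy": 0, "wz": 0},
    {"x": 0.57, "y": -0.25, "z": 0, "wx": 0, "wy": 0, "wz": 0},
    {"x": 0.76, "y": -0.33, "z": 0, "wx": 0, "wy": 0, "wz": 0},
    {"x": 0.97, "y": -0.42, "z": 0, "wx": 0, "wy": 0, "wz": 0},
    {"x": 0.97, "y": -0.42, "z": 0, "wx": 0, "wy": 0, "wz": 0},
  ],
  hand=0.1,
)

```text
t: 27.17
eef_pos: [0.4932, 0.0551, 0.2061]
tool_rot: [-0.003, 0.737, 0.676, -0.001]
contact_force: [-0.3, 0.5, 0.0]
gripper_width: 0.555
```

Call:
jog_arm(
  plan=[
    {"x": 0.19, "y": -0.08, "z": 0, "wx": 0, "wy": 0, "wz": -0.04},
    {"x": 0.38, "y": -0.16, "z": 0, "wx": 0, "wy": 0, "wz": -0.082},
    {"x": 0.57, "y": -0.25, "z": 0, "wx": 0, "wy": 0, "wz": -0.082},
    {"x": 0.76, "y": -0.33, "z": 0.1, "wx": 0, "wy": 0, "wz": -0.082},
    {"x": 0.97, "y": -0.42, "z": 0.2, "wx": 0, "wy": 0, "wz": -0.082},
    {"x": 0.97, "y": -0.42, "z": 0.3, "wx": 0, "wy": 0, "wz": -0.082},
    {"x": 0.97, "y": -0.42, "z": 0.3, "wx": 0, "wy": 0, "wz": -0.082},
    {"x": 0.97, "y": -0.42, "z": 0.3, "wx": 0, "wy": 0, "wz": -0.082},
    {"x": 0.97, "y": -0.42, "z": 0.3, "wx": 0, "wy": 0, "wz": -0.082},
    {"x": 0.97, "y": -0.42, "z": 0.3, "wx": 0, "wy": 0, "wz": -0.082},
  ],
)

```text
t: 28.0
eef_pos: [0.4266, 0.2549, 0.1474]
tool_rot: [-0.003, 0.644, 0.765, -0.001]
contact_force: [-0.1, -0.4, 0.1]
gripper_width: 0.552
```

```bash
python3 go.py 0 .003
```

```text
[0.4266 0.2549 0.1474] 0.552
0.003 {'x': -0.0295, 'y': 0.0165, 'z': 0.7219, 'wx': -0.0014, 'wy': -0.001, 'wz': 0.0036}
```

Call:
jog_arm(
  plan=[
    {"x": -0.029, "y": 0.016, "z": 0.2, "wx": -0.001, "wy": 0, "wz": 0.004},
    {"x": -0.029, "y": 0.016, "z": 0.4, "wx": -0.001, "wy": 0, "wz": 0.004},
    {"x": -0.029, "y": 0.016, "z": 0.58, "wx": -0.001, "wy": 0, "wz": 0.004},
    {"x": -0.029, "y": 0.016, "z": 0.68, "wx": -0.001, "wy": 0, "wz": 0.004},
    {"x": -0.029, "y": 0.016, "z": 0.72, "wx": -0.001, "wy": 0, "wz": 0.004},
    {"x": -0.029, "y": 0.016, "z": 0.73, "wx": -0.001, "wy": 0, "wz": 0.004},
    {"x": -0.029, "y": 0.016, "z": 0.73, "wx": -0.001, "wy": 0, "wz": 0.004},
    {"x": -0.029, "y": 0.016, "z": 0.73, "wx": -0.001, "wy": 0, "wz": 0.004},
    {"x": -0.029, "y": 0.016, "z": 0.73, "wx": -0.001, "wy": 0, "wz": 0.004},
  ],
)

```text
t: 28.75
eef_pos: [0.4313, 0.2505, 0.0028]
tool_rot: [-0.001, 0.649, 0.76, 0.002]
contact_force: [0.0, 0.2, 1.0]
gripper_width: 0.55
```

Call:
jog_arm(
  plan=[
    {"x": 0, "y": 0, "z": 0, "wx": 0, "wy": 0, "wz": 0},
    {"x": 0, "y": 0, "z": 0, "wx": 0, "wy": 0, "wz": 0},
    {"x": 0, "y": 0, "z": 0, "wx": 0, "wy": 0, "wz": 0},
    {"x": 0, "y": 0, "z": 0, "wx": 0, "wy": 0, "wz": 0},
    {"x": 0, "y": 0, "z": 0, "wx": 0, "wy": 0, "wz": 0},
    {"x": 0, "y": 0, "z": 0, "wx": 0, "wy": 0, "wz": 0},
  ],
  hand=-1,
)

```text
t: 29.25
eef_pos: [0.4322, 0.2508, 0.0043]
tool_rot: [-0.0, 0.65, 0.76, 0.003]
contact_force: [-0.6, -1.9, 8.2]
gripper_width: 0.383
```

Call:
jog_arm(
  plan=[
    {"x": 0, "y": 0, "z": -0.1, "wx": 0, "wy": 0, "wz": 0},
    {"x": 0, "y": 0, "z": -0.3, "wx": 0, "wy": 0, "wz": 0},
    {"x": 0, "y": 0, "z": -0.5, "wx": 0, "wy": 0, "wz": 0},
    {"x": 0, "y": 0, "z": -0.65, "wx": 0, "wy": 0, "wz": 0},
    {"x": -0.1, "y": 0.02, "z": -0.75, "wx": 0, "wy": 0, "wz": 0},
    {"x": -0.3, "y": 0.06, "z": -0.75, "wx": 0, "wy": 0, "wz": 0},
    {"x": -0.3, "y": 0.06, "z": -0.75, "wx": 0, "wy": 0, "wz": 0},
  ],
)

```text
t: 29.83
eef_pos: [0.4566, 0.1856, 0.1554]
tool_rot: [0.002, 0.653, 0.758, 0.002]
contact_force: [-0.2, -1.4, -1.6]
gripper_width: 0.381
```

```bash
python3 place.py 2 0 .1
```

```text
[0.4566 0.1856 0.1554] 0.381 along 0.4567 across -0.1392 yaw/tilt 98.49 0.03
0.1 {'x': -1.6331, 'y': 0.3039, 'z': 0.1793, 'wx': 0.0079, 'wy': -0.046, 'wz': 0.0785}
```

Call:
jog_arm(
  plan=[
    {"x": -0.2, "y": 0.04, "z": 0, "wx": 0, "wy": 0, "wz": 0},
    {"x": -0.4, "y": 0.08, "z": 0, "wx": 0, "wy": 0, "wz": 0},
    {"x": -0.6, "y": 0.11, "z": 0, "wx": 0, "wy": 0, "wz": 0},
    {"x": -0.82, "y": 0.15, "z": 0, "wx": 0, "wy": 0, "wz": 0},
    {"x": -0.82, "y": 0.15, "z": 0, "wx": 0, "wy": 0, "wz": 0},
  ],
)

```text
t: 30.25
eef_pos: [0.512, 0.0192, 0.1555]
tool_rot: [0.004, 0.657, 0.754, 0.001]
contact_force: [0.7, -0.4, -0.8]
gripper_width: 0.377
```

Call:
jog_arm(
  plan=[
    {"x": -0.2, "y": 0.04, "z": 0, "wx": 0.004, "wy": -0.023, "wz": 0.04},
    {"x": -0.4, "y": 0.08, "z": 0, "wx": 0.008, "wy": -0.046, "wz": 0.078},
    {"x": -0.6, "y": 0.11, "z": 0.1, "wx": 0.008, "wy": -0.046, "wz": 0.078},
    {"x": -0.8, "y": 0.15, "z": 0.18, "wx": 0.008, "wy": -0.046, "wz": 0.078},
    {"x": -0.8, "y": 0.15, "z": 0.18, "wx": 0.008, "wy": -0.046, "wz": 0.078},
    {"x": -0.8, "y": 0.15, "z": 0.18, "wx": 0.008, "wy": -0.046, "wz": 0.078},
    {"x": -0.8, "y": 0.15, "z": 0.18, "wx": 0.008, "wy": -0.046, "wz": 0.078},
    {"x": -0.8, "y": 0.15, "z": 0.18, "wx": 0.008, "wy": -0.046, "wz": 0.078},
    {"x": -0.8, "y": 0.15, "z": 0.18, "wx": 0.008, "wy": -0.046, "wz": 0.078},
    {"x": -0.8, "y": 0.15, "z": 0.18, "wx": 0.008, "wy": -0.046, "wz": 0.078},
  ],
)

```text
t: 31.08
eef_pos: [0.5642, -0.1337, 0.1211]
tool_rot: [0.05, 0.742, 0.667, -0.055]
contact_force: [-0.4, 0.3, -0.5]
gripper_width: 0.381
```

```bash
python3 place.py 2 0 .025
```

```text
[ 0.5642 -0.1337  0.1211] 0.381 along 0.1497 across -0.0004 yaw/tilt 83.92 8.51
0.025 {'x': 0.0825, 'y': 0.0016, 'z': 0.3717, 'wx': 0.0001, 'wy': 0.0011, 'wz': -0.0021}
```

Call:
jog_arm(
  plan=[
    {"x": 0.08, "y": 0.002, "z": 0.15, "wx": 0, "wy": 0.001, "wz": -0.002},
    {"x": 0.082, "y": 0.002, "z": 0.3, "wx": 0, "wy": 0.001, "wz": -0.002},
    {"x": 0.082, "y": 0.002, "z": 0.37, "wx": 0, "wy": 0.001, "wz": -0.002},
    {"x": 0.082, "y": 0.002, "z": 0.37, "wx": 0, "wy": 0.001, "wz": -0.002},
    {"x": 0.082, "y": 0.002, "z": 0.37, "wx": 0, "wy": 0.001, "wz": -0.002},
    {"x": 0.082, "y": 0.002, "z": 0.37, "wx": 0, "wy": 0.001, "wz": -0.002},
    {"x": 0.082, "y": 0.002, "z": 0.37, "wx": 0, "wy": 0.001, "wz": -0.002},
  ],
)

```text
t: 31.67
eef_pos: [0.5666, -0.1285, 0.0471]
tool_rot: [0.05, 0.74, 0.669, -0.053]
contact_force: [-0.7, -0.6, -0.3]
gripper_width: 0.381
```

```bash
python3 place.py 2 0 0
```

```text
[ 0.5666 -0.1285  0.0471] 0.381 along 0.1551 across 0.0014 yaw/tilt 84.26 8.33
0.0 {'x': 0.0191, 'y': -0.0074, 'z': 0.1339, 'wx': 0.001, 'wy': 0.0002, 'wz': -0.0002}
```

Call:
jog_arm(
  plan=[
    {"x": 0.01, "y": -0.007, "z": 0.06, "wx": 0.001, "wy": 0, "wz": 0},
    {"x": 0.015, "y": -0.007, "z": 0.1, "wx": 0.001, "wy": 0, "wz": 0},
    {"x": 0.019, "y": -0.007, "z": 0.125, "wx": 0.001, "wy": 0, "wz": 0},
    {"x": 0.019, "y": -0.007, "z": 0.133, "wx": 0.001, "wy": 0, "wz": 0},
    {"x": 0.019, "y": -0.007, "z": 0.133, "wx": 0.001, "wy": 0, "wz": 0},
    {"x": 0.019, "y": -0.007, "z": 0.133, "wx": 0.001, "wy": 0, "wz": 0},
  ],
)

```text
t: 32.17
eef_pos: [0.5655, -0.1284, 0.0202]
tool_rot: [0.049, 0.74, 0.669, -0.054]
contact_force: [0.3, 0.4, 1.7]
gripper_width: 0.38
```

Call:
jog_arm(
  plan=[
    {"x": 0, "y": 0, "z": 0, "wx": 0, "wy": 0, "wz": 0},
    {"x": 0, "y": 0, "z": 0, "wx": 0, "wy": 0, "wz": 0},
    {"x": 0, "y": 0, "z": 0, "wx": 0, "wy": 0, "wz": 0},
    {"x": 0, "y": 0, "z": 0, "wx": 0, "wy": 0, "wz": 0},
  ],
  hand=0.2,
)

```text
t: 32.5
eef_pos: [0.5653, -0.1285, 0.02]
tool_rot: [0.049, 0.74, 0.669, -0.054]
contact_force: [-0.5, -0.2, -0.3]
gripper_width: 0.6
```

Call:
jog_arm(
  plan=[
    {"x": 0, "y": 0, "z": -0.1, "wx": 0, "wy": 0, "wz": 0},
    {"x": 0, "y": 0, "z": -0.3, "wx": 0, "wy": 0, "wz": 0},
    {"x": 0, "y": 0, "z": -0.5, "wx": 0, "wy": 0, "wz": 0},
    {"x": 0, "y": 0, "z": -0.7, "wx": 0, "wy": 0.02, "wz": 0},
    {"x": 0, "y": 0, "z": -0.9, "wx": 0, "wy": 0.046, "wz": 0},
    {"x": 0, "y": 0, "z": -0.9, "wx": 0, "wy": 0.046, "wz": 0},
    {"x": 0, "y": 0, "z": -0.9, "wx": 0, "wy": 0.046, "wz": 0},
  ],
)

```text
t: 33.08
eef_pos: [0.5693, -0.1043, 0.2007]
tool_rot: [0.002, 0.743, 0.67, 0.001]
contact_force: [-0.1, 0.8, -0.4]
gripper_width: 0.604
```

```bash
python3 go.py 3 .15; python3 chk.py w10.png
```

```text
[ 0.5693 -0.1043  0.2007] 0.604
0.15 {'x': 2.3056, 'y': -0.4747, 'z': 0.2474, 'wx': 0.0016, 'wy': 0.0005, 'wz': 0.0083}
0.84 [315. 243.] along 0.1534 across -0.0028
0.57 [320. 333.] along 0.0489 across 0.0023
```

Call:
jog_arm(
  plan=[
    {"x": 0.2, "y": -0.04, "z": 0, "wx": 0, "wy": 0, "wz": 0},
    {"x": 0.4, "y": -0.08, "z": 0, "wx": 0, "wy": 0, "wz": 0},
    {"x": 0.6, "y": -0.12, "z": 0, "wx": 0, "wy": 0, "wz": 0},
    {"x": 0.8, "y": -0.165, "z": 0, "wx": 0, "wy": 0, "wz": 0},
    {"x": 0.95, "y": -0.195, "z": 0, "wx": 0, "wy": 0, "wz": 0},
    {"x": 0.95, "y": -0.195, "z": 0, "wx": 0, "wy": 0, "wz": 0},
  ],
  hand=0.1,
)

```text
t: 33.68
eef_pos: [0.5445, 0.0994, 0.1962]
tool_rot: [-0.002, 0.738, 0.675, -0.001]
contact_force: [-0.6, 0.7, -0.1]
gripper_width: 0.553
```

Call:
jog_arm(
  plan=[
    {"x": 0.2, "y": -0.04, "z": 0, "wx": 0, "wy": 0, "wz": 0},
    {"x": 0.4, "y": -0.08, "z": 0, "wx": 0, "wy": 0, "wz": 0},
    {"x": 0.6, "y": -0.12, "z": 0, "wx": 0, "wy": 0, "wz": 0},
    {"x": 0.8, "y": -0.165, "z": 0, "wx": 0, "wy": 0, "wz": 0},
    {"x": 0.95, "y": -0.195, "z": 0, "wx": 0, "wy": 0, "wz": 0},
    {"x": 0.95, "y": -0.195, "z": 0, "wx": 0, "wy": 0, "wz": 0},
  ],
)

```text
t: 34.18
eef_pos: [0.5176, 0.3017, 0.1959]
tool_rot: [-0.005, 0.733, 0.68, -0.0]
contact_force: [-0.5, 1.0, 0.7]
gripper_width: 0.548
```

Call:
jog_arm(
  plan=[
    {"x": 0.2, "y": -0.04, "z": 0.1, "wx": 0, "wy": 0, "wz": 0.008},
    {"x": 0.37, "y": -0.07, "z": 0.2, "wx": 0, "wy": 0, "wz": 0.008},
    {"x": 0.37, "y": -0.07, "z": 0.24, "wx": 0, "wy": 0, "wz": 0.008},
    {"x": 0.37, "y": -0.07, "z": 0.24, "wx": 0, "wy": 0, "wz": 0.008},
    {"x": 0.37, "y": -0.07, "z": 0.24, "wx": 0, "wy": 0, "wz": 0.008},
    {"x": 0.37, "y": -0.07, "z": 0.24, "wx": 0, "wy": 0, "wz": 0.008},
    {"x": 0.37, "y": -0.07, "z": 0.24, "wx": 0, "wy": 0, "wz": 0.008},
    {"x": 0.37, "y": -0.07, "z": 0.24, "wx": 0, "wy": 0, "wz": 0.008},
  ],
)

```text
t: 34.85
eef_pos: [0.5099, 0.3756, 0.1491]
tool_rot: [-0.005, 0.742, 0.67, 0.0]
contact_force: [-0.4, -0.0, 1.1]
gripper_width: 0.549
```

```bash
python3 go.py 3 .003
```

```text
[0.5099 0.3756 0.1491] 0.549
0.003 {'x': -0.0552, 'y': 0.0742, 'z': 0.7295, 'wx': -0.0022, 'wy': -0.002, 'wz': 0.0085}
```

Call:
jog_arm(
  plan=[
    {"x": -0.055, "y": 0.074, "z": 0.15, "wx": -0.002, "wy": -0.002, "wz": 0.0085},
    {"x": -0.055, "y": 0.074, "z": 0.35, "wx": -0.002, "wy": -0.002, "wz": 0.0085},
    {"x": -0.055, "y": 0.074, "z": 0.55, "wx": -0.002, "wy": -0.002, "wz": 0.0085},
    {"x": -0.055, "y": 0.074, "z": 0.67, "wx": -0.002, "wy": -0.002, "wz": 0.0085},
    {"x": -0.055, "y": 0.074, "z": 0.72, "wx": -0.002, "wy": -0.002, "wz": 0.0085},
    {"x": -0.055, "y": 0.074, "z": 0.737, "wx": -0.002, "wy": -0.002, "wz": 0.0085},
    {"x": -0.055, "y": 0.074, "z": 0.737, "wx": -0.002, "wy": -0.002, "wz": 0.0085},
    {"x": -0.055, "y": 0.074, "z": 0.737, "wx": -0.002, "wy": -0.002, "wz": 0.0085},
    {"x": -0.055, "y": 0.074, "z": 0.737, "wx": -0.002, "wy": -0.002, "wz": 0.0085},
  ],
)

```text
t: 35.6
eef_pos: [0.5238, 0.3649, 0.0033]
tool_rot: [-0.0, 0.751, 0.66, 0.001]
contact_force: [-0.4, 0.6, -0.9]
gripper_width: 0.551
```

Call:
jog_arm(
  plan=[
    {"x": 0, "y": 0, "z": 0, "wx": 0, "wy": 0, "wz": 0},
    {"x": 0, "y": 0, "z": 0, "wx": 0, "wy": 0, "wz": 0},
    {"x": 0, "y": 0, "z": 0, "wx": 0, "wy": 0, "wz": 0},
    {"x": 0, "y": 0, "z": 0, "wx": 0, "wy": 0, "wz": 0},
    {"x": 0, "y": 0, "z": 0, "wx": 0, "wy": 0, "wz": 0},
    {"x": 0, "y": 0, "z": 0, "wx": 0, "wy": 0, "wz": 0},
  ],
  hand=-1,
)

```text
t: 36.1
eef_pos: [0.5247, 0.3656, 0.005]
tool_rot: [0.0, 0.751, 0.66, 0.003]
contact_force: [-1.1, -1.8, 6.7]
gripper_width: 0.38
```

Call:
jog_arm(
  plan=[
    {"x": 0, "y": 0, "z": -0.1, "wx": 0, "wy": 0, "wz": 0},
    {"x": 0, "y": 0, "z": -0.3, "wx": 0, "wy": 0, "wz": 0},
    {"x": 0, "y": 0, "z": -0.5, "wx": 0, "wy": 0, "wz": 0},
    {"x": 0, "y": 0, "z": -0.65, "wx": 0, "wy": 0, "wz": 0},
    {"x": -0.1, "y": 0.02, "z": -0.75, "wx": 0, "wy": 0, "wz": 0},
    {"x": -0.3, "y": 0.07, "z": -0.75, "wx": 0, "wy": 0, "wz": 0},
    {"x": -0.5, "y": 0.12, "z": -0.75, "wx": 0, "wy": 0, "wz": 0},
    {"x": -0.6, "y": 0.15, "z": -0.75, "wx": 0, "wy": 0, "wz": 0},
    {"x": -0.6, "y": 0.15, "z": -0.75, "wx": 0, "wy": 0, "wz": 0},
  ],
)

```text
t: 36.85
eef_pos: [0.5403, 0.2349, 0.1544]
tool_rot: [0.002, 0.754, 0.657, 0.001]
contact_force: [0.2, -0.3, -0.7]
gripper_width: 0.38
```

```bash
python3 place.py 3 0 .1
```

```text
[0.5403 0.2349 0.1544] 0.38 along 0.5141 across -0.0609 yaw/tilt 82.08 0.06
0.1 {'x': -1.5072, 'y': 0.3622, 'z': 0.1752, 'wx': 0.0007, 'wy': -0.0457, 'wz': -0.0124}
```

Call:
jog_arm(
  plan=[
    {"x": -0.2, "y": 0.05, "z": 0, "wx": 0, "wy": 0, "wz": 0},
    {"x": -0.4, "y": 0.1, "z": 0, "wx": 0, "wy": 0, "wz": 0},
    {"x": -0.6, "y": 0.14, "z": 0, "wx": 0, "wy": 0, "wz": 0},
    {"x": -0.75, "y": 0.18, "z": 0, "wx": 0, "wy": 0, "wz": 0},
    {"x": -0.75, "y": 0.18, "z": 0, "wx": 0, "wy": 0, "wz": 0},
  ],
)

```text
t: 37.27
eef_pos: [0.5564, 0.0717, 0.1543]
tool_rot: [0.004, 0.758, 0.652, -0.001]
contact_force: [-0.1, -1.1, -1.0]
gripper_width: 0.382
```

Call:
jog_arm(
  plan=[
    {"x": -0.2, "y": 0.05, "z": 0, "wx": 0, "wy": -0.023, "wz": -0.012},
    {"x": -0.4, "y": 0.1, "z": 0, "wx": 0, "wy": -0.046, "wz": -0.012},
    {"x": -0.6, "y": 0.14, "z": 0.1, "wx": 0, "wy": -0.046, "wz": -0.012},
    {"x": -0.72, "y": 0.18, "z": 0.17, "wx": 0, "wy": -0.046, "wz": -0.012},
    {"x": -0.72, "y": 0.18, "z": 0.17, "wx": 0, "wy": -0.046, "wz": -0.012},
    {"x": -0.72, "y": 0.18, "z": 0.17, "wx": 0, "wy": -0.046, "wz": -0.012},
    {"x": -0.72, "y": 0.18, "z": 0.17, "wx": 0, "wy": -0.046, "wz": -0.012},
    {"x": -0.72, "y": 0.18, "z": 0.17, "wx": 0, "wy": -0.046, "wz": -0.012},
    {"x": -0.72, "y": 0.18, "z": 0.17, "wx": 0, "wy": -0.046, "wz": -0.012},
  ],
)

```text
t: 38.02
eef_pos: [0.5713, -0.0743, 0.1221]
tool_rot: [0.051, 0.743, 0.666, -0.055]
contact_force: [0.5, 0.4, -0.5]
gripper_width: 0.38
```

```bash
python3 place.py 3 0 .025
```

```text
[ 0.5713 -0.0743  0.1221] 0.38 along 0.2095 across 0.0007 yaw/tilt 83.72 8.61
0.025 {'x': 0.0603, 'y': -0.0047, 'z': 0.3803, 'wx': 0.0007, 'wy': 0.0017, 'wz': -0.0032}
```

Call:
jog_arm(
  plan=[
    {"x": 0.06, "y": -0.005, "z": 0.15, "wx": 0.001, "wy": 0.002, "wz": -0.003},
    {"x": 0.06, "y": -0.005, "z": 0.3, "wx": 0.001, "wy": 0.002, "wz": -0.003},
    {"x": 0.06, "y": -0.005, "z": 0.38, "wx": 0.001, "wy": 0.002, "wz": -0.003},
    {"x": 0.06, "y": -0.005, "z": 0.38, "wx": 0.001, "wy": 0.002, "wz": -0.003},
    {"x": 0.06, "y": -0.005, "z": 0.38, "wx": 0.001, "wy": 0.002, "wz": -0.003},
    {"x": 0.06, "y": -0.005, "z": 0.38, "wx": 0.001, "wy": 0.002, "wz": -0.003},
    {"x": 0.06, "y": -0.005, "z": 0.38, "wx": 0.001, "wy": 0.002, "wz": -0.003},
  ],
)

```text
t: 38.6
eef_pos: [0.572, -0.0731, 0.0469]
tool_rot: [0.049, 0.74, 0.669, -0.052]
contact_force: [0.7, 0.9, -0.0]
gripper_width: 0.384
```

```bash
python3 place.py 3 0 0
```

```text
[ 0.572  -0.0731  0.0469] 0.384 along 0.2108 across 0.0012 yaw/tilt 84.28 8.23
0.0 {'x': 0.0152, 'y': -0.0065, 'z': 0.1331, 'wx': 0.0007, 'wy': -0.0004, 'wz': -0.0001}
```

Call:
jog_arm(
  plan=[
    {"x": 0.008, "y": -0.006, "z": 0.06, "wx": 0.001, "wy": 0, "wz": 0},
    {"x": 0.012, "y": -0.006, "z": 0.1, "wx": 0.001, "wy": 0, "wz": 0},
    {"x": 0.015, "y": -0.006, "z": 0.125, "wx": 0.001, "wy": 0, "wz": 0},
    {"x": 0.015, "y": -0.006, "z": 0.132, "wx": 0.001, "wy": 0, "wz": 0},
    {"x": 0.015, "y": -0.006, "z": 0.132, "wx": 0.001, "wy": 0, "wz": 0},
    {"x": 0.015, "y": -0.006, "z": 0.132, "wx": 0.001, "wy": 0, "wz": 0},
  ],
)

```text
t: 39.1
eef_pos: [0.5714, -0.0738, 0.0206]
tool_rot: [0.048, 0.74, 0.669, -0.053]
contact_force: [-0.4, 0.1, 5.3]
gripper_width: 0.38
```

Call:
jog_arm(
  plan=[
    {"x": 0, "y": 0, "z": 0, "wx": 0, "wy": 0, "wz": 0},
    {"x": 0, "y": 0, "z": 0, "wx": 0, "wy": 0, "wz": 0},
    {"x": 0, "y": 0, "z": 0, "wx": 0, "wy": 0, "wz": 0},
    {"x": 0, "y": 0, "z": 0, "wx": 0, "wy": 0, "wz": 0},
  ],
  hand=0.2,
)

```text
t: 39.43
eef_pos: [0.5711, -0.0738, 0.0203]
tool_rot: [0.048, 0.74, 0.669, -0.053]
contact_force: [-0.3, -0.3, -0.3]
gripper_width: 0.599
```

Call:
jog_arm(
  plan=[
    {"x": 0, "y": 0, "z": -0.1, "wx": 0, "wy": 0, "wz": 0},
    {"x": 0, "y": 0, "z": -0.3, "wx": 0, "wy": 0, "wz": 0},
    {"x": 0, "y": 0, "z": -0.5, "wx": 0, "wy": 0, "wz": 0},
    {"x": 0, "y": 0, "z": -0.7, "wx": 0, "wy": 0.02, "wz": 0},
    {"x": 0, "y": 0, "z": -0.9, "wx": 0, "wy": 0.046, "wz": 0},
    {"x": 0, "y": 0, "z": -0.9, "wx": 0, "wy": 0.046, "wz": 0},
    {"x": 0, "y": 0, "z": -0.9, "wx": 0, "wy": 0.046, "wz": 0},
  ],
)

```text
t: 40.02
eef_pos: [0.5752, -0.0497, 0.201]
tool_rot: [0.002, 0.743, 0.67, 0.002]
contact_force: [-0.2, -0.3, -0.3]
gripper_width: 0.601
```

```bash
python3 go.py 4 .15; python3 chk.py w11.png
```

```text
[ 0.5752 -0.0497  0.201 ] 0.601
0.15 {'x': 2.0171, 'y': -0.9327, 'z': 0.2512, 'wx': 0.0014, 'wy': 0.0001, 'wz': -0.0794}
0.97 [316. 336.] along 0.0993 across -0.0016
0.91 [319. 289.] along 0.1574 across 0.0018
0.72 [315. 245.] along 0.2064 across -0.0024
0.57 [319. 377.] along 0.0454 across 0.0008
```

Call:
jog_arm(
  plan=[
    {"x": 0.18, "y": -0.08, "z": 0, "wx": 0, "wy": 0, "wz": 0},
    {"x": 0.36, "y": -0.16, "z": 0, "wx": 0, "wy": 0, "wz": 0},
    {"x": 0.54, "y": -0.25, "z": 0, "wx": 0, "wy": 0, "wz": 0},
    {"x": 0.72, "y": -0.33, "z": 0, "wx": 0, "wy": 0, "wz": 0},
    {"x": 0.9, "y": -0.42, "z": 0, "wx": 0, "wy": 0, "wz": 0},
    {"x": 1, "y": -0.46, "z": 0, "wx": 0, "wy": 0, "wz": 0},
    {"x": 1, "y": -0.46, "z": 0, "wx": 0, "wy": 0, "wz": 0},
  ],
  hand=0.1,
)

```text
t: 40.7
eef_pos: [0.4978, 0.1663, 0.1968]
tool_rot: [-0.002, 0.738, 0.675, -0.001]
contact_force: [-1.1, 0.8, 0.8]
gripper_width: 0.548
```

Call:
jog_arm(
  plan=[
    {"x": 0.18, "y": -0.08, "z": 0, "wx": 0, "wy": 0, "wz": -0.04},
    {"x": 0.36, "y": -0.16, "z": 0, "wx": 0, "wy": 0, "wz": -0.079},
    {"x": 0.54, "y": -0.25, "z": 0, "wx": 0, "wy": 0, "wz": -0.079},
    {"x": 0.72, "y": -0.33, "z": 0.1, "wx": 0, "wy": 0, "wz": -0.079},
    {"x": 0.9, "y": -0.42, "z": 0.2, "wx": 0, "wy": 0, "wz": -0.079},
    {"x": 0.96, "y": -0.44, "z": 0.25, "wx": 0, "wy": 0, "wz": -0.079},
    {"x": 0.96, "y": -0.44, "z": 0.25, "wx": 0, "wy": 0, "wz": -0.079},
    {"x": 0.96, "y": -0.44, "z": 0.25, "wx": 0, "wy": 0, "wz": -0.079},
    {"x": 0.96, "y": -0.44, "z": 0.25, "wx": 0, "wy": 0, "wz": -0.079},
    {"x": 0.96, "y": -0.44, "z": 0.25, "wx": 0, "wy": 0, "wz": -0.079},
    {"x": 0.96, "y": -0.44, "z": 0.25, "wx": 0, "wy": 0, "wz": -0.079},
  ],
)

```text
t: 41.62
eef_pos: [0.4282, 0.3641, 0.1478]
tool_rot: [-0.002, 0.65, 0.76, -0.001]
contact_force: [0.0, -0.1, -0.9]
gripper_width: 0.551
```

```bash
python3 go.py 4 .003
```

```text
[0.4282 0.3641 0.1478] 0.551
0.003 {'x': 0.0289, 'y': 0.0234, 'z': 0.7239, 'wx': -0.0012, 'wy': -0.0006, 'wz': 0.0031}
```

Call:
jog_arm(
  plan=[
    {"x": 0.029, "y": 0.023, "z": 0.15, "wx": -0.001, "wy": 0, "wz": 0.003},
    {"x": 0.029, "y": 0.023, "z": 0.35, "wx": -0.001, "wy": 0, "wz": 0.003},
    {"x": 0.029, "y": 0.023, "z": 0.55, "wx": -0.001, "wy": 0, "wz": 0.003},
    {"x": 0.029, "y": 0.023, "z": 0.67, "wx": -0.001, "wy": 0, "wz": 0.003},
    {"x": 0.029, "y": 0.023, "z": 0.72, "wx": -0.001, "wy": 0, "wz": 0.003},
    {"x": 0.029, "y": 0.023, "z": 0.732, "wx": -0.001, "wy": 0, "wz": 0.003},
    {"x": 0.029, "y": 0.023, "z": 0.732, "wx": -0.001, "wy": 0, "wz": 0.003},
    {"x": 0.029, "y": 0.023, "z": 0.732, "wx": -0.001, "wy": 0, "wz": 0.003},
    {"x": 0.029, "y": 0.023, "z": 0.732, "wx": -0.001, "wy": 0, "wz": 0.003},
  ],
)

```text
t: 42.37
eef_pos: [0.4323, 0.3712, 0.0026]
tool_rot: [-0.001, 0.654, 0.757, 0.002]
contact_force: [0.5, -0.0, -0.3]
gripper_width: 0.547
```

Call:
jog_arm(
  plan=[
    {"x": 0, "y": 0, "z": 0, "wx": 0, "wy": 0, "wz": 0},
    {"x": 0, "y": 0, "z": 0, "wx": 0, "wy": 0, "wz": 0},
    {"x": 0, "y": 0, "z": 0, "wx": 0, "wy": 0, "wz": 0},
    {"x": 0, "y": 0, "z": 0, "wx": 0, "wy": 0, "wz": 0},
    {"x": 0, "y": 0, "z": 0, "wx": 0, "wy": 0, "wz": 0},
    {"x": 0, "y": 0, "z": 0, "wx": 0, "wy": 0, "wz": 0},
  ],
  hand=-1,
)

```text
t: 42.87
eef_pos: [0.4331, 0.3715, 0.004]
tool_rot: [-0.0, 0.654, 0.757, 0.002]
contact_force: [-0.4, -1.9, 6.9]
gripper_width: 0.383
```

Call:
jog_arm(
  plan=[
    {"x": 0, "y": 0, "z": -0.1, "wx": 0, "wy": 0, "wz": 0},
    {"x": 0, "y": 0, "z": -0.3, "wx": 0, "wy": 0, "wz": 0},
    {"x": 0, "y": 0, "z": -0.5, "wx": 0, "wy": 0, "wz": 0},
    {"x": 0, "y": 0, "z": -0.65, "wx": 0, "wy": 0, "wz": 0},
    {"x": -0.1, "y": 0.02, "z": -0.75, "wx": 0, "wy": 0, "wz": 0},
    {"x": -0.3, "y": 0.06, "z": -0.75, "wx": 0, "wy": 0, "wz": 0},
    {"x": -0.5, "y": 0.1, "z": -0.75, "wx": 0, "wy": 0, "wz": 0},
    {"x": -0.5, "y": 0.1, "z": -0.75, "wx": 0, "wy": 0, "wz": 0},
  ],
)

```text
t: 43.53
eef_pos: [0.4712, 0.2653, 0.1534]
tool_rot: [0.003, 0.658, 0.753, 0.0]
contact_force: [0.3, -1.3, -1.4]
gripper_width: 0.384
```

```bash
python3 place.py 4 0 .1
```

```text
[0.4712 0.2653 0.1534] 0.384 along 0.5374 across -0.1326 yaw/tilt 97.7 0.19
0.1 {'x': -1.4782, 'y': 0.3286, 'z': 0.1726, 'wx': 0.0069, 'wy': -0.045, 'wz': 0.0742}
```

Call:
jog_arm(
  plan=[
    {"x": -0.2, "y": 0.05, "z": 0, "wx": 0, "wy": 0, "wz": 0},
    {"x": -0.4, "y": 0.09, "z": 0, "wx": 0, "wy": 0, "wz": 0},
    {"x": -0.6, "y": 0.135, "z": 0, "wx": 0, "wy": 0, "wz": 0},
    {"x": -0.75, "y": 0.165, "z": 0, "wx": 0, "wy": 0, "wz": 0},
    {"x": -0.75, "y": 0.165, "z": 0, "wx": 0, "wy": 0, "wz": 0},
  ],
)

```text
t: 43.95
eef_pos: [0.5269, 0.111, 0.1534]
tool_rot: [0.004, 0.663, 0.749, -0.001]
contact_force: [0.6, -0.7, -0.8]
gripper_width: 0.385
```

Call:
jog_arm(
  plan=[
    {"x": -0.2, "y": 0.05, "z": 0, "wx": 0.003, "wy": -0.023, "wz": 0.037},
    {"x": -0.4, "y": 0.09, "z": 0, "wx": 0.007, "wy": -0.045, "wz": 0.074},
    {"x": -0.6, "y": 0.13, "z": 0.1, "wx": 0.007, "wy": -0.045, "wz": 0.074},
    {"x": -0.7, "y": 0.16, "z": 0.17, "wx": 0.007, "wy": -0.045, "wz": 0.074},
    {"x": -0.7, "y": 0.16, "z": 0.17, "wx": 0.007, "wy": -0.045, "wz": 0.074},
    {"x": -0.7, "y": 0.16, "z": 0.17, "wx": 0.007, "wy": -0.045, "wz": 0.074},
    {"x": -0.7, "y": 0.16, "z": 0.17, "wx": 0.007, "wy": -0.045, "wz": 0.074},
    {"x": -0.7, "y": 0.16, "z": 0.17, "wx": 0.007, "wy": -0.045, "wz": 0.074},
    {"x": -0.7, "y": 0.16, "z": 0.17, "wx": 0.007, "wy": -0.045, "wz": 0.074},
  ],
)

```text
t: 44.7
eef_pos: [0.576, -0.0226, 0.1215]
tool_rot: [0.05, 0.743, 0.666, -0.055]
contact_force: [-0.4, -0.6, -0.5]
gripper_width: 0.382
```

```bash
python3 place.py 4 0 .025
```

```text
[ 0.576  -0.0226  0.1215] 0.382 along 0.2614 across 0.0002 yaw/tilt 83.73 8.56
0.025 {'x': 0.0745, 'y': -0.0016, 'z': 0.375, 'wx': -0.0, 'wy': 0.0015, 'wz': -0.0031}
```

Same pattern as before; I chain the final lowering with the residual seen each time.

Call:
jog_arm(
  plan=[
    {"x": 0.074, "y": -0.002, "z": 0.15, "wx": 0, "wy": 0.0015, "wz": -0.003},
    {"x": 0.074, "y": -0.002, "z": 0.3, "wx": 0, "wy": 0.0015, "wz": -0.003},
    {"x": 0.074, "y": -0.002, "z": 0.375, "wx": 0, "wy": 0.0015, "wz": -0.003},
    {"x": 0.074, "y": -0.002, "z": 0.375, "wx": 0, "wy": 0.0015, "wz": -0.003},
    {"x": 0.074, "y": -0.002, "z": 0.375, "wx": 0, "wy": 0.0015, "wz": -0.003},
    {"x": 0.074, "y": -0.002, "z": 0.375, "wx": 0, "wy": 0.0015, "wz": -0.003},
    {"x": 0.074, "y": -0.002, "z": 0.375, "wx": 0, "wy": 0.0015, "wz": -0.003},
  ],
)

```text
t: 45.28
eef_pos: [0.5773, -0.0188, 0.0468]
tool_rot: [0.049, 0.74, 0.669, -0.053]
contact_force: [-1.0, 0.3, -0.5]
gripper_width: 0.382
```

Call:
jog_arm(
  plan=[
    {"x": 0.008, "y": -0.006, "z": 0.06, "wx": 0.001, "wy": 0, "wz": 0},
    {"x": 0.012, "y": -0.006, "z": 0.1, "wx": 0.001, "wy": 0, "wz": 0},
    {"x": 0.015, "y": -0.006, "z": 0.123, "wx": 0.001, "wy": 0, "wz": 0},
    {"x": 0.015, "y": -0.006, "z": 0.13, "wx": 0.001, "wy": 0, "wz": 0},
    {"x": 0.015, "y": -0.006, "z": 0.13, "wx": 0.001, "wy": 0, "wz": 0},
    {"x": 0.015, "y": -0.006, "z": 0.13, "wx": 0.001, "wy": 0, "wz": 0},
  ],
)

```text
t: 45.78
eef_pos: [0.576, -0.0194, 0.0205]
tool_rot: [0.048, 0.74, 0.669, -0.054]
contact_force: [-0.0, 0.2, 0.4]
gripper_width: 0.379
```

```bash
python3 place.py 4 0 0
```

```text
[ 0.576  -0.0194  0.0205] 0.379 along 0.2646 across -0.0 yaw/tilt 84.26 8.26
0.0 {'x': 0.0021, 'y': 0.0002, 'z': 0.0015, 'wx': -0.0003, 'wy': -0.0002, 'wz': -0.0002}
```

Call:
jog_arm(
  plan=[
    {"x": 0, "y": 0, "z": 0, "wx": 0, "wy": 0, "wz": 0},
    {"x": 0, "y": 0, "z": 0, "wx": 0, "wy": 0, "wz": 0},
    {"x": 0, "y": 0, "z": 0, "wx": 0, "wy": 0, "wz": 0},
    {"x": 0, "y": 0, "z": 0, "wx": 0, "wy": 0, "wz": 0},
  ],
  hand=0.2,
)

```text
t: 46.12
eef_pos: [0.5762, -0.0194, 0.0206]
tool_rot: [0.048, 0.74, 0.669, -0.054]
contact_force: [0.3, -0.7, 0.0]
gripper_width: 0.598
```

Call:
jog_arm(
  plan=[
    {"x": 0, "y": 0, "z": -0.1, "wx": 0, "wy": 0, "wz": 0},
    {"x": 0, "y": 0, "z": -0.3, "wx": 0, "wy": 0, "wz": 0},
    {"x": 0, "y": 0, "z": -0.5, "wx": 0, "wy": 0, "wz": 0},
    {"x": 0, "y": 0, "z": -0.7, "wx": 0, "wy": 0.02, "wz": 0},
    {"x": 0, "y": 0, "z": -0.9, "wx": 0, "wy": 0.046, "wz": 0},
    {"x": 0, "y": 0, "z": -0.9, "wx": 0, "wy": 0.046, "wz": 0},
    {"x": 0, "y": 0, "z": -0.9, "wx": 0, "wy": 0.046, "wz": 0},
  ],
)

```text
t: 46.7
eef_pos: [0.5805, 0.0049, 0.2015]
tool_rot: [0.002, 0.743, 0.67, 0.002]
contact_force: [-0.5, -0.6, -0.6]
gripper_width: 0.599
```

```bash
python3 go.py 5 .15; python3 chk.py w12.png
```

```text
[0.5805 0.0049 0.2015] 0.599
0.15 {'x': 1.8192, 'y': -0.0362, 'z': 0.2582, 'wx': 0.0016, 'wy': -0.0002, 'wz': 0.0128}
0.92 [316. 374.] along 0.1036 across -0.0019
0.9 [315. 242.] along 0.2645 across -0.0025
0.79 [319. 334.] along 0.1573 across 0.0016
0.59 [315. 293.] along 0.2077 across -0.0024
```

Call:
jog_arm(
  plan=[
    {"x": 0.2, "y": -0.005, "z": 0, "wx": 0, "wy": 0, "wz": 0},
    {"x": 0.4, "y": -0.01, "z": 0, "wx": 0, "wy": 0, "wz": 0},
    {"x": 0.6, "y": -0.012, "z": 0, "wx": 0, "wy": 0, "wz": 0},
    {"x": 0.8, "y": -0.016, "z": 0, "wx": 0, "wy": 0, "wz": 0},
    {"x": 0.9, "y": -0.018, "z": 0, "wx": 0, "wy": 0, "wz": 0},
    {"x": 0.9, "y": -0.018, "z": 0, "wx": 0, "wy": 0, "wz": 0},
  ],
  hand=0.1,
)

```text
t: 47.3
eef_pos: [0.5901, 0.1933, 0.1967]
tool_rot: [-0.003, 0.738, 0.674, -0.001]
contact_force: [-1.0, 1.0, 0.4]
gripper_width: 0.548
```

Call:
jog_arm(
  plan=[
    {"x": 0.2, "y": -0.005, "z": 0, "wx": 0, "wy": 0, "wz": 0.013},
    {"x": 0.4, "y": -0.01, "z": 0, "wx": 0, "wy": 0, "wz": 0.013},
    {"x": 0.6, "y": -0.012, "z": 0.1, "wx": 0, "wy": 0, "wz": 0.013},
    {"x": 0.8, "y": -0.016, "z": 0.2, "wx": 0, "wy": 0, "wz": 0.013},
    {"x": 0.88, "y": -0.018, "z": 0.25, "wx": 0, "wy": 0, "wz": 0.013},
    {"x": 0.88, "y": -0.018, "z": 0.25, "wx": 0, "wy": 0, "wz": 0.013},
    {"x": 0.88, "y": -0.018, "z": 0.25, "wx": 0, "wy": 0, "wz": 0.013},
    {"x": 0.88, "y": -0.018, "z": 0.25, "wx": 0, "wy": 0, "wz": 0.013},
    {"x": 0.88, "y": -0.018, "z": 0.25, "wx": 0, "wy": 0, "wz": 0.013},
    {"x": 0.88, "y": -0.018, "z": 0.25, "wx": 0, "wy": 0, "wz": 0.013},
  ],
)

```text
t: 48.13
eef_pos: [0.6031, 0.3672, 0.1476]
tool_rot: [-0.002, 0.753, 0.658, -0.001]
contact_force: [0.3, -0.6, 0.7]
gripper_width: 0.549
```

```bash
python3 go.py 5 .003
```

```text
[0.6031 0.3672 0.1476] 0.549
0.003 {'x': 0.006, 'y': 0.0417, 'z': 0.7228, 'wx': -0.0011, 'wy': -0.0005, 'wz': 0.0033}
```

Call:
jog_arm(
  plan=[
    {"x": 0.006, "y": 0.042, "z": 0.15, "wx": -0.001, "wy": 0, "wz": 0.003},
    {"x": 0.006, "y": 0.042, "z": 0.35, "wx": -0.001, "wy": 0, "wz": 0.003},
    {"x": 0.006, "y": 0.042, "z": 0.55, "wx": -0.001, "wy": 0, "wz": 0.003},
    {"x": 0.006, "y": 0.042, "z": 0.67, "wx": -0.001, "wy": 0, "wz": 0.003},
    {"x": 0.006, "y": 0.042, "z": 0.72, "wx": -0.001, "wy": 0, "wz": 0.003},
    {"x": 0.006, "y": 0.042, "z": 0.731, "wx": -0.001, "wy": 0, "wz": 0.003},
    {"x": 0.006, "y": 0.042, "z": 0.731, "wx": -0.001, "wy": 0, "wz": 0.003},
    {"x": 0.006, "y": 0.042, "z": 0.731, "wx": -0.001, "wy": 0, "wz": 0.003},
    {"x": 0.006, "y": 0.042, "z": 0.731, "wx": -0.001, "wy": 0, "wz": 0.003},
  ],
)

```text
t: 48.88
eef_pos: [0.6121, 0.3676, 0.0028]
tool_rot: [-0.0, 0.756, 0.655, 0.002]
contact_force: [0.1, -0.7, 0.1]
gripper_width: 0.547
```

Call:
jog_arm(
  plan=[
    {"x": 0, "y": 0, "z": 0, "wx": 0, "wy": 0, "wz": 0},
    {"x": 0, "y": 0, "z": 0, "wx": 0, "wy": 0, "wz": 0},
    {"x": 0, "y": 0, "z": 0, "wx": 0, "wy": 0, "wz": 0},
    {"x": 0, "y": 0, "z": 0, "wx": 0, "wy": 0, "wz": 0},
    {"x": 0, "y": 0, "z": 0, "wx": 0, "wy": 0, "wz": 0},
    {"x": 0, "y": 0, "z": 0, "wx": 0, "wy": 0, "wz": 0},
  ],
  hand=-1,
)

```text
t: 49.38
eef_pos: [0.6129, 0.3678, 0.0041]
tool_rot: [-0.0, 0.756, 0.654, 0.002]
contact_force: [-0.8, -1.4, 6.7]
gripper_width: 0.381
```

Call:
jog_arm(
  plan=[
    {"x": 0, "y": 0, "z": -0.1, "wx": 0, "wy": 0, "wz": 0},
    {"x": 0, "y": 0, "z": -0.3, "wx": 0, "wy": 0, "wz": 0},
    {"x": 0, "y": 0, "z": -0.5, "wx": 0, "wy": 0, "wz": 0},
    {"x": 0, "y": 0, "z": -0.65, "wx": 0, "wy": 0, "wz": 0},
    {"x": -0.1, "y": 0, "z": -0.75, "wx": 0, "wy": 0, "wz": 0},
    {"x": -0.3, "y": 0.01, "z": -0.75, "wx": 0, "wy": 0, "wz": 0},
    {"x": -0.5, "y": 0.02, "z": -0.75, "wx": 0, "wy": 0, "wz": 0},
    {"x": -0.7, "y": 0.03, "z": -0.75, "wx": 0, "wy": 0, "wz": 0},
    {"x": -0.7, "y": 0.03, "z": -0.75, "wx": 0, "wy": 0, "wz": 0},
  ],
)

```text
t: 50.13
eef_pos: [0.5995, 0.2164, 0.1524]
tool_rot: [0.003, 0.76, 0.65, -0.001]
contact_force: [-0.1, -1.4, -1.2]
gripper_width: 0.38
```

```bash
python3 place.py 5 0 .1
```

```text
[0.5995 0.2164 0.1524] 0.38 along 0.5016 across -0.0001 yaw/tilt 81.14 0.29
0.1 {'x': -0.9056, 'y': 0.0499, 'z': 0.1664, 'wx': -0.0003, 'wy': -0.0445, 'wz': -0.0176}
```

Call:
jog_arm(
  plan=[
    {"x": -0.2, "y": 0.01, "z": 0, "wx": 0, "wy": -0.022, "wz": -0.018},
    {"x": -0.4, "y": 0.02, "z": 0, "wx": 0, "wy": -0.0445, "wz": -0.018},
    {"x": -0.6, "y": 0.03, "z": 0.05, "wx": 0, "wy": -0.0445, "wz": -0.018},
    {"x": -0.8, "y": 0.045, "z": 0.1, "wx": 0, "wy": -0.0445, "wz": -0.018},
    {"x": -0.9, "y": 0.05, "z": 0.16, "wx": 0, "wy": -0.0445, "wz": -0.018},
    {"x": -0.9, "y": 0.05, "z": 0.16, "wx": 0, "wy": -0.0445, "wz": -0.018},
    {"x": -0.9, "y": 0.05, "z": 0.16, "wx": 0, "wy": -0.0445, "wz": -0.018},
    {"x": -0.9, "y": 0.05, "z": 0.16, "wx": 0, "wy": -0.0445, "wz": -0.018},
    {"x": -0.9, "y": 0.05, "z": 0.16, "wx": 0, "wy": -0.0445, "wz": -0.018},
    {"x": -0.9, "y": 0.05, "z": 0.16, "wx": 0, "wy": -0.0445, "wz": -0.018},
  ],
)

```text
t: 50.97
eef_pos: [0.5822, 0.0389, 0.122]
tool_rot: [0.048, 0.738, 0.671, -0.053]
contact_force: [-0.0, 0.3, -1.1]
gripper_width: 0.384
```

```bash
python3 place.py 5 0 .025
```

```text
[0.5822 0.0389 0.122 ] 0.384 along 0.3233 across 0.0003 yaw/tilt 84.51 8.23
0.025 {'x': 0.0388, 'y': -0.0016, 'z': 0.3827, 'wx': 0.0002, 'wy': -0.0004, 'wz': 0.0012}
```

Call:
jog_arm(
  plan=[
    {"x": 0.038, "y": -0.002, "z": 0.15, "wx": 0, "wy": 0, "wz": 0.001},
    {"x": 0.038, "y": -0.002, "z": 0.3, "wx": 0, "wy": 0, "wz": 0.001},
    {"x": 0.038, "y": -0.002, "z": 0.38, "wx": 0, "wy": 0, "wz": 0.001},
    {"x": 0.038, "y": -0.002, "z": 0.38, "wx": 0, "wy": 0, "wz": 0.001},
    {"x": 0.038, "y": -0.002, "z": 0.38, "wx": 0, "wy": 0, "wz": 0.001},
    {"x": 0.038, "y": -0.002, "z": 0.38, "wx": 0, "wy": 0, "wz": 0.001},
    {"x": 0.038, "y": -0.002, "z": 0.38, "wx": 0, "wy": 0, "wz": 0.001},
  ],
)

```text
t: 51.55
eef_pos: [0.5828, 0.0367, 0.0473]
tool_rot: [0.049, 0.739, 0.67, -0.052]
contact_force: [0.6, 0.2, -0.4]
gripper_width: 0.382
```

Call:
jog_arm(
  plan=[
    {"x": 0.008, "y": -0.006, "z": 0.06, "wx": 0.001, "wy": 0, "wz": 0},
    {"x": 0.012, "y": -0.006, "z": 0.1, "wx": 0.001, "wy": 0, "wz": 0},
    {"x": 0.015, "y": -0.006, "z": 0.123, "wx": 0.001, "wy": 0, "wz": 0},
    {"x": 0.015, "y": -0.006, "z": 0.13, "wx": 0.001, "wy": 0, "wz": 0},
    {"x": 0.015, "y": -0.006, "z": 0.13, "wx": 0.001, "wy": 0, "wz": 0},
    {"x": 0.015, "y": -0.006, "z": 0.13, "wx": 0.001, "wy": 0, "wz": 0},
  ],
)

```text
t: 52.05
eef_pos: [0.5815, 0.0361, 0.021]
tool_rot: [0.048, 0.739, 0.67, -0.053]
contact_force: [-0.3, 0.1, 0.6]
gripper_width: 0.379
```

```bash
python3 place.py 5 0 0
```

```text
[0.5815 0.0361 0.021 ] 0.379 along 0.3203 across -0.0001 yaw/tilt 84.36 8.17
0.0 {'x': -0.001, 'y': 0.0004, 'z': 0.0048, 'wx': -0.0, 'wy': -0.0007, 'wz': 0.0003}
```

Call:
jog_arm(
  plan=[
    {"x": 0, "y": 0, "z": 0, "wx": 0, "wy": 0, "wz": 0},
    {"x": 0, "y": 0, "z": 0, "wx": 0, "wy": 0, "wz": 0},
    {"x": 0, "y": 0, "z": 0, "wx": 0, "wy": 0, "wz": 0},
    {"x": 0, "y": 0, "z": 0, "wx": 0, "wy": 0, "wz": 0},
  ],
  hand=0.2,
)

```text
t: 52.38
eef_pos: [0.5817, 0.0361, 0.0213]
tool_rot: [0.048, 0.739, 0.67, -0.053]
contact_force: [-0.2, 0.3, 0.6]
gripper_width: 0.604
```

Call:
jog_arm(
  plan=[
    {"x": 0, "y": 0, "z": -0.1, "wx": 0, "wy": 0, "wz": 0},
    {"x": 0, "y": 0, "z": -0.3, "wx": 0, "wy": 0, "wz": 0},
    {"x": 0, "y": 0, "z": -0.5, "wx": 0, "wy": 0, "wz": 0},
    {"x": 0, "y": 0, "z": -0.7, "wx": 0, "wy": 0.02, "wz": 0},
    {"x": 0, "y": 0, "z": -0.9, "wx": 0, "wy": 0.046, "wz": 0},
    {"x": -0.2, "y": 0, "z": -1, "wx": 0, "wy": 0.046, "wz": 0},
    {"x": -0.4, "y": 0, "z": -1, "wx": 0, "wy": 0.046, "wz": 0},
    {"x": -0.6, "y": 0, "z": -1, "wx": 0, "wy": 0.046, "wz": 0},
    {"x": -0.8, "y": 0, "z": -1, "wx": 0, "wy": 0.046, "wz": 0},
    {"x": -1, "y": 0, "z": -1, "wx": 0, "wy": 0.046, "wz": 0},
    {"x": -1, "y": 0, "z": -1, "wx": 0, "wy": 0.046, "wz": 0},
  ],
)

```text
t: 53.3
eef_pos: [0.5639, -0.1437, 0.2482]
tool_rot: [0.002, 0.745, 0.667, -0.001]
contact_force: [0.4, -0.4, -1.2]
gripper_width: 0.599
```

Call:
jog_arm(
  plan=[
    {"x": -0.2, "y": -0.1, "z": -0.2, "wx": 0, "wy": 0, "wz": 0},
    {"x": -0.4, "y": -0.2, "z": -0.4, "wx": 0, "wy": 0, "wz": 0},
    {"x": -0.55, "y": -0.3, "z": -0.6, "wx": 0, "wy": 0, "wz": 0},
    {"x": -0.55, "y": -0.3, "z": -0.8, "wx": 0, "wy": 0, "wz": 0},
    {"x": -0.55, "y": -0.3, "z": -0.8, "wx": 0, "wy": 0, "wz": 0},
    {"x": -0.55, "y": -0.3, "z": -0.8, "wx": 0, "wy": 0, "wz": 0},
    {"x": -0.55, "y": -0.3, "z": -0.8, "wx": 0, "wy": 0, "wz": 0},
    {"x": -0.55, "y": -0.3, "z": -0.8, "wx": 0, "wy": 0, "wz": 0},
    {"x": -0.55, "y": -0.3, "z": -0.8, "wx": 0, "wy": 0, "wz": 0},
  ],
  hand=-1,
)

```text
t: 54.05
eef_pos: [0.4917, -0.2446, 0.4068]
tool_rot: [0.0, 0.745, 0.667, -0.001]
contact_force: [0.0, 0.0, -1.0]
gripper_width: -0.001
```

```bash
python3 - <<'E'
from h import *
p,R,o=pose();print(p,o['gripper_width']); c=cams.get_calibration('wrist'); im=shot('wrist','w13.png')
for n,z in (('tray_handle',.018),('start_top',.09)):
  for d in finder.place_of('wrist',n)[:2]: print(n,d['confidence'],d['location'],ray('wrist',d['location'],z,c))
S=np.array([.5498,-.2827]); Y=np.radians(84.3); u=np.array([np.cos(Y),np.sin(Y)]);v=np.array([u[1],-u[0]])
print('handle pred',S+u*.1875-v*.099)
cv2.imwrite('pics/w13c.png',cv2.resize(cv2.cvtColor(im,cv2.COLOR_RGB2BGR)[0:360,160:640],None,fx=1.66,fy=1.66))
E
```

```text
[ 0.4916893  -0.24457152  0.4068244 ] -0.0013143677739750142
tray_handle 0.84 [293.0, 81.7] [ 0.46927171 -0.08626354  0.018     ]
tray_handle 0.32 [320.1, 290.3] [ 0.47227319 -0.42116635  0.018     ]
handle pred [ 0.46991195 -0.08629443]
```

View pics/w13c.png

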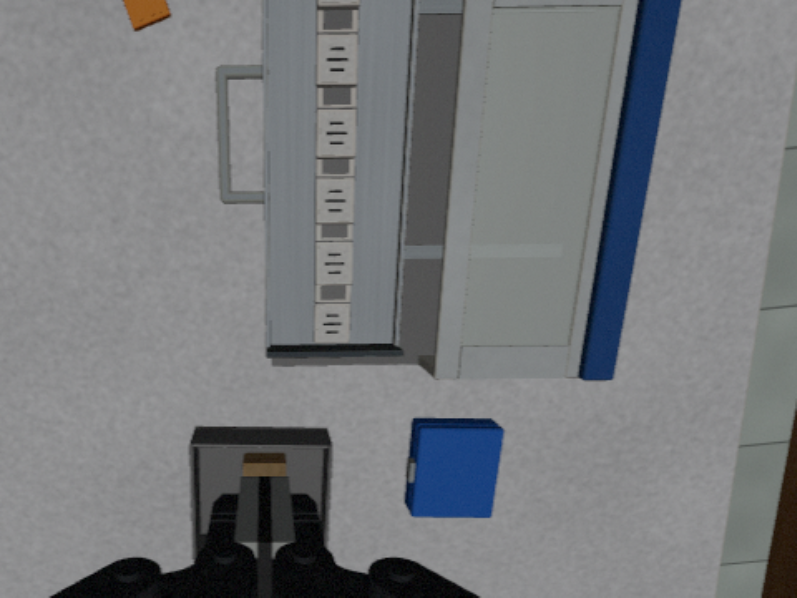

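The row of six is straight, each label readable, resting shingled from the stop (crop (333,322)) upward. The handle at crop (222,135) agrees with the geometry. Now to push from in front of the handle with shut fingers.

```bash
python3 -c "
from h import *
R=down(np.radians(84.3))
for z in (.25,.012): print(pose()[0],delta([.435,-.0828,z],R))"
```

```text
[ 0.49179299 -0.24479561  0.40693163] {'x': 0.7757, 'y': -0.3699, 'z': 0.7835, 'wx': -0.0005, 'wy': 0.0007, 'wz': -0.0033}
[ 0.49179299 -0.24479561  0.40693163] {'x': 0.7784, 'y': -0.368, 'z': 1.9735, 'wx': -0.0005, 'wy': 0.0007, 'wz': -0.0033}
```

Call:
jog_arm(
  plan=[
    {"x": 0.2, "y": -0.09, "z": 0, "wx": 0, "wy": 0.001, "wz": -0.003},
    {"x": 0.4, "y": -0.18, "z": 0.1, "wx": 0, "wy": 0.001, "wz": -0.003},
    {"x": 0.6, "y": -0.28, "z": 0.25, "wx": 0, "wy": 0.001, "wz": -0.003},
    {"x": 0.777, "y": -0.369, "z": 0.45, "wx": 0, "wy": 0.001, "wz": -0.003},
    {"x": 0.777, "y": -0.369, "z": 0.65, "wx": 0, "wy": 0.001, "wz": -0.003},
    {"x": 0.777, "y": -0.369, "z": 0.85, "wx": 0, "wy": 0.001, "wz": -0.003},
    {"x": 0.777, "y": -0.369, "z": 1, "wx": 0, "wy": 0.001, "wz": -0.003},
    {"x": 0.777, "y": -0.369, "z": 1, "wx": 0, "wy": 0.001, "wz": -0.003},
    {"x": 0.777, "y": -0.369, "z": 1, "wx": 0, "wy": 0.001, "wz": -0.003},
    {"x": 0.777, "y": -0.369, "z": 1, "wx": 0, "wy": 0.001, "wz": -0.003},
    {"x": 0.777, "y": -0.369, "z": 1, "wx": 0, "wy": 0.001, "wz": -0.003},
    {"x": 0.777, "y": -0.369, "z": 1, "wx": 0, "wy": 0.001, "wz": -0.003},
  ],
)

```text
t: 55.2
eef_pos: [0.4365, -0.0828, 0.2082]
tool_rot: [0.0, 0.742, 0.671, 0.001]
contact_force: [-0.2, 0.8, 0.2]
gripper_width: -0.003
```

```bash
python3 -c "
from h import *
R=down(np.radians(84.3))
print(pose()[0],delta([.435,-.0828,.012],R))"
```

```text
[ 0.43648815 -0.08275415  0.20821106] {'x': -0.0015, 'y': -0.0086, 'z': 0.981, 'wx': 0.0004, 'wy': -0.0002, 'wz': -0.0004}
```

Call:
jog_arm(
  plan=[
    {"x": 0, "y": -0.009, "z": 0.2, "wx": 0, "wy": 0, "wz": 0},
    {"x": 0, "y": -0.009, "z": 0.4, "wx": 0, "wy": 0, "wz": 0},
    {"x": 0, "y": -0.009, "z": 0.6, "wx": 0, "wy": 0, "wz": 0},
    {"x": 0, "y": -0.009, "z": 0.8, "wx": 0, "wy": 0, "wz": 0},
    {"x": 0, "y": -0.009, "z": 0.93, "wx": 0, "wy": 0, "wz": 0},
    {"x": 0, "y": -0.009, "z": 0.98, "wx": 0, "wy": 0, "wz": 0},
    {"x": 0, "y": -0.009, "z": 0.98, "wx": 0, "wy": 0, "wz": 0},
    {"x": 0, "y": -0.009, "z": 0.98, "wx": 0, "wy": 0, "wz": 0},
    {"x": 0, "y": -0.009, "z": 0.98, "wx": 0, "wy": 0, "wz": 0},
  ],
)

```text
t: 55.95
eef_pos: [0.4369, -0.0828, 0.0141]
tool_rot: [0.002, 0.742, 0.67, 0.002]
contact_force: [0.1, 0.4, 0.8]
gripper_width: -0.0
```

Call:
jog_arm(
  plan=[
    {"x": 0, "y": 0.01, "z": 0, "wx": 0, "wy": 0, "wz": 0},
    {"x": 0, "y": 0.025, "z": 0, "wx": 0, "wy": 0, "wz": 0},
    {"x": 0, "y": 0.045, "z": 0, "wx": 0, "wy": 0, "wz": 0},
    {"x": 0, "y": 0.065, "z": 0, "wx": 0, "wy": 0, "wz": 0},
    {"x": 0, "y": 0.09, "z": 0, "wx": 0, "wy": 0, "wz": 0},
    {"x": 0, "y": 0.115, "z": 0, "wx": 0, "wy": 0, "wz": 0},
    {"x": 0, "y": 0.14, "z": 0, "wx": 0, "wy": 0, "wz": 0},
    {"x": 0, "y": 0.165, "z": 0, "wx": 0, "wy": 0, "wz": 0},
    {"x": 0, "y": 0.19, "z": 0, "wx": 0, "wy": 0, "wz": 0},
    {"x": 0, "y": 0.21, "z": 0, "wx": 0, "wy": 0, "wz": 0},
    {"x": 0, "y": 0.23, "z": 0, "wx": 0, "wy": 0, "wz": 0},
    {"x": 0, "y": 0.25, "z": 0, "wx": 0, "wy": 0, "wz": 0},
  ],
)

```text
t: 56.95
eef_pos: [0.4869, -0.0879, 0.0143]
tool_rot: [0.002, 0.742, 0.67, 0.002]
contact_force: [-2.1, 0.3, 3.0]
gripper_width: -0.002
```

```bash
python3 - <<'E'
from h import *
p,R,o=pose();print(p,o['contact_force']); c=cams.get_calibration('wrist'); shot('wrist','w14.png')
for d in finder.place_of('wrist','tray_handle')[:2]: print(d['confidence'],d['location'],ray('wrist',d['location'],.018,c))
E
```

```text
[ 0.48688273 -0.08787612  0.01430553] [-2.09203157  0.30060502  3.02238739]
0.6 [348.6, 307.4] [ 0.49974401 -0.08737359  0.018     ]
```

Call:
jog_arm(
  plan=[
    {"x": 0, "y": 0.02, "z": 0, "wx": 0, "wy": 0, "wz": 0},
    {"x": 0, "y": 0.045, "z": 0, "wx": 0, "wy": 0, "wz": 0},
    {"x": 0, "y": 0.07, "z": 0, "wx": 0, "wy": 0, "wz": 0},
    {"x": 0, "y": 0.095, "z": 0, "wx": 0, "wy": 0, "wz": 0},
    {"x": 0, "y": 0.12, "z": 0, "wx": 0, "wy": 0, "wz": 0},
    {"x": 0, "y": 0.145, "z": 0, "wx": 0, "wy": 0, "wz": 0},
    {"x": 0, "y": 0.17, "z": 0, "wx": 0, "wy": 0, "wz": 0},
    {"x": 0, "y": 0.195, "z": 0, "wx": 0, "wy": 0, "wz": 0},
    {"x": 0, "y": 0.22, "z": 0, "wx": 0, "wy": 0, "wz": 0},
    {"x": 0, "y": 0.245, "z": 0, "wx": 0, "wy": 0, "wz": 0},
    {"x": 0, "y": 0.27, "z": 0, "wx": 0, "wy": 0, "wz": 0},
    {"x": 0, "y": 0.295, "z": 0, "wx": 0, "wy": 0, "wz": 0},
  ],
)

```text
t: 58.05
eef_pos: [0.5469, -0.0938, 0.0148]
tool_rot: [0.002, 0.742, 0.67, 0.002]
contact_force: [-2.0, 0.2, 0.9]
gripper_width: -0.0
```

Call:
jog_arm(
  plan=[
    {"x": 0, "y": 0.025, "z": 0, "wx": 0, "wy": 0, "wz": 0},
    {"x": 0, "y": 0.05, "z": 0, "wx": 0, "wy": 0, "wz": 0},
    {"x": 0, "y": 0.075, "z": 0, "wx": 0, "wy": 0, "wz": 0},
    {"x": 0, "y": 0.1, "z": 0, "wx": 0, "wy": 0, "wz": 0},
    {"x": 0, "y": 0.125, "z": 0, "wx": 0, "wy": 0, "wz": 0},
    {"x": 0, "y": 0.15, "z": 0, "wx": 0, "wy": 0, "wz": 0},
    {"x": 0, "y": 0.175, "z": 0, "wx": 0, "wy": 0, "wz": 0},
    {"x": 0, "y": 0.195, "z": 0, "wx": 0, "wy": 0, "wz": 0},
    {"x": 0, "y": 0.215, "z": 0, "wx": 0, "wy": 0, "wz": 0},
    {"x": 0, "y": 0.23, "z": 0, "wx": 0, "wy": 0, "wz": 0},
    {"x": 0, "y": 0.24, "z": 0, "wx": 0, "wy": 0, "wz": 0},
    {"x": 0, "y": 0.245, "z": 0, "wx": 0, "wy": 0, "wz": 0},
  ],
)

```text
t: 59.05
eef_pos: [0.596, -0.0988, 0.0151]
tool_rot: [0.002, 0.742, 0.67, 0.002]
contact_force: [-1.2, 0.9, 0.3]
gripper_width: 0.002
```

Call:
jog_arm(
  plan=[
    {"x": 0, "y": 0.01, "z": 0, "wx": 0, "wy": 0, "wz": 0},
    {"x": 0, "y": 0.02, "z": 0, "wx": 0, "wy": 0, "wz": 0},
    {"x": 0, "y": 0.03, "z": 0, "wx": 0, "wy": 0, "wz": 0},
    {"x": 0, "y": 0.04, "z": 0, "wx": 0, "wy": 0, "wz": 0},
    {"x": 0, "y": 0.05, "z": 0, "wx": 0, "wy": 0, "wz": 0},
    {"x": 0, "y": 0.055, "z": 0, "wx": 0, "wy": 0, "wz": 0},
    {"x": 0, "y": 0.06, "z": 0, "wx": 0, "wy": 0, "wz": 0},
  ],
)

```text
t: 59.63
eef_pos: [0.6082, -0.1, 0.0152]
tool_rot: [0.002, 0.742, 0.67, 0.002]
contact_force: [-1.8, 0.4, 0.5]
gripper_width: -0.003
```

Call:
jog_arm(
  plan=[
    {"x": 0, "y": 0.006, "z": 0, "wx": 0, "wy": 0, "wz": 0},
    {"x": 0, "y": 0.012, "z": 0, "wx": 0, "wy": 0, "wz": 0},
    {"x": 0, "y": 0.018, "z": 0, "wx": 0, "wy": 0, "wz": 0},
    {"x": 0, "y": 0.02, "z": 0, "wx": 0, "wy": 0, "wz": 0},
  ],
)

```text
t: 59.97
eef_pos: [0.6094, -0.1002, 0.0149]
tool_rot: [0.0, 0.742, 0.67, 0.0]
contact_force: [-11.1, 1.6, 8.5]
gripper_width: 0.001
```

Call:
jog_arm(
  plan=[
    {"x": 0, "y": 0.006, "z": 0, "wx": 0, "wy": 0, "wz": 0},
    {"x": 0, "y": 0.012, "z": 0, "wx": 0, "wy": 0, "wz": 0},
    {"x": 0, "y": 0.015, "z": 0, "wx": 0, "wy": 0, "wz": 0},
    {"x": 0, "y": 0.015, "z": 0, "wx": 0, "wy": 0, "wz": 0},
  ],
)

```text
t: 60.3
eef_pos: [0.6094, -0.1002, 0.0148]
tool_rot: [-0.001, 0.742, 0.67, -0.002]
contact_force: [-12.0, 1.5, 10.5]
gripper_width: -0.0
```

The stop is felt: 11–12 N and no more travel. Back off, rise, and look.

Call:
jog_arm(
  plan=[
    {"x": 0, "y": -0.05, "z": 0, "wx": 0, "wy": 0, "wz": 0},
    {"x": 0, "y": -0.12, "z": 0, "wx": 0, "wy": 0, "wz": 0},
    {"x": 0, "y": -0.2, "z": 0, "wx": 0, "wy": 0, "wz": 0},
    {"x": 0, "y": -0.2, "z": -0.1, "wx": 0, "wy": 0, "wz": 0},
    {"x": 0, "y": -0.2, "z": -0.3, "wx": 0, "wy": 0, "wz": 0},
    {"x": 0, "y": -0.2, "z": -0.5, "wx": 0, "wy": 0, "wz": 0},
    {"x": 0, "y": -0.2, "z": -0.7, "wx": 0, "wy": 0, "wz": 0},
    {"x": 0, "y": -0.2, "z": -0.9, "wx": 0, "wy": 0, "wz": 0},
    {"x": 0, "y": -0.2, "z": -1, "wx": 0, "wy": 0, "wz": 0},
    {"x": 0, "y": -0.2, "z": -1, "wx": 0, "wy": 0, "wz": 0},
  ],
)

```text
t: 61.13
eef_pos: [0.5746, -0.0959, 0.2212]
tool_rot: [0.003, 0.742, 0.67, 0.001]
contact_force: [0.8, 0.3, -0.4]
gripper_width: 0.0
```

Call:
jog_arm(
  plan=[
    {"x": -0.1, "y": 0.1, "z": -0.2, "wx": 0, "wy": 0, "wz": 0},
    {"x": -0.2, "y": 0.25, "z": -0.35, "wx": 0, "wy": 0, "wz": 0},
    {"x": -0.3, "y": 0.4, "z": -0.5, "wx": 0, "wy": 0, "wz": 0},
    {"x": -0.3, "y": 0.5, "z": -0.6, "wx": 0, "wy": 0, "wz": 0},
    {"x": -0.3, "y": 0.5, "z": -0.6, "wx": 0, "wy": 0, "wz": 0},
    {"x": -0.3, "y": 0.5, "z": -0.6, "wx": 0, "wy": 0, "wz": 0},
    {"x": -0.3, "y": 0.5, "z": -0.6, "wx": 0, "wy": 0, "wz": 0},
    {"x": -0.3, "y": 0.5, "z": -0.6, "wx": 0, "wy": 0, "wz": 0},
    {"x": -0.3, "y": 0.5, "z": -0.6, "wx": 0, "wy": 0, "wz": 0},
  ],
)

```text
t: 61.88
eef_pos: [0.6661, -0.1647, 0.3405]
tool_rot: [0.002, 0.742, 0.671, 0.0]
contact_force: [-0.3, -0.4, -0.8]
gripper_width: -0.001
```

```bash
python3 - <<'E'
from h import *
p,R,o=pose();print(p,o['contact_force']); c=cams.get_calibration('wrist'); im=shot('wrist','w15.png')
for n,z in (('start_top',.085),('tray_handle',.018)):
  for d in finder.place_of('wrist',n)[:2]: print(n,d['confidence'],d['location'],ray('wrist',d['location'],z,c))
t=cams.read_camera('top'); 
for d in finder.place_of('top','start_top')[:1]+finder.place_of('top','tray_handle')[:1]: print('top',d,ray('top',d['location'],.085),ray('top',d['location'],.018))
E
```

```text
[ 0.6661084  -0.16468026  0.34046583] [-0.31318217 -0.43748904 -0.77604227]
start_top 0.55 [364.0, 22.7] [0.73144776 0.02065781 0.085     ]
tray_handle 0.63 [278.1, 150.3] [ 0.61740383 -0.09863179  0.018     ]
top {'location': [341.8, 149.9], 'confidence': 0.64} [0.72378997 0.01767607 0.085     ] [0.74859881 0.01666854 0.018     ]
top {'location': [391.9, 204.6], 'confidence': 0.81} [ 0.59909771 -0.09905665  0.085     ] [ 0.61768271 -0.10589074  0.018     ]
```

View pics/w15.png

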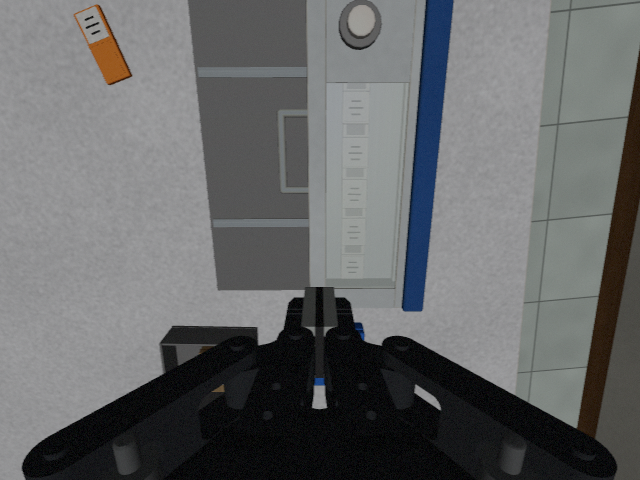

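Tray is home; the row shows in order through the window at (353,90–270). The button is at (361,21). Triangulating it.

```bash
python3 - <<'E'
from h import *
c=cams.get_calibration('wrist')
for z in (.075,.085,.095,.105): print(z,ray('wrist',(361,20.5),z,c)[:2],ray('top',(341.7,147.5),z)[:2])
R=down(np.radians(84.3))
print(pose()[0],delta([.73,.021,.2],R))
E
```

```text
0.075 [0.73187158 0.02550611] [0.733315   0.01795802]
0.085 [0.73043376 0.02270795] [0.72956913 0.01810521]
0.095 [0.72899593 0.0199098 ] [0.72582327 0.01825239]
0.105 [0.72755811 0.01711164] [0.7220774  0.01839957]
[ 0.66706169 -0.16523522  0.34185797] {'x': 0.9601, 'y': 0.2147, 'z': 0.708, 'wx': 0.0019, 'wy': 0.0009, 'wz': -0.0006}
```

Call:
jog_arm(
  plan=[
    {"x": 0.2, "y": 0.05, "z": 0.1, "wx": 0.002, "wy": 0.001, "wz": 0},
    {"x": 0.4, "y": 0.1, "z": 0.25, "wx": 0.002, "wy": 0.001, "wz": 0},
    {"x": 0.6, "y": 0.15, "z": 0.4, "wx": 0.002, "wy": 0.001, "wz": 0},
    {"x": 0.8, "y": 0.2, "z": 0.55, "wx": 0.002, "wy": 0.001, "wz": 0},
    {"x": 0.958, "y": 0.213, "z": 0.7, "wx": 0.002, "wy": 0.001, "wz": 0},
    {"x": 0.958, "y": 0.213, "z": 0.85, "wx": 0.002, "wy": 0.001, "wz": 0},
    {"x": 0.958, "y": 0.213, "z": 1, "wx": 0.002, "wy": 0.001, "wz": 0},
    {"x": 0.958, "y": 0.213, "z": 1, "wx": 0.002, "wy": 0.001, "wz": 0},
    {"x": 0.958, "y": 0.213, "z": 1, "wx": 0.002, "wy": 0.001, "wz": 0},
    {"x": 0.958, "y": 0.213, "z": 1, "wx": 0.002, "wy": 0.001, "wz": 0},
  ],
)

```text
t: 63.02
eef_pos: [0.7309, 0.0192, 0.1433]
tool_rot: [0.0, 0.742, 0.67, 0.001]
contact_force: [0.8, -0.4, 1.0]
gripper_width: -0.002
```

```bash
python3 - <<'E'
from h import *
print(pose()[0],delta([.7295,.0205,.1],down(np.radians(84.3))))
E
```

```text
[0.73086284 0.01923573 0.14326449] {'x': 0.0055, 'y': -0.0077, 'z': 0.2163, 'wx': 0.0004, 'wy': -0.0001, 'wz': -0.0011}
```

Call:
jog_arm(
  plan=[
    {"x": 0.005, "y": -0.008, "z": 0.08, "wx": 0, "wy": 0, "wz": 0},
    {"x": 0.005, "y": -0.008, "z": 0.15, "wx": 0, "wy": 0, "wz": 0},
    {"x": 0.005, "y": -0.008, "z": 0.19, "wx": 0, "wy": 0, "wz": 0},
    {"x": 0.005, "y": -0.008, "z": 0.215, "wx": 0, "wy": 0, "wz": 0},
    {"x": 0.005, "y": -0.008, "z": 0.215, "wx": 0, "wy": 0, "wz": 0},
    {"x": 0.005, "y": -0.008, "z": 0.215, "wx": 0, "wy": 0, "wz": 0},
  ],
)

```text
t: 63.52
eef_pos: [0.7294, 0.0203, 0.1001]
tool_rot: [0.0, 0.743, 0.67, 0.0]
contact_force: [-0.3, -0.5, 0.4]
gripper_width: -0.001
```

Call:
jog_arm(
  plan=[
    {"x": 0, "y": 0, "z": 0.015, "wx": 0, "wy": 0, "wz": 0},
    {"x": 0, "y": 0, "z": 0.03, "wx": 0, "wy": 0, "wz": 0},
    {"x": 0, "y": 0, "z": 0.03, "wx": 0, "wy": 0, "wz": 0},
  ],
)

```text
t: 63.77
eef_pos: [0.7293, 0.0202, 0.0938]
tool_rot: [0.0, 0.743, 0.67, 0.0]
contact_force: [-0.8, -0.6, 0.3]
gripper_width: -0.004
```

Call:
jog_arm(
  plan=[
    {"x": 0, "y": 0, "z": 0.01, "wx": 0, "wy": 0, "wz": 0},
    {"x": 0, "y": 0, "z": 0.02, "wx": 0, "wy": 0, "wz": 0},
    {"x": 0, "y": 0, "z": 0.02, "wx": 0, "wy": 0, "wz": 0},
  ],
)

```text
t: 64.02
eef_pos: [0.729, 0.0202, 0.0893]
tool_rot: [0.0, 0.742, 0.67, -0.0]
contact_force: [-0.2, -0.0, -0.7]
gripper_width: -0.0
```

Call:
jog_arm(
  plan=[
    {"x": 0, "y": 0, "z": 0.01, "wx": 0, "wy": 0, "wz": 0},
    {"x": 0, "y": 0, "z": 0.02, "wx": 0, "wy": 0, "wz": 0},
    {"x": 0, "y": 0, "z": 0.02, "wx": 0, "wy": 0, "wz": 0},
  ],
)

```text
t: 64.27
eef_pos: [0.7291, 0.0202, 0.0851]
tool_rot: [0.0, 0.743, 0.67, 0.0]
contact_force: [-0.2, 0.2, 1.9]
gripper_width: -0.004
```

Call:
jog_arm(
  plan=[
    {"x": 0, "y": 0, "z": 0.01, "wx": 0, "wy": 0, "wz": 0},
    {"x": 0, "y": 0, "z": 0.015, "wx": 0, "wy": 0, "wz": 0},
    {"x": 0, "y": 0, "z": 0.015, "wx": 0, "wy": 0, "wz": 0},
  ],
)

```text
t: 64.52
eef_pos: [0.7293, 0.0203, 0.0823]
tool_rot: [0.0, 0.743, 0.67, 0.0]
contact_force: [-0.7, -0.3, 3.8]
gripper_width: 0.004
```

Call:
jog_arm(
  plan=[
    {"x": 0, "y": 0, "z": 0.01, "wx": 0, "wy": 0, "wz": 0},
    {"x": 0, "y": 0, "z": 0.015, "wx": 0, "wy": 0, "wz": 0},
    {"x": 0, "y": 0, "z": 0.015, "wx": 0, "wy": 0, "wz": 0},
  ],
)

```text
t: 64.77
eef_pos: [0.7294, 0.0203, 0.0802]
tool_rot: [0.0, 0.743, 0.67, 0.0]
contact_force: [-2.6, -1.9, 8.1]
gripper_width: 0.001
```

Call:
jog_arm(
  plan=[
    {"x": 0, "y": 0, "z": 0.01, "wx": 0, "wy": 0, "wz": 0},
    {"x": 0, "y": 0, "z": 0.01, "wx": 0, "wy": 0, "wz": 0},
    {"x": 0, "y": 0, "z": 0.01, "wx": 0, "wy": 0, "wz": 0},
  ],
)

```text
t: 65.02
eef_pos: [0.7294, 0.0203, 0.08]
tool_rot: [0.001, 0.743, 0.67, 0.0]
contact_force: [-6.8, -1.2, 13.8]
gripper_width: -0.003
```

Call:
jog_arm(
  plan=[
    {"x": 0, "y": 0, "z": -0.05, "wx": 0, "wy": 0, "wz": 0},
    {"x": 0, "y": 0, "z": -0.2, "wx": 0, "wy": 0, "wz": 0},
    {"x": 0, "y": 0, "z": -0.4, "wx": 0, "wy": 0, "wz": 0},
    {"x": 0, "y": 0, "z": -0.6, "wx": 0, "wy": 0, "wz": 0},
    {"x": 0, "y": 0, "z": -0.8, "wx": 0, "wy": 0, "wz": 0},
    {"x": -0.2, "y": -0.2, "z": -1, "wx": 0, "wy": 0, "wz": 0},
    {"x": -0.4, "y": -0.4, "z": -1, "wx": 0, "wy": 0, "wz": 0},
    {"x": -0.6, "y": -0.5, "z": -1, "wx": 0, "wy": 0, "wz": 0},
    {"x": -0.8, "y": -0.6, "z": -1, "wx": 0, "wy": 0, "wz": 0},
    {"x": -0.8, "y": -0.6, "z": -1, "wx": 0, "wy": 0, "wz": 0},
    {"x": -0.8, "y": -0.6, "z": -1, "wx": 0, "wy": 0, "wz": 0},
    {"x": -0.8, "y": -0.6, "z": -1, "wx": 0, "wy": 0, "wz": 0},
  ],
)

```text
t: 66.02
eef_pos: [0.5919, -0.1302, 0.28]
tool_rot: [0.001, 0.745, 0.667, -0.001]
contact_force: [0.0, 0.6, 0.5]
gripper_width: -0.0
```

```bash
python3 - <<'E'
from h import *
p,R,o=pose();print(p,o['contact_force']); c=cams.get_calibration('wrist'); im=shot('wrist','w16.png')
for n,z in (('tray_handle',.018),('glass_box',.004),('tub',0)):
  for d in finder.place_of('wrist',n)[:1]: print(n,d['confidence'],d['location'],ray('wrist',d['location'],z,c))
shot('top')
for n,z in (('tray_handle',.018),('glass_box',.004),('tub',0)):
  for d in finder.place_of('top',n)[:1]: print('top',n,d['confidence'],d['location'],ray('top',d['location'],z))
E
```

```text
[ 0.59189157 -0.13019568  0.28004028] [0.01878446 0.59156832 0.53363286]
tray_handle 0.7 [339.2, 176.0] [ 0.61864786 -0.09972308  0.018     ]
top tray_handle 0.67 [391.0, 201.8] [ 0.6244255  -0.10364996  0.018     ]
top glass_box 0.61 [530.5, 273.4] [ 0.46923231 -0.43229729  0.004     ]
top tub 0.9 [533.8, 277.2] [ 0.46126636 -0.44104516  0.        ]
```

View pics/w16.png

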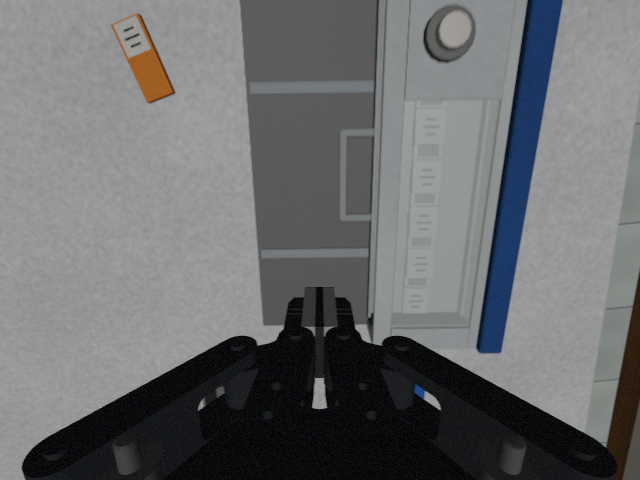

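The button bottomed out at 13.8 N and sprang back. The row is in order behind the window at (425,120–310) and the arm is clear. Handing in.

```bash
python3 -c "
from station import bot
print(bot.hand_in())"
```

```text
the job is handed in; nothing more can be done
None
```

The job is done and handed in at about 66 s of the 210 s allowed; the hand-in gives no verdict.

- **Box:** I took the cover-glass box from the tray, set it down in the grey tub and let it go. The last top view puts it about 12 mm from the tub's centre.
- **Row:** All six white mailers lie as one straight shingled row, placed about 55 mm apart. The first is flat against the stop, and the labels face up and towards it. I left the orange and red look-alikes alone.
- **Tray:** I pushed it in by the handle until the force rose from 2 N to 12 N with no more travel.
- **Button:** I pressed it until it bottomed out at 13.8 N after about 6 mm, then let it spring back. That it came back up I judged only from the picture.

**Last checks:**
- **Row through the window:** Five labels show in order through the clear window. The sixth, farthest from the stop, is under the hood's solid part and could not be seen after the push.
- **Handle position:** The detectors put the handle at x = 0.619 m (wrist) and 0.624 m (top). For a tray fully home I expected 0.624 m; the push force and arm position agree with home.
- **Box in the tub:** The last wrist view found neither the box nor the tub, so that check rests on the top camera alone.
- **Bystanders:** I did not measure the oil bottle, slide box or gel bottle again at the end. The arm kept well clear of them and felt no unexpected contact.

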